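Unclamp, pry open and load the sample case

TASK

Load the sample case for transport: take the hex key out of its stand, flip it over so that its short arm goes into the clamp screw, and swing the long arm about a quarter turn anticlockwise until the dog is clear of the hood, and put the key back in its stand, either end down. Lever the hood up by its front lip with the tip of the blade tool, and swing it back well past upright, by 110 degrees or more; leave the blade tool lying on the bench, clear of the case. Stand every sample tin upright in a cell of the case, one to a cell, and leave the other things on the bench where they are.

Things in the scene. Friction and masses are not known exactly. Their poses are not given: they have to be found in the camera images.
- key_grip (a point): L-shaped dark steel hex key, 17 mm across flats, 0.36 kg, with a black rubber sleeve (20 mm thick along y, 24 mm wide, 50 mm long) round the long arm; the point is the sleeve's centre, 41 mm from the bend. Axes: from the bend the long arm runs to -z, the short arm to +x; y is normal to the L and to flats of both arms. It starts long arm down in the stand, leaning a little, short arm on top, pointing roughly away from the robot.
- key_bend (a point): The hex key's bend: crossing of the arms' centre lines; axes as key_grip. Gripped on the long arm from the outer side of the bend at a 45 degree tilt, closing along the key's y, the key can be flipped 90 degrees in one go.
- key_tip (a point): Centre of the end of the hex key's short arm, 64 mm from the bend; axes as key_grip. Both arms end in a lead-in 13 mm in diameter, 4 mm long.
- key_long_tip (a point): Centre of the end of the hex key's long arm, 170 mm from the bend; axes as key_grip
- stand_hole (a point): Fixed aluminium block, 54 x 54 x 65 mm high, with one upright round hole, 25 mm in diameter with a 3 mm chamfer, 52 mm deep; this point is the centre of the hole's mouth on the top face. z up.
- screw (a joint): Clamp screw: 0 = tight, grows anticlockwise seen from above (loosening), stop at 1.75 rad. Stiff: 0.6 N m of dry friction, about 5 N at 130 mm from the axis; stays where it is left. A flat steel dog, 16 mm wide, reaching 30 mm from the axis, turns with it; at 0 it lies across the hood's side tab and stops the hood from rising, clear of the tab from 1.15 rad: turn it to at least 1.2.
- screw_socket (a point): Centre of the floor of the screw's hexagon socket, 44 mm above the bench. 18.2 mm across flats (key has 8 degrees of play each way), 22 mm deep, then a countersunk mouth 28 mm across with its rim 32 mm above the floor. Head 34 mm across. Turns with the screw: z up; x is normal to a flat of the hexagon, as is every 60 degrees. It stands on a post on the case's +y side, near the front.
- case: Fixed grey case, base 136 x 136 mm, walls 28 mm high; origin under its centre on the bench, x to the hinge, -x the front (towards the robot), z up. Four cells 62 x 62 mm, floor at 5 mm, centres at x = +-33, y = +-33 mm; dividers 4 mm thick, tops at 21 mm. At the start the hood covers it. Clamp post (50 x 36 mm) and screw axis at x = -45, y = +102 mm.
- hood (a joint): White hood over the case, 48 mm deep, top 78 mm above the bench when shut, hinged along the case's y axis at its rear (x = +74 mm, 28 mm above the bench). 0 = shut, grows as its front rises, 1.57 = upright, stop at 2.2 rad. Stiff hinge: it stays where it is left; it takes about 2 N up at the lip.
- hood_lip (a point): Middle of the front edge, on the underside, of the aluminium lip (80 mm wide, 5 mm thick) that sticks out 20 mm at the bottom of the hood's front. Shut, its underside is 28 mm above the bench; under it is a slot 10 mm high and 20 mm deep over a ledge of the case that reaches 4 mm further out. 162 mm from the hinge line; moves with the hood; axes as the case when shut.
- hood_hinge (a point): Middle of the hood's hinge line, axes as the case
- blade_grip (a point): Blade tool: black straight handle 100 mm long, 18 mm wide, 26 mm high, with a flat steel blade 65 mm long, 24 mm wide and 3 mm thick out of its front end at half its height. 0.12 kg. This point is in the handle, half-way up, 20 mm behind its front end and 85 mm behind the blade's tip. x along the tool towards the blade, z up as it lies.
- blade_tip (a point): Middle of the blade's front edge; axes as blade_grip
- tin0_mid (a point): Sample tin, a squat upright aluminium cylinder with a white cap, 40 mm in diameter, 50 mm high, 0.12 kg; this point is at its centre, half-way up (25 mm); z along its axis. Two to four of the four tins are present; an absent one reads None throughout.
- tin1_mid (a point): Sample tin, a squat upright aluminium cylinder with a white cap, 40 mm in diameter, 50 mm high, 0.12 kg; this point is at its centre, half-way up (25 mm); z along its axis. Two to four of the four tins are present; an absent one reads None throughout.
- tin2_mid (a point): Sample tin, a squat upright aluminium cylinder with a white cap, 40 mm in diameter, 50 mm high, 0.12 kg; this point is at its centre, half-way up (25 mm); z along its axis. Two to four of the four tins are present; an absent one reads None throughout.
- tin3_mid (a point): Sample tin, a squat upright aluminium cylinder with a white cap, 40 mm in diameter, 50 mm high, 0.12 kg; this point is at its centre, half-way up (25 mm); z along its axis. Two to four of the four tins are present; an absent one reads None throughout.
Not all that is in view belongs to the job. What is shaped like the part that bears tin1_mid but green or purple is not meant.

How it is judged:
By the outcome, as a careful person would: the job done as asked, in the order asked, and still so for the second after the job is handed in, with the robot touching nothing.
Of tin0, tin1, tin2, tin3 only 2 to 4 are there at a start; the rules pass over those that are not, and their reading is None.
At some moment in a run one of blade, tin0, tin1, tin2, tin3 may be knocked a few centimetres aside while the robot is not near it.
It also fails if it takes over 210 s, if anything falls off the work surface, if the arm or the gripper's body presses on something with over 40 N, if the wrist force passes 120 N, or if a joint passes its speed limit or range.

ROBOT

A 6-joint arm with a two-finger parallel gripper is mounted at the origin on the work surface. World frame = base frame: x ahead of the robot, y to its left, z up, the work surface at z = 0. Lengths are in m, angles in rad, forces in N, time in s.
With the tool pointing down it reaches from about 0.375 to 0.975 m from the base axis. Payload 3.8 kg.
Tool frame: the origin (TCP) lies on the centre line of the jaws, within the pads' length; the fingertips stand 14 mm ahead of it and the grasp point (between the pads) lies 5 mm behind it; z points along the fingers, x is the direction in which the jaws open and shut, and the axes are right-handed (so a half turn about z gives the same grasp; the last joint's range is limited). The gripper opens to 85 mm and grips with 20 to 120 N. Pads are 22 mm wide; open, the fingers measure 114 mm over their backs; the gripper's body (76 mm by 85 mm) begins 54 mm behind the grasp point. The pads swing forward as they close: fully open they stand 13 mm farther back than shut.
Start: joints at [-1.192, 0.264, 1.604, -0, 1.274, -0.037], TCP at [0.273, -0.617, 0.22] pointing down, gripper open.
Joint ranges: [-2.63, 2.63], [-0.94, 2.18], [0.31, 2.57], [-1.31, 4.45], [0, 2.66], [-2.55, 2.55]. Speed limits (rad/s): [2.57, 2.57, 3.14, 3.14, 3.14, 3.14].

INTERFACE

Orientations are given as a rotation vector (axis times angle).
In Python, from workcell import bot gives the robot as it stands. The module is installed in compiled form; this text tells all that it offers.
- The arm moves only by the tool arm_command, never from a script. Its argument "steps" is one flat list of numbers, 7 for each row, row after row: the shift along the tool's x, y, z in units of 30 mm (1.0 is 30 mm), then the turn, a rotation vector about the tool's x, y, z in units of 6 degrees (1.0 is 6 degrees), then the opening, from 0 (shut) to 1 (fully open). In form: [tx, ty, tz, ax, ay, az, fingers, tx, ty, tz, ax, ay, az, fingers, ...]. A call has 1 to 10 rows; each row shifts and turns the commanded pose from where the row before left it, along the tool's axes as they then stand; what a row does not reach is not made up. A row lasts 1/8 s, in which the tool goes at most 62.5 mm and 10.7 degrees, less where a joint would pass 70% of its speed; a pose out of reach is approached as far as the arm can. A call is refused whole if a number of a shift passes 1 or a number of a turn 1, either way. A call with a gripper value outside its range is refused whole. The fingers move at their own pace and stop on an object; "squeeze" is the grip in N (left out, the last holds). Time passes only in rows, so rows that do not move let the fingers close. It gives the time, the measured TCP pose, the force and the opening at its end, in the units of the state.
- bot.read_state(): the state, without advancing time (a new reading comes with each control period).
- bot.read_camera(name): name is "scene" or "top" or "wrist"; returns a dict with "img" (420x560x3 uint8, red, green, blue), "camera_matrix" (3x3 intrinsics, pixels), "k1" (the pictures are not rectified: a ray, as slopes to the right and down, at radius r is drawn at 1 + k1 r^2 times it, then the intrinsics apply), "pose" (4x4, takes a point from camera to world coordinates); the wrist camera has in their place "T_tool_cam" (4x4, takes a point from camera to tool coordinates, whose origin is the TCP and whose axes are the tool frame's). Camera axes: x right, y down, z forward; pixel columns grow to the right and rows downward; lengths in m; the calibration is good to about 2 mm. A picture is of the moment at which its call begins: read the wrist's pose just before it. There is no depth.
- bot.finish_job(): hands the job in, once; it reports no verdict.
The state is a dict: "time": time; "q": joint angles; "joint_vel": joint speeds; "joint_torque": joint torques, N m; "tool_pos": TCP position; "tcp_rot": TCP orientation; "wrist_force": force on the tool from outside, world axes, zero at the start; "torque": the same for the moment, N m; "width": opening from 0.0 (shut) to 1.0 (fully open).
Only numpy, scipy, OpenCV 4.12 (cv2) and the standard library are available. Lean on these libraries where they do the work, as an engineer would, in place of code of your own. Each camera call takes 0.05 s, during which the arm holds its last target.

## Working session

There is one attempt and no reset: what is moved stays moved. The work goes in short steps, Python scripts to look and compute and a tool call to move; the robot and the scene stay as the last step left them, time stands still between calls to the robot, and variables do not carry over. Pictures are saved under pics/ and viewed, and the job is handed in when it is done.

Besides the shell and the picture viewer there is one more tool, called after ">>>" by a JSON object that holds its "fn" and its "kwargs", one argument or row to a line. arm_command: Moves the arm, as the interface text tells. Its arguments: {"type":"object","properties":{"steps":{"type":"array","items":{"type":"number"}},"squeeze":{"type":"number"}},"required":["steps"]}

```bash
mkdir -p pics; ls
cat > h.py <<'E'
import numpy as np, cv2
from scipy.spatial.transform import Rotation as R
from workcell import bot
def shot(name,fn):
    s=bot.read_state(); d=bot.read_camera(name)
    cv2.imwrite('pics/'+fn,d['img'][:,:,::-1])
    np.save('pics/'+fn+'.npy',np.array([dict(d=d,s=s)],dtype=object),allow_pickle=True)
    return s,d
E
python3 - <<'E'
from h import *
for n in ['scene','top','wrist']:
    s,d=shot(n,n+'0.png'); print(n,d['camera_matrix'],d['k1'],d.get('pose',d.get('T_tool_cam')))
print(s)
E
```

```text
pics
scene [[381.37343983   0.         278.3564106 ]
 [  0.         381.37343983 211.08602357]
 [  0.           0.           1.        ]] -0.0008765372839236823 [[ 0.16458837  0.81577099 -0.55446222  1.10455049]
 [ 0.98635478 -0.13392124  0.09575669 -0.12051447]
 [ 0.00386126 -0.56265691 -0.8266815   0.94581475]
 [ 0.          0.          0.          1.        ]]
top [[496.88630164   0.         276.63869003]
 [  0.         496.88630164 209.06423302]
 [  0.           0.           1.        ]] -0.0797662455312066 [[ 1.08051394e-02 -9.89153336e-01  1.46488661e-01  3.48311782e-01]
 [-9.99941423e-01 -1.05959799e-02  2.20807255e-03 -3.36342896e-02]
 [-6.31931419e-04 -1.46503938e-01 -9.89209885e-01  1.60078306e+00]
 [ 0.00000000e+00  0.00000000e+00  0.00000000e+00  1.00000000e+00]]
wrist [[345.32761854   0.         284.13076728]
 [  0.         345.32761854 207.09949889]
 [  0.           0.           1.        ]] -0.011786324322082573 [[ 9.99999580e-01 -3.99215571e-04 -8.25429689e-04  8.30154856e-04]
 [ 6.05455435e-04  9.63563298e-01  2.67479727e-01 -6.70242524e-02]
 [ 6.88571681e-04 -2.67480115e-01  9.63563135e-01 -1.55296903e-01]
 [ 0.00000000e+00  0.00000000e+00  0.00000000e+00  1.00000000e+00]]
{'time': 0.1, 'q': array([-1.19192172e+00,  2.64657310e-01,  1.60524825e+00,  1.90649417e-05,
        1.27370555e+00, -3.68688408e-02]), 'joint_vel': array([-1.43455770e-04, -2.45350915e-04, -4.22135168e-03, -7.53021111e-05,
        1.49976858e-03, -1.57553478e-04]), 'joint_torque': array([ 5.03392221e-04, -5.16706502e+01, -3.68589342e+01, -9.32055627e-05,
        6.28494963e-03, -7.96155291e-06]), 'tool_pos': array([ 0.27238086, -0.61684997,  0.21849453]), 'tcp_rot': array([-2.63108251e+00,  1.71452604e+00,  2.57328547e-03]), 'wrist_force': array([ 0.45962621, -0.47176092, -0.64582497]), 'torque': array([-0.01908256, -0.0278006 ,  0.0306507 ]), 'width': 1.0033471937008027}
```

View pics/scene0.png

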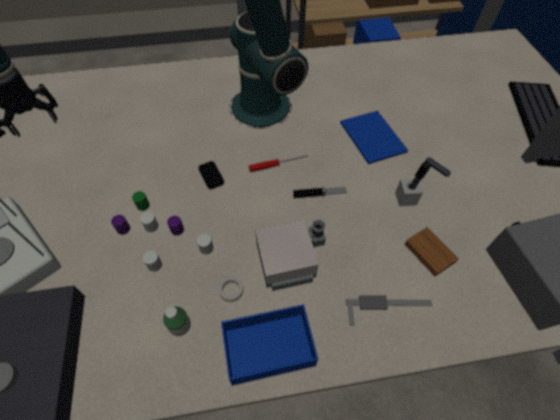

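View pics/top0.png

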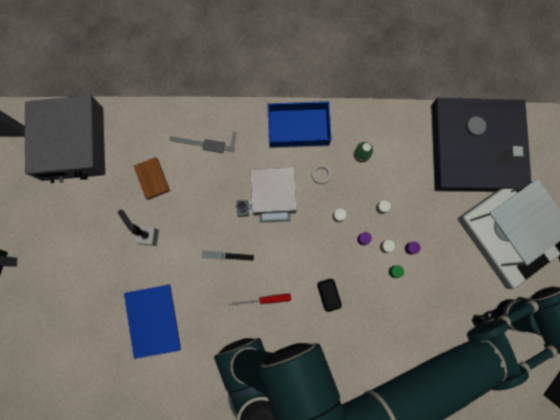

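View pics/wrist0.png

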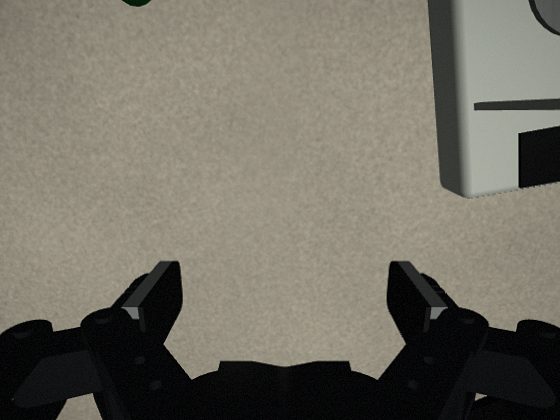

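```bash
cat >> h.py <<'E'
def load(fn):
    return np.load('pics/'+fn+'.npy',allow_pickle=True)[0]
def campose(o):
    d,s=o['d'],o['s']
    if 'pose' in d: return d['pose']
    T=np.eye(4);T[:3,:3]=R.from_rotvec(s['tcp_rot']).as_matrix();T[:3,3]=s['tool_pos']
    return T@d['T_tool_cam']
def ray(o,px):
    d=o['d'];K=d['camera_matrix']
    x=np.array([(px[0]-K[0,2])/K[0,0],(px[1]-K[1,2])/K[1,1]])
    u=x.copy()
    for _ in range(20): u=x/(1+d['k1']*(u@u))
    P=campose(o); v=P[:3,:3]@np.array([u[0],u[1],1]); return P[:3,3],v/np.linalg.norm(v)
def atz(o,px,z):
    c,v=ray(o,px); return c+v*(z-c[2])/v[2]
def tri(obs):
    A=np.zeros((3,3));b=np.zeros(3)
    for o,px in obs:
        c,v=ray(o,px);M=np.eye(3)-np.outer(v,v);A+=M;b+=M@c
    p=np.linalg.solve(A,b)
    e=[np.linalg.norm((np.eye(3)-np.outer(ray(o,px)[1],ray(o,px)[1]))@(p-ray(o,px)[0])) for o,px in obs]
    return p,np.round(np.array(e)*1000,1)
def proj(o,p):
    d=o['d'];P=np.linalg.inv(campose(o));q=P[:3,:3]@np.asarray(p)+P[:3,3];u=q[:2]/q[2]
    u=u*(1+d['k1']*(u@u));K=d['camera_matrix'];return np.array([K[0,0]*u[0]+K[0,2],K[1,1]*u[1]+K[1,2]])
def crop(o,x0,y0,x1,y1,f,fn):
    im=o['d']['img'][y0:y1,x0:x1,::-1];cv2.imwrite('pics/'+fn,cv2.resize(im,None,fx=f,fy=f,interpolation=cv2.INTER_CUBIC))
E
python3 - <<'E'
from h import *
t=load('top0.png');s=load('scene0.png')
crop(t,100,130,300,280,4,'c1.png'); crop(s,240,130,480,300,3.3,'c2.png')
for n,p,z in [('tinA',(340,215),.05),('tinB',(384,207),.05),('tinC',(388,246),.05),('stand',(149,236),.065),('bladehandle',(240,257),.02),('hood',(272,190),.078)]:
    print(n,atz(t,p,z).round(4))
E
```

```text
tinA [ 0.5612 -0.2302  0.05  ]
tinB [ 0.5882 -0.3703  0.05  ]
tinC [ 0.4647 -0.3804  0.05  ]
stand [0.4866 0.3667 0.065 ]
bladehandle [0.4273 0.0845 0.02  ]
hood [ 0.6337 -0.0151  0.078 ]
```

View pics/c1.png

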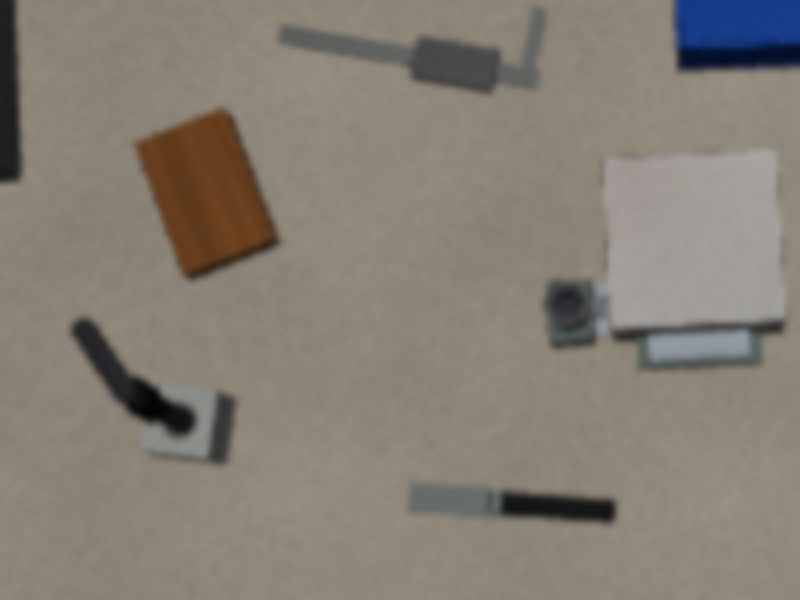

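View pics/c2.png

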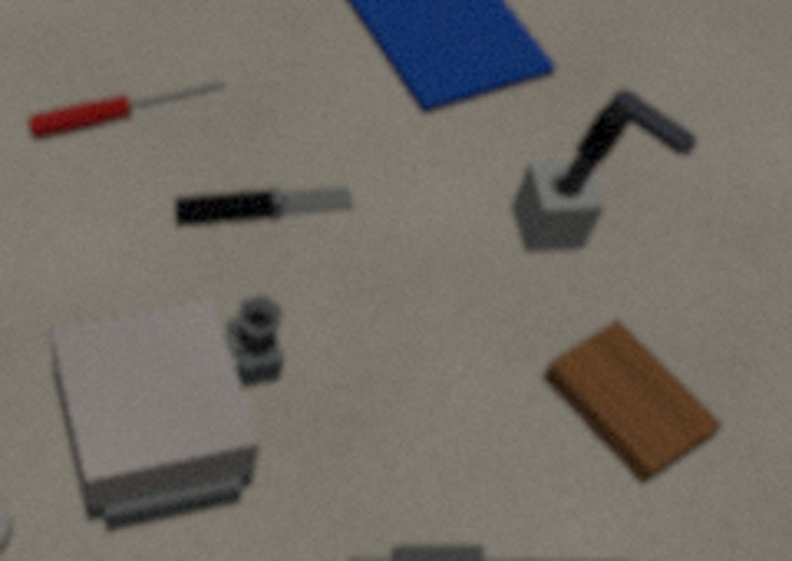

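Run:
```python
from h import *
t=load('top0.png');s=load('scene0.png')
T=lambda x,y:(t,(100+x/4-.4,130+y/4-.4)); S=lambda x,y:(s,(240+x/3.3-.35,130+y/3.3-.35))
print('bend',tri([T(138,402-8),S(624,100)]))
print('tip',tri([T(83,326),S(688,145)]))
print('mouth',tri([T(182,422),S(568,183)]))
print('screw',tri([T(569,303),S(258,311)]))
print('bladetip',tri([T(410,498),S(351,199)]))
print('bladeback',tri([T(614,510),S(178,211)]))
print('stand', [atz(*T(x,y),.065).round(4) for x,y in [(150,380),(216,392),(210,462),(144,454)]])
print('hoodtop', [atz(*T(x,y),.078).round(4) for x,y in [(604,158),(777,152),(784,326),(611,332)]])
```

```text
bend (array([0.49926723, 0.38275461, 0.18883094]), array([4., 4.]))
tip (array([0.54743752, 0.42375666, 0.18200381]), array([0.3, 0.3]))
mouth (array([0.48928823, 0.37914404, 0.06962461]), array([1.2, 1.2]))
screw (array([0.5835675 , 0.07725808, 0.08243459]), array([0.3, 0.3]))
bladetip (array([0.4353127 , 0.2061574 , 0.01332585]), array([0.3, 0.3]))
bladeback (array([0.42751734, 0.04293636, 0.01962714]), array([0., 0.]))
stand [array([0.5219, 0.4061, 0.065 ]), array([0.5131, 0.3535, 0.065 ]), array([0.4584, 0.3557, 0.065 ]), array([0.4639, 0.4079, 0.065 ])]
hoodtop [array([0.6997, 0.0528, 0.078 ]), array([ 0.706 , -0.0828,  0.078 ]), array([ 0.5681, -0.089 ,  0.078 ]), array([0.5619, 0.0448, 0.078 ])]
```

```bash
cat >> h.py <<'E'
def curT():
    s=bot.read_state();T=np.eye(4);T[:3,:3]=R.from_rotvec(s['tcp_rot']).as_matrix();T[:3,3]=s['tool_pos'];return T,s
def mk(p,xa,za):
    z=np.array(za,float);z/=np.linalg.norm(z);x=np.array(xa,float);x-=z*(x@z);x/=np.linalg.norm(x)
    T=np.eye(4);T[:3,:3]=np.c_[x,np.cross(z,x),z];T[:3,3]=p;return T
def yawv(deg): a=np.radians(deg);return np.array([np.cos(a),np.sin(a),0])
def plan(T1,T0=None,nmin=1,rv=None):
    "constant rows from T0 to T1; rv: override total rotvec (tool frame)"
    if T0 is None:T0=curT()[0]
    D=np.linalg.inv(T0)@T1
    rv=R.from_matrix(D[:3,:3]).as_rotvec() if rv is None else np.asarray(rv)
    n=max(nmin,int(np.ceil(np.degrees(np.abs(rv)).max()/6-.02)),1)
    while True:
        Rs=R.from_rotvec(rv/n).as_matrix();S=np.zeros((3,3));P=np.eye(3)
        for k in range(n): S+=P;P=P@Rs
        t=np.linalg.solve(S,D[:3,3])
        if np.abs(t).max()<=.03: break
        n+=1
    row=np.r_[t/.03,np.degrees(rv/n)/6].round(3)
    print('n=',n,'row',row.tolist()); return n,row
def st():
    T,s=curT();print('t%.2f'%s['time'],'p',s['tool_pos'].round(4),'x',T[:3,0].round(3),'z',T[:3,2].round(3),'F',s['wrist_force'].round(1),'M',s['torque'].round(2),'w',round(s['width'],3),'q',s['q'].round(3))
E
python3 - <<'E'
from h import *
ty=-yawv(98)
plan(mk(np.array([.583,.077,.30])-.037*ty,yawv(8),[0,0,-1]))
E
```

```text
n= 29 row [-0.131, -0.968, -0.093, -0.0, 0.001, -0.426]
```

>>> {"fn": "arm_command", "kwargs": {
  "steps": [-0.13, -0.97, -0.09, 0, 0, -0.43, 1, -0.13, -0.97, -0.09, 0, 0, -0.43, 1, -0.13, -0.97, -0.09, 0, 0, -0.43, 1, -0.13, -0.97, -0.09, 0, 0, -0.43, 1, -0.13, -0.97, -0.09, 0, 0, -0.43, 1, -0.13, -0.97, -0.09, 0, 0, -0.43, 1, -0.13, -0.97, -0.09, 0, 0, -0.43, 1, -0.13, -0.97, -0.09, 0, 0, -0.43, 1, -0.13, -0.97, -0.09, 0, 0, -0.43, 1, -0.13, -0.97, -0.09, 0, 0, -0.43, 1]
}}

```text
time: 1.4
tool_pos: [0.4857, -0.4177, 0.2462]
tcp_rot: [-2.949, 1.082, 0.001]
wrist_force: [0.4, 1.0, 0.5]
width: 0.999
```

>>> {"fn": "arm_command", "kwargs": {
  "steps": [-0.13, -0.97, -0.09, 0, 0, -0.43, 1, -0.13, -0.97, -0.09, 0, 0, -0.43, 1, -0.13, -0.97, -0.09, 0, 0, -0.43, 1, -0.13, -0.97, -0.09, 0, 0, -0.43, 1, -0.13, -0.97, -0.09, 0, 0, -0.43, 1, -0.13, -0.97, -0.09, 0, 0, -0.43, 1, -0.13, -0.97, -0.09, 0, 0, -0.43, 1, -0.13, -0.97, -0.09, 0, 0, -0.43, 1, -0.13, -0.97, -0.09, 0, 0, -0.43, 1, -0.13, -0.97, -0.09, 0, 0, -0.43, 1]
}}

```text
time: 2.65
tool_pos: [0.5902, -0.1461, 0.2733]
tcp_rot: [-3.116, 0.396, 0.001]
wrist_force: [-0.1, -0.3, -0.7]
width: 0.998
```

>>> {"fn": "arm_command", "kwargs": {
  "steps": [-0.13, -0.97, -0.09, 0, 0, -0.43, 1, -0.13, -0.97, -0.09, 0, 0, -0.43, 1, -0.13, -0.97, -0.09, 0, 0, -0.43, 1, -0.13, -0.97, -0.09, 0, 0, -0.43, 1, -0.13, -0.97, -0.09, 0, 0, -0.43, 1, -0.13, -0.97, -0.09, 0, 0, -0.43, 1, -0.13, -0.97, -0.09, 0, 0, -0.43, 1, -0.13, -0.97, -0.09, 0, 0, -0.43, 1, -0.13, -0.97, -0.09, 0, 0, -0.43, 1, 0, 0, 0, 0, 0, 0, 1]
}}

```text
time: 3.9
tool_pos: [0.5743, 0.1165, 0.2979]
tcp_rot: [-3.132, -0.241, 0.0]
wrist_force: [-0.3, -0.1, 0.3]
width: 1.001
```

Run:
```python
from h import *
st(); shot('wrist','w1.png')
```

```text
t3.90 p [0.5743 0.1165 0.2979] x [ 0.988  0.153 -0.   ] z [-0.  0. -1.] F [-0.3 -0.1  0.3] M [ 0.   -0.01  0.02] w 1.001 q [0.157 0.057 1.699 0.    1.386 0.004]
```

View pics/w1.png

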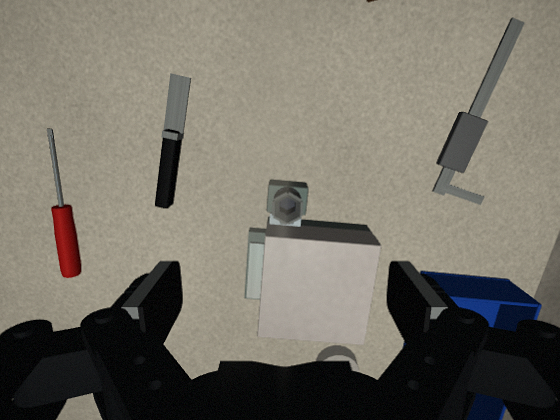

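Run:
```python
from h import *
o=load('w1.png'); crop(o,240,170,390,280,5.3,'c3.png'); crop(o,230,210,390,350,5,'c4.png')
```

```text
(no output)
```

View pics/c3.png

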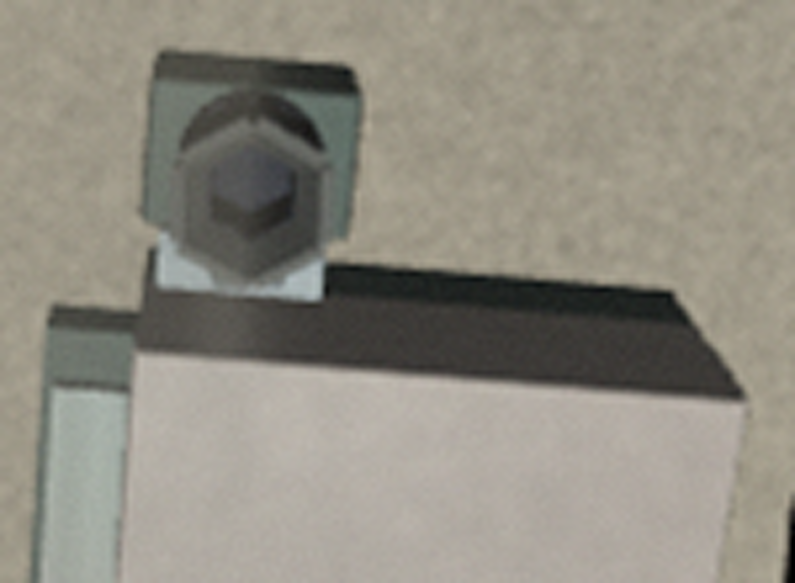

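View pics/c4.png

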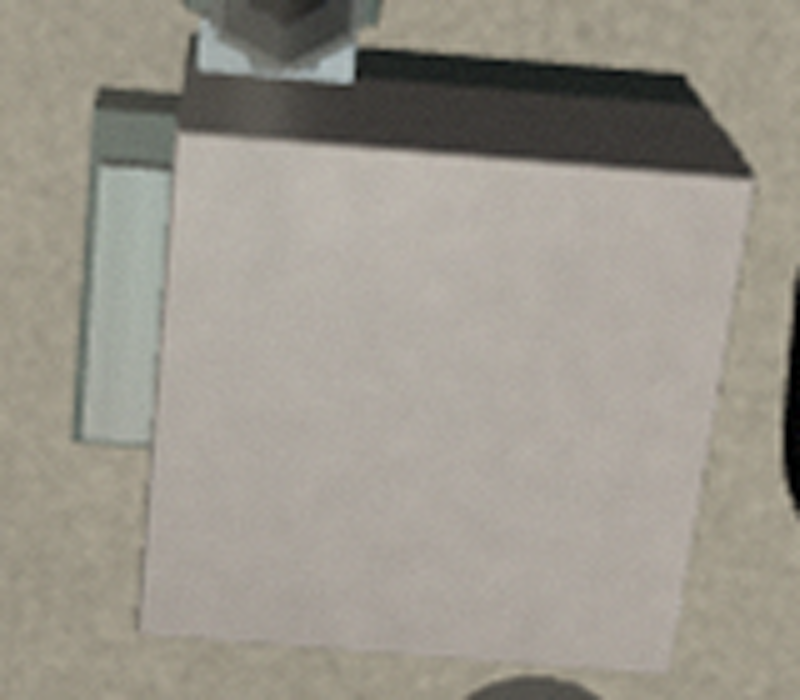

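Run:
```python
from h import *
o=load('w1.png')
def c3(x,y): return (240+x/5.3-.4,170+y/5.3-.4)
def c4(x,y): return (230+x/5-.4,210+y/5-.4)
V=[(253,118),(328,162),(325,243),(251,287),(182,240),(181,160)]
P=np.array([atz(o,c3(*v),.076) for v in V]); c=P.mean(0)
print('rim',c, np.degrees(np.arctan2(*(P-c)[:,[1,0]].T)).round(1), np.linalg.norm(P-c,axis=1))
# socket hexagon mouth at z=.066
V=[(253,147),(294,170),(294,212),(250,237),(211,213),(212,170)]
P=np.array([atz(o,c3(*v),.066) for v in V]); c=P.mean(0)
print('sock',c, np.degrees(np.arctan2(*(P-c)[:,[1,0]].T)).round(1), np.linalg.norm(P-c,axis=1))
H=[(180,132),(752,179),(668,670),(142,631)]
P=np.array([atz(o,c4(*v),.078) for v in H]);print(P,np.linalg.norm(P-np.roll(P,-1,0),axis=1))
print([np.degrees(np.arctan2(d[1],d[0])).round(2) for d in (P[1]-P[0],P[2]-P[3],P[0]-P[3],P[1]-P[2])])
# lip outer edge (top of lip z=.033)
L=[(97,163),(78,440)];Q=np.array([atz(o,c4(*v),.033) for v in L]);print('lip',Q)
```

```text
rim [0.58326934 0.07900442 0.076     ] [  99.1   38.   -21.8  -82.6 -142.4  157.6] [0.01846457 0.01817051 0.01794157 0.01908716 0.01750303 0.01799747]
sock [0.58319739 0.07860275 0.066     ] [  98.1   37.1  -18.1  -83.9 -143.   159.7] [0.01007969 0.01033427 0.01028269 0.01038974 0.01030336 0.01009635]
[[ 0.56353506  0.04227752  0.078     ]
 [ 0.69675572  0.05101703  0.078     ]
 [ 0.70594394 -0.08262103  0.078     ]
 [ 0.57247868 -0.09147468  0.078     ]] [0.13350702 0.13395355 0.1337586  0.13405088]
[np.float64(3.75), np.float64(3.8), np.float64(93.83), np.float64(93.93)]
lip [[ 0.54337014  0.01371407  0.033     ]
 [ 0.5483294  -0.06710395  0.033     ]]
```

Run:
```python
from h import *
plan(mk(np.array([.505,.39,.30])-.015*yawv(-20),yawv(70),[0,0,-1]))
```

```text
n= 11 row [0.316, -0.873, -0.007, 0.0, 0.0, -0.929]
```

>>> {"fn": "arm_command", "kwargs": {
  "steps": [0.32, -0.87, 0, 0, 0, -0.93, 1, 0.32, -0.87, 0, 0, 0, -0.93, 1, 0.32, -0.87, 0, 0, 0, -0.93, 1, 0.32, -0.87, 0, 0, 0, -0.93, 1, 0.32, -0.87, 0, 0, 0, -0.93, 1, 0.32, -0.87, 0, 0, 0, -0.93, 1, 0.32, -0.87, 0, 0, 0, -0.93, 1, 0.32, -0.87, 0, 0, 0, -0.93, 1, 0.32, -0.87, 0, 0, 0, -0.93, 1, 0.32, -0.87, 0, 0, 0, -0.93, 1]
}}

```text
time: 5.2
tool_pos: [0.5125, 0.3743, 0.2974]
tcp_rot: [2.656, 1.677, -0.001]
wrist_force: [0.0, 0.6, -0.3]
width: 1.003
```

>>> {"fn": "arm_command", "kwargs": {
  "steps": [0.32, -0.87, 0, 0, 0, -0.93, 1, 0, 0, 0, 0, 0, 0, 1]
}}

```text
time: 5.45
tool_pos: [0.4924, 0.3948, 0.2976]
tcp_rot: [2.572, 1.803, -0.001]
wrist_force: [-0.7, -0.8, -0.5]
width: 1.003
```

Run:
```python
from h import *
st(); shot('wrist','w2.png')
```

```text
t5.45 p [0.4924 0.3948 0.2976] x [ 0.341  0.94  -0.001] z [-0.    -0.001 -1.   ] F [-0.7 -0.8 -0.5] M [-0.01 -0.02  0.02] w 1.003 q [ 0.637  0.145  1.604 -0.     1.394 -0.586]
```

View pics/w2.png

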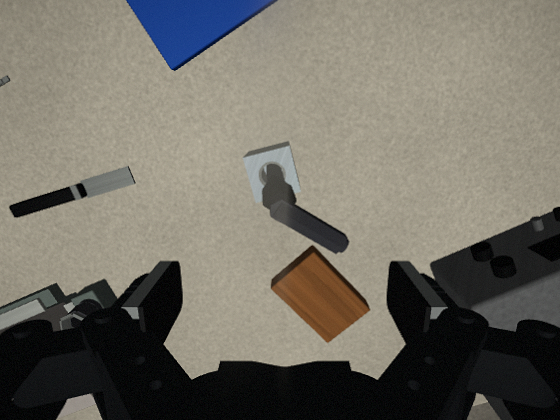

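Run:
```python
from h import *
o=load('w2.png'); crop(o,230,130,370,260,5.5,'c5.png')
```

```text
(no output)
```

View pics/c5.png

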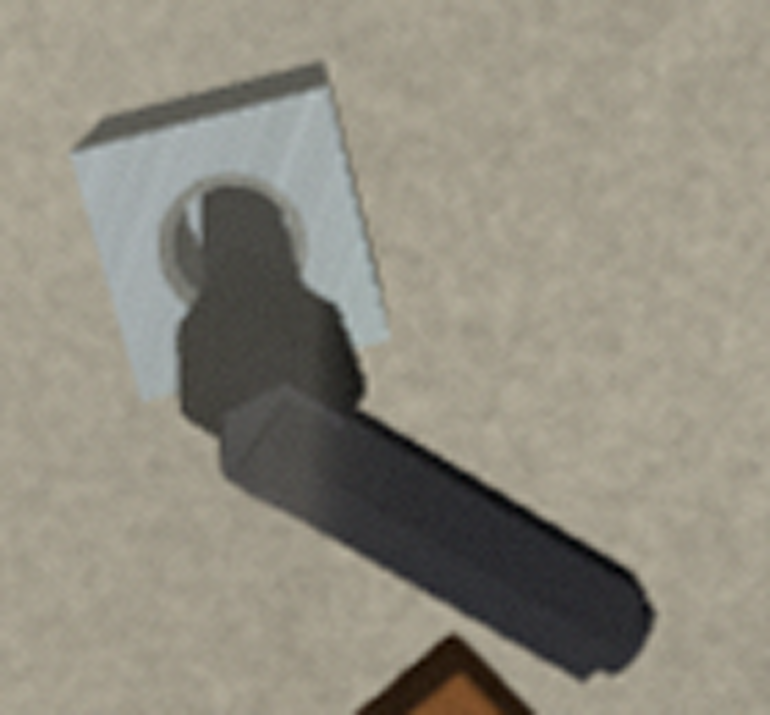

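Run:
```python
from h import *
# second view: yaw 130, pulled back toward the robot, tilted 45
kx=yawv(40); z=kx*.707+np.array([0,0,-.707])
g=np.array([.4975,.382,.147])
plan(mk(g-.13*z,yawv(130),z))
```

```text
n= 10 row [-0.246, -0.312, 0.081, -0.679, 0.393, -0.946]
```

>>> {"fn": "arm_command", "kwargs": {
  "steps": [-0.25, -0.31, 0.08, -0.68, 0.39, -0.95, 1, -0.25, -0.31, 0.08, -0.68, 0.39, -0.95, 1, -0.25, -0.31, 0.08, -0.68, 0.39, -0.95, 1, -0.25, -0.31, 0.08, -0.68, 0.39, -0.95, 1, -0.25, -0.31, 0.08, -0.68, 0.39, -0.95, 1, -0.25, -0.31, 0.08, -0.68, 0.39, -0.95, 1, -0.25, -0.31, 0.08, -0.68, 0.39, -0.95, 1, -0.25, -0.31, 0.08, -0.68, 0.39, -0.95, 1, -0.25, -0.31, 0.08, -0.68, 0.39, -0.95, 1, -0.25, -0.31, 0.08, -0.68, 0.39, -0.95, 1]
}}

```text
time: 6.75
tool_pos: [0.4265, 0.3236, 0.2403]
tcp_rot: [1.151, 2.393, 0.967]
wrist_force: [-0.2, 1.2, -0.2]
width: 0.998
```

Run:
```python
from h import *
st();
```

```text
t6.75 p [0.4265 0.3236 0.2403] x [-0.627  0.779  0.009] z [ 0.534  0.439 -0.722] F [-0.2  1.2 -0.2] M [-0.21  0.25 -0.  ] w 0.998 q [ 0.529 -0.493  2.428  0.247  0.462 -1.894]
```

>>> {"fn": "arm_command", "kwargs": {
  "steps": [0, 0, 0, 0, 0, 0, 1]
}}

```text
time: 6.88
tool_pos: [0.4263, 0.3228, 0.2391]
tcp_rot: [1.162, 2.393, 0.963]
wrist_force: [-0.2, -0.3, 0.3]
width: 1.0
```

Run:
```python
from h import *
st(); shot('wrist','w3.png')
```

```text
t6.88 p [0.4263 0.3228 0.2391] x [-0.622  0.783  0.013] z [ 0.533  0.436 -0.725] F [-0.2 -0.3  0.3] M [-0.17  0.24 -0.03] w 1.0 q [ 0.529 -0.492  2.428  0.242  0.464 -1.883]
```

View pics/w3.png

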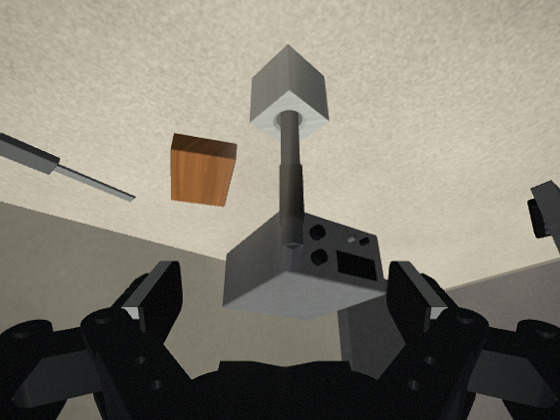

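Run:
```python
from h import *
o=load('w3.png'); crop(o,230,90,350,260,4.6,'c6.png')
```

```text
(no output)
```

View pics/c6.png

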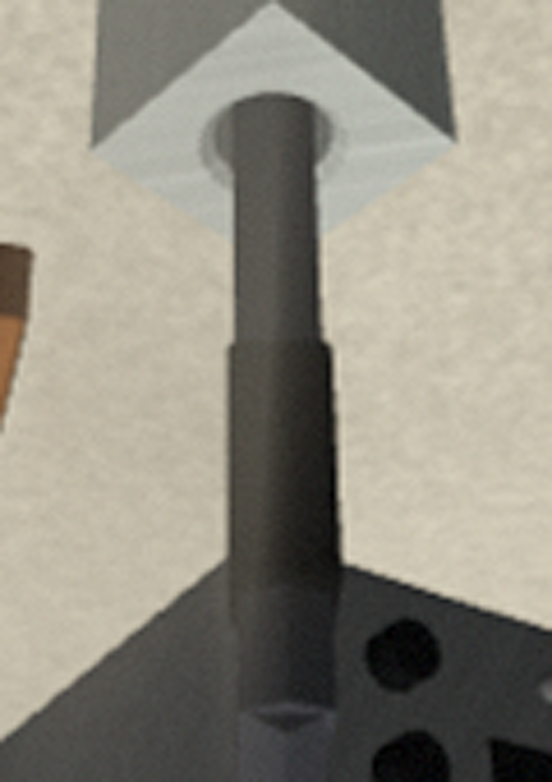

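```bash
cat > fitkey.py <<'E'
from h import *
from scipy.optimize import least_squares
a=load('w2.png');b=load('w3.png')
A=lambda x,y:np.array((230+x/5.5-.4,130+y/5.5-.4)); B=lambda x,y:np.array((230+x/4.6-.4,90+y/4.6-.4))
def res(v):
    Rk=R.from_euler('ZYX',v[3:6]).as_matrix();p=v[:3]
    W=lambda l:p+Rk@np.array(l)
    r=[]
    for l,px in [((-.012,-.010,-.066),B(229,345)),((-.012,.010,-.066),B(331,345))]: r+=list(proj(b,W(l))-px)
    r+=list(.5*(proj(a,W((.064,0,0)))-A(622,632)))
    def line(o,l1,l2,px):
        u=proj(o,W(l1));w=proj(o,W(l2));d=(w-u)/np.linalg.norm(w-u);return [d[0]*(px[1]-u[1])-d[1]*(px[0]-u[0])]
    r+=line(b,(0,0,0),(0,0,-.12),B(276.5,250))+line(b,(0,0,0),(0,0,-.12),B(274.5,130))+line(b,(0,0,0),(0,0,-.12),B(283,500))
    r+=line(a,(0,0,0),(0,0,-.12),A(244,210))+line(a,(0,0,0),(0,0,-.12),A(272,360))
    r+=line(a,(0,0,0),(.064,0,0),A(300,448))+line(a,(0,0,0),(.064,0,0),A(610,627))
    return r
v=least_squares(res,[.499,.383,.185,np.radians(40),0,0],x_scale=[.01]*3+[.1]*3).x
Rk=R.from_euler('ZYX',v[3:6]).as_matrix()
print(v[:3],np.degrees(v[3:]),np.round(res(v),2))
print('long tip',v[:3]+Rk@[0,0,-.17],'tip',v[:3]+Rk@[.064,0,0]);print(Rk)
print('at mouth',v[:3]+Rk@[0,0,-(v[2]-.065)/Rk[2,2]])
for c in [(72,150),(327,87),(388,338),(148,398)]: print(atz(a,A(*c),.065).round(4))
print('hole',np.mean([atz(a,A(*c),.065) for c in [(72,150),(327,87),(388,338),(148,398)]],0))
for c in [(275,0),(457,140),(92,148)]: print(atz(b,B(*c),.065).round(4))
np.save('key.npy',v)
E
python3 fitkey.py
```

```text
[0.49851248 0.3883486  0.1853166 ] [38.05719585  3.93792936  0.05047053] [-0.23 -0.1   0.72 -0.23  1.08  0.76  0.    0.2   0.1  -0.16  0.69  0.05
  0.07]
long tip [0.48922743 0.38126956 0.01571803] tip [0.54878683 0.42770811 0.18092135]
[[ 7.85536759e-01 -6.16399932e-01  5.46179771e-02]
 [ 6.14992393e-01  7.87432760e-01  4.16413909e-02]
 [-6.86757350e-02  8.78797155e-04  9.97638648e-01]]
at mouth [0.49192548 0.38332659 0.065     ]
[0.4586 0.3565 0.065 ]
[0.4644 0.4096 0.065 ]
[0.5177 0.4041 0.065 ]
[0.5126 0.3522 0.065 ]
hole [0.48835376 0.38059642 0.065     ]
[0.4594 0.357  0.065 ]
[0.4642 0.4097 0.065 ]
[0.5124 0.3511 0.065 ]
```

```bash
cat >> h.py <<'E'
def keygrasp(back=0):
    v=np.load('key.npy');Rk=R.from_euler('ZYX',v[3:6]).as_matrix()
    g=v[:3]-.041*Rk[:,2];z=(Rk[:,0]-Rk[:,2])/np.sqrt(2)
    return mk(g+(.005-back)*z,Rk[:,1],z)
E
python3 - <<'E'
from h import *
T=keygrasp(.08);print(keygrasp(0)[:3,3]);plan(T); plan(keygrasp(0),T)
E
```

```text
[0.49885733 0.3886684  0.14064343]
n= 2 row [0.103, 0.081, 0.987, 0.212, -0.067, -0.011]
n= 3 row [-0.0, 0.0, 0.889, -0.0, 0.0, -0.0]
```

>>> {"fn": "arm_command", "kwargs": {
  "steps": [0.1, 0.08, 0.99, 0.21, -0.07, -0.01, 1, 0.1, 0.08, 0.99, 0.21, -0.07, -0.01, 1, 0, 0, 0, 0, 0, 0, 1]
}}

```text
time: 7.3
tool_pos: [0.4577, 0.3592, 0.2006]
tcp_rot: [1.171, 2.418, 0.904]
wrist_force: [-0.4, -0.7, -0.9]
width: 0.999
```

Run:
```python
from h import *
st(); plan(keygrasp(0),nmin=4)
```

```text
t7.30 p [0.4577 0.3592 0.2006] x [-0.62   0.784 -0.   ] z [ 0.515  0.407 -0.755] F [-0.4 -0.7 -0.9] M [-0.22  0.26  0.03] w 0.999 q [ 0.591 -0.304  2.367  0.142  0.368 -1.762]
n= 4 row [-0.019, -0.011, 0.653, -0.002, -0.005, 0.011]
```

>>> {"fn": "arm_command", "kwargs": {
  "steps": [-0.02, -0.01, 0.65, 0, 0, 0, 1, -0.02, -0.01, 0.65, 0, 0, 0, 1, -0.02, -0.01, 0.65, 0, 0, 0, 1, -0.02, -0.01, 0.65, 0, 0, 0, 1, 0, 0, 0, 0, 0, 0, 1]
}}

```text
time: 7.92
tool_pos: [0.4981, 0.3876, 0.1416]
tcp_rot: [1.171, 2.417, 0.906]
wrist_force: [0.6, -0.3, 0.2]
width: 1.0
```

Run:
```python
from h import *
st(); shot('wrist','w4.png')
```

```text
t7.92 p [0.4981 0.3876 0.1416] x [-0.62   0.785  0.   ] z [ 0.516  0.408 -0.754] F [ 0.6 -0.3  0.2] M [-0.21  0.26  0.01] w 1.0 q [ 0.594 -0.101  2.333  0.251  0.2   -1.873]
```

View pics/w4.png

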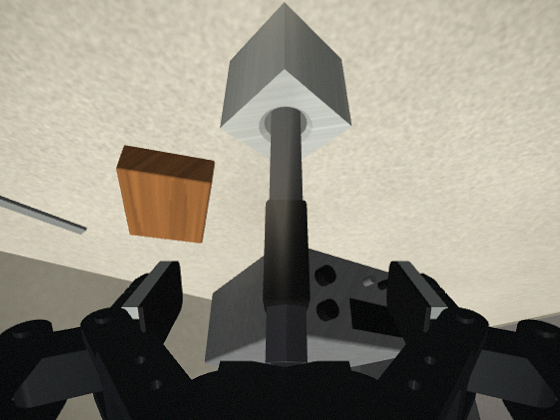

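>>> {"fn": "arm_command", "kwargs": {
  "steps": [0, 0, 0, 0, 0, 0, 0, 0, 0, 0, 0, 0, 0, 0, 0, 0, 0, 0, 0, 0, 0, 0, 0, 0, 0, 0, 0, 0, 0, 0, 0, 0, 0, 0, 0],
  "squeeze": 70
}}

```text
time: 8.6
tool_pos: [0.4983, 0.3877, 0.1425]
tcp_rot: [1.168, 2.415, 0.908]
wrist_force: [-1.7, 0.3, 2.8]
width: 0.206
```

Run:
```python
from h import *
st(); shot('wrist','w5.png')
```

```text
t8.60 p [0.4983 0.3877 0.1425] x [-0.621  0.784 -0.001] z [ 0.517  0.408 -0.752] F [-1.7  0.3  2.8] M [-0.04  0.22  0.02] w 0.206 q [ 0.594 -0.103  2.334  0.252  0.198 -1.876]
```

View pics/w5.png

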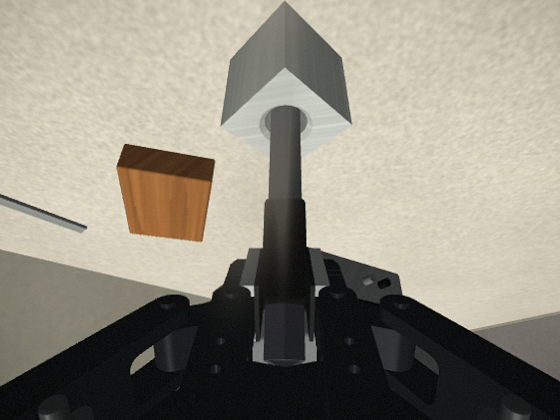

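>>> {"fn": "arm_command", "kwargs": {
  "steps": [0, 0.35, -0.35, 0, 0, 0, 0, 0, 0.35, -0.35, 0, 0, 0, 0, 0, 0.35, -0.35, 0, 0, 0, 0, 0, 0.7, -0.7, 0, 0, 0, 0, 0, 0.7, -0.7, 0, 0, 0, 0, 0, 0, 0, 0, 0, 0, 0]
}}

```text
time: 9.4
tool_pos: [0.5054, 0.3932, 0.2506]
tcp_rot: [1.166, 2.411, 0.915]
wrist_force: [0.6, -0.8, -3.3]
width: 0.207
```

Run:
```python
from h import *
st(); shot('wrist','w6.png');shot('scene','s6.png');crop(load('s6.png'),330,100,480,220,5,'s6c.png')
```

```text
t9.40 p [0.5054 0.3932 0.2506] x [-0.621  0.784 -0.002] z [ 0.521  0.411 -0.748] F [ 0.6 -0.8 -3.3] M [-0.44  0.55 -0.04] w 0.207 q [ 0.595 -0.228  2.217  0.115  0.43  -1.732]
```

View pics/w6.png

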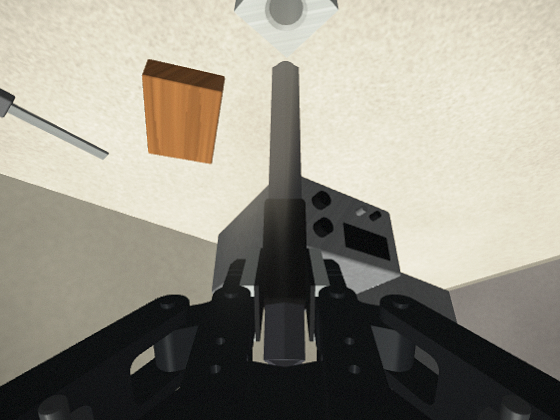

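View pics/s6c.png

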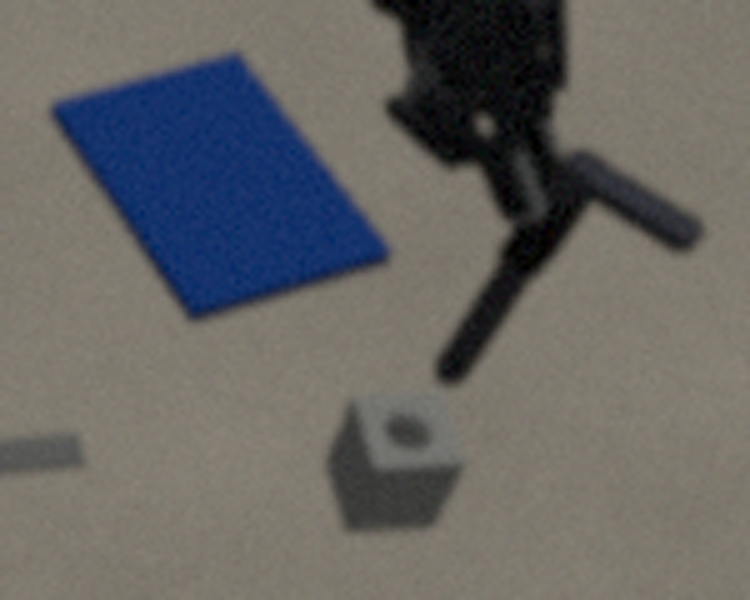

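```bash
cat > hand.py <<'E'
from h import *
v=np.load('key.npy');K=np.eye(4);K[:3,:3]=R.from_euler('ZYX',v[3:6]).as_matrix();K[:3,3]=v[:3]
o5=load('w5.png');o=load('w6.png')
def TT(o):
    T=np.eye(4);T[:3,:3]=R.from_rotvec(o['s']['tcp_rot']).as_matrix();T[:3,3]=o['s']['tool_pos'];return T
H=np.linalg.inv(TT(o5))@K
print(H.round(4))
for l in [(0,0,-.17),(-.012,.01,-.066),(-.012,-.01,-.066),(0,.0085,-.13),(0,-.0085,-.13),(-.0098,0,0.0098)]:
    print(l,proj(o,(TT(o)@H@np.r_[l,1])[:3]).round(1))
E
python3 hand.py; python3 -c "
from h import *
crop(load('w6.png'),230,50,350,210,4.8,'c7.png')"
```

```text
[[-5.100e-03  1.000e+00 -2.200e-03  3.000e-04]
 [ 7.049e-01  5.100e-03  7.093e-01  2.870e-02]
 [ 7.093e-01  2.100e-03 -7.049e-01 -3.180e-02]
 [ 0.000e+00  0.000e+00  0.000e+00  1.000e+00]]
(0, 0, -0.17) [286.1  73.3]
(-0.012, 0.01, -0.066) [307.3 199.3]
(-0.012, -0.01, -0.066) [265.9 199.2]
(0, 0.0085, -0.13) [300.2 118.3]
(0, -0.0085, -0.13) [272.1 118.2]
(-0.0098, 0, 0.0098) [286.9 372.9]
```

View pics/c7.png

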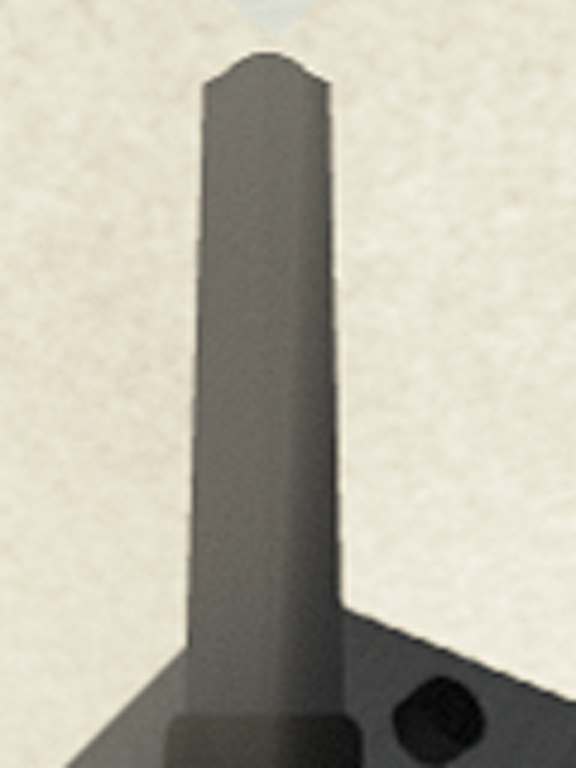

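```bash
cat > kin.py <<'E'
from h import *
from scipy.optimize import least_squares
E=lambda a,t:R.from_euler(a,t).as_matrix()
def fk(q,p):
    Rm=E('z',q[0]);x=np.array([0,0,p[0]])+Rm@np.array([p[1],p[2],0])
    Rm=Rm@E('y',q[1]);x=x+Rm@np.array([p[3],0,p[4]])
    Rm=Rm@E('y',q[2]);x=x+Rm@np.array([p[5],0,p[6]])
    Rm=Rm@E('z',q[3])@E('y',q[4])@E('z',q[5]);x=x+Rm@np.array([0,0,p[7]])
    return x,Rm@E('z',np.pi)
LO=np.array([-2.63,-.94,.31,-1.31,0,-2.55]);HI=np.array([2.63,2.18,2.57,4.45,2.66,2.55])
def ik(T,q0):
    p=np.load('kin.npy')
    def r(q):
        x,Rm=fk(q,p);return np.r_[(x-T[:3,3])*10,R.from_matrix(Rm.T@T[:3,:3]).as_rotvec()*1]
    s=least_squares(r,np.clip(q0,LO+1e-3,HI-1e-3),bounds=(LO,HI));return s.x,np.abs(s.fun).max()
def checkrow(rows_T,q0):
    for T in rows_T:
        q0,e=ik(T,q0);print(q0.round(2),'err%.4f'%e)
    return q0
if __name__=='__main__':
    import glob
    D=[np.load(f,allow_pickle=True)[0]['s'] for f in sorted(glob.glob('pics/*.npy'))]
    D=[d for d in D]+[curT()[1]]
    def r(p):
        o=[]
        for d in D:
            x,Rm=fk(d['q'],p);o+=list((x-d['tool_pos'])*10)
        return o
    s=least_squares(r,[.3,0,0,0,.4,0,.4,.25]);print(s.x.round(4),np.abs(s.fun).max()/10)
    for d in D:
        print(np.degrees(R.from_matrix(fk(d['q'],s.x)[1].T@R.from_rotvec(d['tcp_rot']).as_matrix()).magnitude()).round(2),end=' ')
    np.save('kin.npy',s.x)
E
python3 kin.py
```

```text
[ 0.2518 -0.      0.0249 -0.      0.512   0.0014  0.5662  0.3593] 4.163336342344337e-16
0.0 0.0 0.0 0.0 0.0 0.0 0.0 0.0 0.0 0.0 0.0
```

```bash
cat >> kin.py <<'E'
def apply(T,row):
    D=np.eye(4);D[:3,:3]=R.from_rotvec(np.radians(6*np.array(row[3:6]))).as_matrix();D[:3,3]=np.array(row[:3])*.03
    return T@D
def sim(segs,T=None,q=None,show=True):
    "segs: list of (n,row)"
    if T is None:
        T,s=curT()
    if q is None: q=curT()[1]['q']
    V=.7*np.array([2.57,2.57,3.14,3.14,3.14,3.14])/8
    mv=0;lo=np.full(6,9.);hi=np.full(6,-9.);zmin=9;em=0
    for n,row in segs:
        for _ in range(n):
            T=apply(T,row);q2,e=ik(T,q);mv=max(mv,np.max(np.abs(q2-q)/V));q=q2;em=max(em,e);lo=np.minimum(lo,q);hi=np.maximum(hi,q);zmin=min(zmin,T[2,3])
    print('speedfrac %.2f err %.4f zmin %.3f'%(mv,em,zmin),'lo',lo.round(2),'hi',hi.round(2));print(' end',T[:3,3].round(4),'q',q.round(2))
    return T,q
H=None
def keyT(bend,dyaw,pitch=0):
    "key pose short arm down, long arm heading dyaw"
    d=yawv(dyaw);K=np.eye(4);K[:3,0]=[0,0,-1];K[:3,2]=-d;K[:3,1]=np.cross(-d,[0,0,-1]);K[:3,3]=bend;return K
E
cat > p1.py <<'E'
from kin import *
import io,contextlib
with contextlib.redirect_stdout(io.StringIO()):
    import hand
np.save('H.npy',hand.H);Hi=np.linalg.inv(hand.H)
bend=np.array([.5833,.0788,.175])
T0,s=curT()
Tt=keyT(bend,-21.9)@Hi
print(Tt.round(3))
D=np.linalg.inv(T0)@Tt
rv=R.from_matrix(D[:3,:3]).as_rotvec();print(np.degrees(rv))
if rv[2]<0: rv=rv*(1-2*np.pi/np.linalg.norm(rv))
print(np.degrees(rv))
n,row=plan(Tt,T0,rv=rv)
T=T0
sim([(n,row.round(2))])
# track of long tip & short tip
for i in range(n):
    T=apply(T,row);
    if i%4==0: print((T@hand.H@[0,0,-.17,1])[:3].round(3),(T@hand.H@[.064,0,0,1])[:3].round(3),T[:3,3].round(3))
E
python3 p1.py
```

```text
[[-0.371 -0.66   0.653  0.623]
 [-0.929  0.26  -0.265  0.063]
 [ 0.005 -0.705 -0.709  0.173]
 [ 0.     0.     0.     1.   ]]
[  50.50530118   -3.93392716 -127.42756357]
[-82.08563072   6.39376233 207.10641618]
n= 35 row [-0.08, 0.681, 0.052, -0.391, 0.03, 0.986]
speedfrac 2.14 err 0.1205 zmin 0.172 lo [ 0.21 -0.22  2.1  -1.31  0.06 -1.66] hi [ 0.59 -0.12  2.25  0.22  0.48  2.55]
 end [0.6195 0.0649 0.1722] q [ 0.21 -0.12  2.25 -0.6   0.47  2.55]
[0.506 0.404 0.13 ] [0.571 0.433 0.298] [0.517 0.4   0.257]
[0.571 0.459 0.191] [0.641 0.413 0.352] [0.58  0.411 0.308]
[0.649 0.47  0.258] [0.702 0.357 0.391] [0.643 0.387 0.355]
[0.727 0.437 0.319] [0.743 0.278 0.405] [0.696 0.333 0.386]
[0.791 0.365 0.359] [0.758 0.189 0.391] [0.73  0.259 0.393]
[0.83  0.269 0.369] [0.746 0.11  0.349] [0.74  0.18  0.375]
[0.839 0.168 0.346] [0.71  0.054 0.286] [0.726 0.111 0.333]
[0.817 0.082 0.292] [0.66  0.035 0.213] [0.692 0.067 0.273]
[0.77  0.027 0.217] [0.607 0.054 0.142] [0.647 0.055 0.206]
```

```bash
cat > p2.py <<'E'
from kin import *
Hi=np.linalg.inv(np.load('H.npy'))
for z in (.175,.108):
  for d in (-82,-52,-22,0,20,38,60,80,98,120,140,160,180):
    T=keyT([.5833,.0788,z],d)@Hi
    sols=[]
    for s in range(12):
        q0=np.random.default_rng(s).uniform(LO,HI);q0[:3]=[.15,0,2];q,e=ik(T,q0)
        if e<1e-3 and not any(np.allclose(q,w,atol=.02) for w in sols): sols.append(q)
    print(z,d,[q.round(2).tolist() for q in sols])
E
python3 p2.py
```

```text
0.175 -82 [[0.44, 0.3, 1.85, -0.76, 1.35, -2.53]]
0.175 -52 []
0.175 -22 []
0.175 0 [[0.15, -0.16, 2.35, -0.55, 0.2, 2.21]]
0.175 20 [[-0.04, -0.15, 2.34, 0.94, 0.34, 0.37]]
0.175 38 [[-0.18, -0.07, 2.27, 1.06, 0.65, -0.06]]
0.175 60 [[-0.26, 0.06, 2.14, 0.97, 0.97, -0.34]]
0.175 80 [[-0.28, 0.19, 1.99, 0.85, 1.21, -0.52]]
0.175 98 [[-0.25, 0.3, 1.85, 0.72, 1.4, -0.68]]
0.175 120 [[-0.19, 0.42, 1.69, 0.57, 1.6, -0.87]]
0.175 140 [[-0.11, 0.51, 1.56, 0.41, 1.75, -1.06]]
0.175 160 [[-0.02, 0.57, 1.47, 0.24, 1.85, -1.27]]
0.175 180 [[0.07, 0.6, 1.42, 0.05, 1.9, -1.51]]
0.108 -82 [[0.44, 0.39, 1.89, -0.78, 1.27, -2.45]]
0.108 -52 []
0.108 -22 []
0.108 0 []
0.108 20 [[-0.04, -0.03, 2.39, 1.44, 0.27, -0.15]]
0.108 38 [[-0.18, 0.04, 2.32, 1.27, 0.58, -0.31]]
0.108 60 [[-0.26, 0.16, 2.18, 1.06, 0.89, -0.49]]
0.108 80 [[-0.28, 0.28, 2.03, 0.89, 1.13, -0.63]]
0.108 98 [[-0.25, 0.39, 1.89, 0.74, 1.31, -0.76]]
0.108 120 [[-0.19, 0.5, 1.72, 0.57, 1.51, -0.92]]
0.108 140 [[-0.11, 0.58, 1.59, 0.4, 1.65, -1.1]]
0.108 160 [[-0.02, 0.63, 1.5, 0.23, 1.76, -1.3]]
0.108 180 [[0.07, 0.66, 1.46, 0.05, 1.8, -1.52]]
```

```bash
cat > p3.py <<'E'
from kin import *
H=np.load('H.npy');Hi=np.linalg.inv(H)
T0,s=curT()
for d in (38.1,98.1):
  for k in (0,1):
    Tt=keyT([.5833,.0788,.175],d)@Hi
    D=np.linalg.inv(T0)@Tt
    rv=R.from_matrix(D[:3,:3]).as_rotvec()
    if k: rv=rv*(1-2*np.pi/np.linalg.norm(rv))
    print(d,np.degrees(rv))
    n,row=plan(Tt,T0,rv=rv)
    sim([(n,row.round(2))])
    T=T0
    for i in range(n):
        T=apply(T,row);
        if i%4==0: print((T@H@[0,0,-.17,1])[:3].round(3),(T@H@[.064,0,0,1])[:3].round(3),T[:3,3].round(3))
E
python3 p3.py
```

```text
38.1 [ -0.43828476   5.85768782 179.84200148]
n= 30 row [-0.225, 0.503, -0.024, -0.002, 0.033, 0.999]
speedfrac 0.25 err 0.0000 zmin 0.173 lo [-0.17 -0.21  1.96  0.14  0.45 -1.66] hi [ 0.58 -0.03  2.27  1.05  0.68 -0.04]
 end [0.6183 0.1094 0.1728] q [-0.17 -0.07  2.27  1.05  0.65 -0.04]
[0.5   0.394 0.129] [0.571 0.427 0.293] [0.516 0.393 0.255]
[0.539 0.42  0.173] [0.638 0.39  0.322] [0.57  0.383 0.291]
[0.589 0.422 0.212] [0.693 0.33  0.33 ] [0.623 0.351 0.312]
[0.642 0.4   0.24 ] [0.727 0.258 0.314] [0.665 0.3   0.315]
[0.689 0.359 0.251] [0.733 0.185 0.278] [0.689 0.241 0.299]
[0.721 0.304 0.245] [0.712 0.124 0.228] [0.691 0.183 0.268]
[0.734 0.246 0.221] [0.665 0.085 0.172] [0.67  0.136 0.227]
[0.724 0.195 0.185] [0.601 0.076 0.122] [0.63  0.109 0.183]
38.1 [   0.43858725   -5.86173062 -179.96612284]
n= 30 row [0.172, -0.524, 0.01, 0.002, -0.033, -1.0]
speedfrac 0.53 err 1.0506 zmin 0.102 lo [ 0.3  -0.37  2.25 -1.31  0.13 -2.55] hi [ 0.63 -0.12  2.57  0.09  0.41 -1.8 ]
 end [0.6169 0.1087 0.1721] q [ 0.39 -0.12  2.37 -1.31  0.41 -2.55]
[0.488 0.374 0.108] [0.536 0.434 0.272] [0
[... 1218 characters left out ...]
zmin 0.095 lo [ 0.22 -0.53  2.28 -1.31  0.   -2.55] hi [ 0.78 -0.2   2.57  0.38  0.54 -1.8 ]
 end [0.5811 0.1238 0.1738] q [ 0.22 -0.28  2.51 -1.31  0.   -2.55]
[0.488 0.38  0.116] [0.531 0.436 0.283] [0.487 0.391 0.243]
[0.47  0.358 0.106] [0.442 0.436 0.267] [0.427 0.377 0.224]
[0.463 0.33  0.094] [0.367 0.408 0.227] [0.382 0.343 0.192]
[0.468 0.301 0.087] [0.318 0.354 0.173] [0.361 0.296 0.154]
[0.483 0.275 0.085] [0.305 0.284 0.118] [0.366 0.241 0.121]
[0.505 0.254 0.093] [0.33  0.21  0.073] [0.396 0.188 0.1  ]
[0.528 0.242 0.109] [0.386 0.144 0.049] [0.445 0.146 0.096]
[0.547 0.238 0.132] [0.464 0.097 0.053] [0.502 0.121 0.113]
[0.558 0.243 0.16 ] [0.546 0.078 0.085] [0.555 0.116 0.149]
```

>>> {"fn": "arm_command", "kwargs": {
  "steps": [-0.45, 0.31, -0.02, 0.38, 0.03, 0.97, 0, -0.45, 0.31, -0.02, 0.38, 0.03, 0.97, 0, -0.45, 0.31, -0.02, 0.38, 0.03, 0.97, 0, -0.45, 0.31, -0.02, 0.38, 0.03, 0.97, 0, -0.45, 0.31, -0.02, 0.38, 0.03, 0.97, 0, -0.45, 0.31, -0.02, 0.38, 0.03, 0.97, 0, -0.45, 0.31, -0.02, 0.38, 0.03, 0.97, 0, -0.45, 0.31, -0.02, 0.38, 0.03, 0.97, 0, -0.45, 0.31, -0.02, 0.38, 0.03, 0.97, 0, -0.45, 0.31, -0.02, 0.38, 0.03, 0.97, 0]
}}

```text
time: 10.75
tool_pos: [0.6145, 0.2813, 0.2541]
tcp_rot: [-2.292, -1.715, -0.554]
wrist_force: [0.3, 0.2, -2.9]
width: 0.211
```

>>> {"fn": "arm_command", "kwargs": {
  "steps": [-0.45, 0.31, -0.02, 0.38, 0.03, 0.97, 0, -0.45, 0.31, -0.02, 0.38, 0.03, 0.97, 0, -0.45, 0.31, -0.02, 0.38, 0.03, 0.97, 0, -0.45, 0.31, -0.02, 0.38, 0.03, 0.97, 0, -0.45, 0.31, -0.02, 0.38, 0.03, 0.97, 0, -0.45, 0.31, -0.02, 0.38, 0.03, 0.97, 0, -0.45, 0.31, -0.02, 0.38, 0.03, 0.97, 0, -0.45, 0.31, -0.02, 0.38, 0.03, 0.97, 0]
}}

```text
time: 11.75
tool_pos: [0.6148, 0.1656, 0.2003]
tcp_rot: [-2.433, -0.662, -0.124]
wrist_force: [0.5, -0.4, -3.9]
width: 0.206
```

```bash
cat > p4.py <<'E'
from kin import *
import sys
H=np.load('H.npy');Hi=np.linalg.inv(H)
st();T0=curT()[0]
K=T0@H;print('bend',K[:3,3].round(4),'tip',(K@[.064,0,0,1])[:3].round(4),'x',K[:3,0].round(3),'d',-K[:3,2].round(3),'yaw d',np.degrees(np.arctan2(-K[1,2],-K[0,2])))
Tt=keyT([.5833,.0788,float(sys.argv[1])],float(sys.argv[2]))@Hi
n,row=plan(Tt,T0,nmin=int(sys.argv[3]));sim([(n,row.round(2))])
E
python3 p4.py .175 98.1 4
```

```text
t11.75 p [0.6148 0.1656 0.2003] x [0.871 0.43  0.238] z [-0.066  0.581 -0.811] F [ 0.5 -0.4 -3.9] M [-0.73 -0.08  0.07] w 0.206 q [-0.106  0.264  1.77   0.63   1.319 -0.866]
bend [0.6311 0.1275 0.2109] tip [0.6498 0.1225 0.1498] x [ 0.292 -0.077 -0.953] d [-0.39   0.901 -0.193] yaw d 113.41217694752656
n= 4 row [-0.454, 0.296, -0.026, 0.379, 0.041, 0.933]
speedfrac 0.17 err 0.0000 zmin 0.173 lo [-0.25  0.28  1.78  0.65  1.34 -0.82] hi [-0.14  0.31  1.85  0.72  1.4  -0.68]
 end [0.5775 0.1205 0.1728] q [-0.25  0.31  1.85  0.72  1.4  -0.68]
```

>>> {"fn": "arm_command", "kwargs": {
  "steps": [-0.45, 0.3, -0.03, 0.38, 0.04, 0.93, 0, -0.45, 0.3, -0.03, 0.38, 0.04, 0.93, 0, -0.45, 0.3, -0.03, 0.38, 0.04, 0.93, 0, -0.45, 0.3, -0.03, 0.38, 0.04, 0.93, 0, 0, 0, 0, 0, 0, 0, 0, 0, 0, 0, 0, 0, 0, 0]
}}

```text
time: 12.5
tool_pos: [0.5788, 0.1215, 0.175]
tcp_rot: [-2.354, -0.18, 0.059]
wrist_force: [0.1, 0.0, -3.1]
width: 0.209
```

```bash
python3 p4.py .155 98.1 4
python3 - <<'E'
from h import *
shot('wrist','w8.png'); shot('scene','s8.png');crop(load('s8.png'),240,160,400,290,5,'s8c.png'); shot('top','t8.png')
crop(load('t8.png'),200,160,320,250,6,'t8c.png')
E
```

```text
t12.50 p [0.5788 0.1215 0.175 ] x [0.989 0.148 0.011] z [-0.096  0.698 -0.71 ] F [ 0.1  0.  -3.1] M [-0.89 -0.1   0.04] w 0.209 q [-0.247  0.303  1.845  0.724  1.404 -0.68 ]
bend [0.5854 0.0793 0.1774] tip [0.5858 0.0793 0.1134] x [ 0.006  0.    -1.   ] d [-0.145  0.989 -0.   ] yaw d 98.3645136467505
n= 4 row [-0.018, 0.132, 0.131, 0.001, -0.002, 0.018]
speedfrac 0.03 err 0.0000 zmin 0.153 lo [-0.25  0.31  1.85  0.72  1.37 -0.7 ] hi [-0.25  0.33  1.86  0.73  1.4  -0.68]
 end [0.5766 0.1211 0.1529] q [-0.25  0.33  1.86  0.73  1.37 -0.7 ]
```

View pics/w8.png

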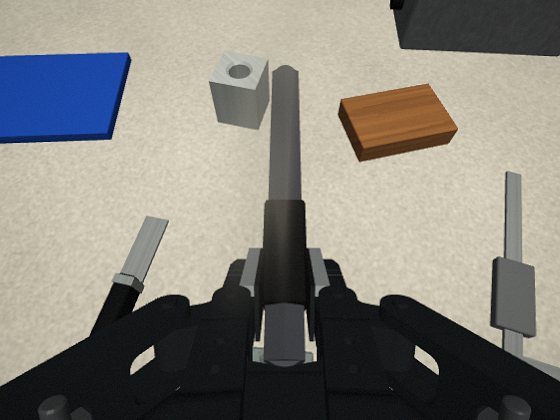

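View pics/s8c.png

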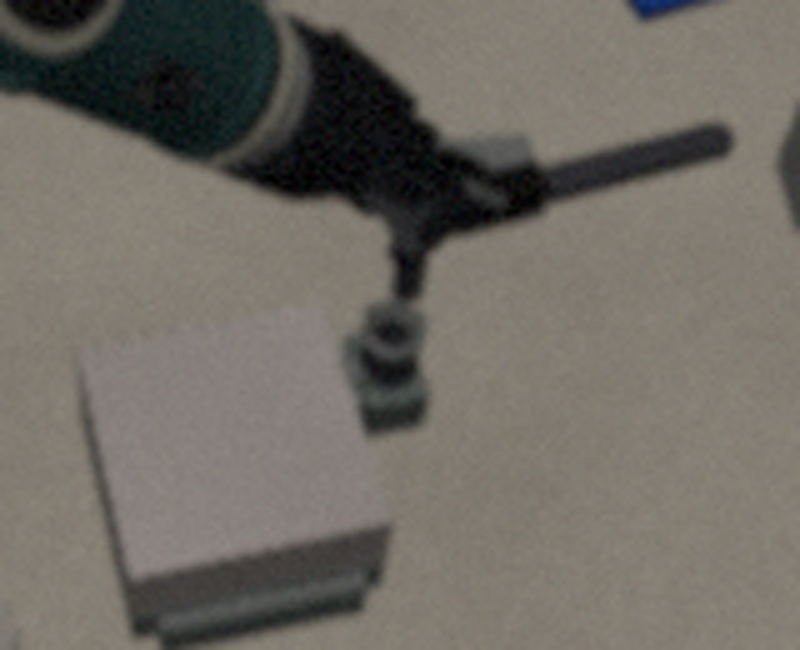

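```bash
python3 p4.py .137 98.1 5
```

```text
t12.65 p [0.5791 0.1219 0.1762] x [0.989 0.149 0.012] z [-0.096  0.698 -0.71 ] F [-0.3  0.7 -4.4] M [-0.86 -0.1   0.01] w 0.208 q [-0.247  0.302  1.844  0.724  1.405 -0.679]
bend [0.5858 0.0797 0.1786] tip [0.5862 0.0797 0.1146] x [ 0.007  0.    -1.   ] d [-0.146  0.989 -0.001] yaw d 98.41828572784911
n= 5 row [-0.018, 0.197, 0.194, 0.001, -0.002, 0.017]
speedfrac 0.04 err 0.0000 zmin 0.135 lo [-0.25  0.31  1.85  0.73  1.35 -0.72] hi [-0.25  0.35  1.87  0.73  1.39 -0.69]
 end [0.5767 0.1203 0.1348] q [-0.25  0.35  1.87  0.73  1.35 -0.72]
```

>>> {"fn": "arm_command", "kwargs": {
  "steps": [-0.02, 0.2, 0.19, 0, 0, 0, 0, -0.02, 0.2, 0.19, 0, 0, 0, 0, -0.02, 0.2, 0.19, 0, 0, 0, 0, -0.02, 0.2, 0.19, 0, 0, 0, 0, -0.02, 0.2, 0.19, 0, 0, 0, 0, 0, 0, 0, 0, 0, 0, 0]
}}

```text
time: 13.4
tool_pos: [0.5754, 0.1199, 0.1333]
tcp_rot: [-2.352, -0.178, 0.062]
wrist_force: [-1.0, 0.3, -4.3]
width: 0.203
```

```bash
python3 p4.py .124 98.1 4;python3 - <<'E'
from h import *
shot('scene','s9.png');crop(load('s9.png'),240,160,400,290,5,'s9c.png')
E
```

```text
t13.40 p [0.5754 0.1199 0.1333] x [0.989 0.147 0.008] z [-0.098  0.699 -0.709] F [-1.   0.3 -4.3] M [-0.87 -0.12  0.  ] w 0.203 q [-0.251  0.349  1.875  0.732  1.352 -0.731]
bend [0.582  0.0777 0.1356] tip [0.5822 0.0778 0.0716] x [ 0.003  0.001 -1.   ] d [-0.145  0.989  0.001] yaw d 98.34565862987512
n= 4 row [0.013, 0.063, 0.074, -0.002, 0.002, 0.013]
speedfrac 0.02 err 0.0000 zmin 0.122 lo [-0.25  0.35  1.88  0.73  1.34 -0.74] hi [-0.25  0.36  1.88  0.74  1.35 -0.73]
 end [0.5765 0.1209 0.1222] q [-0.25  0.36  1.88  0.74  1.34 -0.74]
```

View pics/s9c.png

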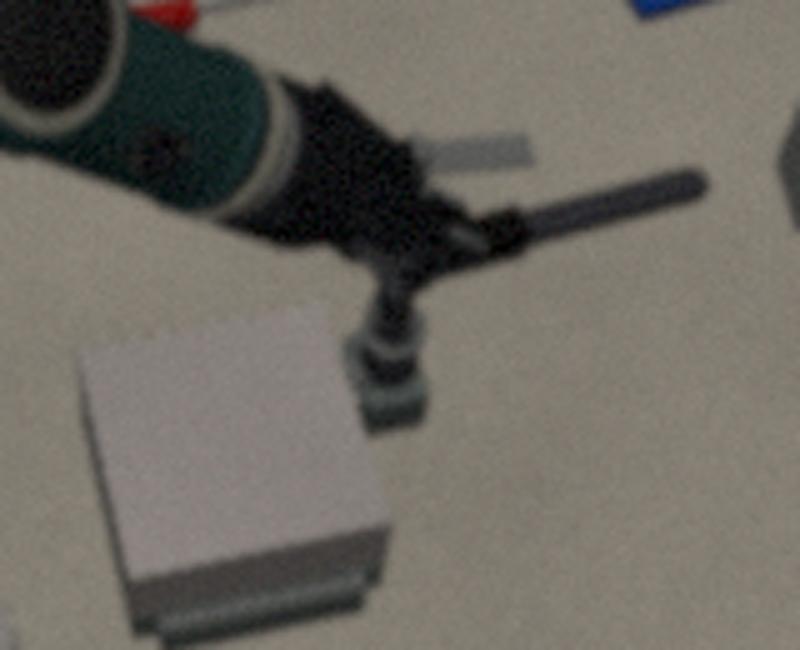

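Aligned over the mouth; tip is entering. Continue down slowly.

>>> {"fn": "arm_command", "kwargs": {
  "steps": [0.01, 0.06, 0.07, 0, 0, 0, 0, 0.01, 0.06, 0.07, 0, 0, 0, 0, 0.01, 0.06, 0.07, 0, 0, 0, 0, 0.01, 0.06, 0.07, 0, 0, 0, 0, 0, 0, 0, 0, 0, 0, 0]
}}

```text
time: 14.08
tool_pos: [0.5773, 0.1212, 0.1243]
tcp_rot: [-2.351, -0.18, 0.06]
wrist_force: [-2.0, 0.3, 3.2]
width: 0.205
```

```bash
python3 p4.py .111 98.1 4
```

```text
t14.07 p [0.5773 0.1212 0.1243] x [0.989 0.148 0.011] z [-0.097  0.7   -0.708] F [-2.   0.3  3.2] M [-0.22  0.28  0.16] w 0.205 q [-0.249  0.363  1.876  0.737  1.339 -0.742]
bend [0.584  0.079  0.1266] tip [0.5843 0.0791 0.0626] x [ 0.005  0.003 -1.   ] d [-0.146  0.989  0.002] yaw d 98.374921922704
n= 4 row [-0.005, 0.093, 0.092, -0.004, -0.001, 0.018]
speedfrac 0.02 err 0.0000 zmin 0.109 lo [-0.25  0.37  1.88  0.74  1.32 -0.75] hi [-0.25  0.38  1.88  0.74  1.33 -0.74]
 end [0.5775 0.1212 0.109 ] q [-0.25  0.38  1.88  0.74  1.32 -0.75]
```

>>> {"fn": "arm_command", "kwargs": {
  "steps": [0, 0.09, 0.09, 0, 0, 0, 0, 0, 0.09, 0.09, 0, 0, 0, 0, 0, 0, 0, 0, 0, 0, 0]
}}

```text
time: 14.45
tool_pos: [0.577, 0.1204, 0.1142]
tcp_rot: [-2.354, -0.178, 0.061]
wrist_force: [-1.4, -2.3, -4.5]
width: 0.204
```

```bash
python3 p4.py .110 98.1 4
```

```text
t14.45 p [0.577  0.1204 0.1142] x [0.989 0.147 0.009] z [-0.097  0.698 -0.71 ] F [-1.4 -2.3 -4.5] M [-1.27 -0.05  0.1 ] w 0.204 q [-0.25   0.374  1.881  0.737  1.326 -0.752]
bend [0.5836 0.0782 0.1166] tip [0.5838 0.0782 0.0526] x [ 0.004 -0.    -1.   ] d [-0.145  0.989 -0.001] yaw d 98.32268717364398
n= 4 row [-0.001, 0.035, 0.043, 0.002, -0.0, 0.013]
speedfrac 0.01 err 0.0000 zmin 0.107 lo [-0.25  0.38  1.88  0.74  1.32 -0.76] hi [-0.25  0.38  1.88  0.74  1.32 -0.75]
 end [0.577  0.1204 0.1074] q [-0.25  0.38  1.88  0.74  1.32 -0.76]
```

>>> {"fn": "arm_command", "kwargs": {
  "steps": [0, 0.04, 0.04, 0, 0, 0, 0, 0, 0.04, 0.04, 0, 0, 0, 0, 0, 0.04, 0.04, 0, 0, 0, 0, 0, 0.03, 0.03, 0, 0, 0, 0, 0, 0, 0, 0, 0, 0, 0]
}}

```text
time: 15.08
tool_pos: [0.5773, 0.1208, 0.1091]
tcp_rot: [-2.353, -0.179, 0.06]
wrist_force: [-1.9, -3.2, -2.4]
width: 0.209
```

```bash
python3 p4.py .110 98.1 4
```

```text
t15.07 p [0.5773 0.1208 0.1091] x [0.989 0.147 0.01 ] z [-0.097  0.698 -0.709] F [-1.9 -3.2 -2.4] M [-1.22  0.17  0.18] w 0.209 q [-0.249  0.382  1.883  0.74   1.319 -0.759]
bend [0.5839 0.0785 0.1115] tip [0.5842 0.0786 0.0475] x [ 0.005  0.001 -1.   ] d [-0.145  0.989  0.   ] yaw d 98.3492400143458
n= 4 row [-0.003, 0.006, 0.011, -0.0, -0.001, 0.016]
speedfrac 0.01 err 0.0000 zmin 0.107 lo [-0.25  0.38  1.88  0.74  1.32 -0.76] hi [-0.25  0.38  1.88  0.74  1.32 -0.75]
 end [0.5773 0.1208 0.1074] q [-0.25  0.38  1.88  0.74  1.32 -0.75]
```

```bash
cat > p5.py <<'E'
from kin import *
import sys
ang=float(sys.argv[1]);n=int(sys.argv[2])
T0,s=curT();c=np.array([.5837,.0787,0])
st()
G=np.eye(4);G[:3,:3]=R.from_euler('z',ang,degrees=True).as_matrix();G[:3,3]=c-G[:3,:3]@c
Tt=G@T0
rv=T0[:3,:3].T@np.array([0,0,np.radians(ang)])
n,row=plan(Tt,T0,nmin=n,rv=rv);sim([(n,row.round(2))])
E
python3 p5.py 90 22
```

```text
t15.07 p [0.5773 0.1208 0.1091] x [0.989 0.147 0.01 ] z [-0.097  0.698 -0.709] F [-1.9 -3.2 -2.4] M [-1.22  0.17  0.18] w 0.209 q [-0.249  0.382  1.883  0.74   1.319 -0.759]
n= 22 row [-0.101, 0.002, -0.003, 0.007, -0.481, -0.484]
speedfrac 0.17 err 0.0000 zmin 0.108 lo [-0.24  0.4   1.45 -0.02  1.36 -1.61] hi [ 0.1   0.66  1.85  0.71  1.82 -0.79]
 end [0.5401 0.0744 0.1085] q [ 0.1   0.66  1.45 -0.02  1.82 -1.61]
```

>>> {"fn": "arm_command", "kwargs": {
  "steps": [-0.1, 0, 0, 0, -0.48, -0.48, 0, -0.1, 0, 0, 0, -0.48, -0.48, 0, -0.1, 0, 0, 0, -0.48, -0.48, 0, -0.1, 0, 0, 0, -0.48, -0.48, 0, -0.1, 0, 0, 0, -0.48, -0.48, 0, -0.1, 0, 0, 0, -0.48, -0.48, 0, -0.1, 0, 0, 0, -0.48, -0.48, 0, 0, 0, 0, 0, 0, 0, 0],
  "squeeze": 100
}}

```text
time: 16.08
tool_pos: [0.5586, 0.1133, 0.1088]
tcp_rot: [-2.26, -0.764, 0.303]
wrist_force: [1.2, -6.0, -5.2]
width: 0.191
```

```bash
python3 p4.py .110 126.5 4; python3 p5.py 61.5 15
```

```text
t16.07 p [0.5586 0.1133 0.1088] x [0.797 0.604 0.007] z [-0.419  0.562 -0.713] F [ 1.2 -6.  -5.2] M [-1.73 -0.56 -0.29] w 0.191 q [-0.159  0.521  1.671  0.51   1.564 -0.98 ]
bend [0.5847 0.0794 0.1114] tip [0.585  0.0792 0.0474] x [ 0.005 -0.003 -1.   ] d [-0.603  0.798 -0.006] yaw d 127.05909612808883
n= 4 row [-0.009, 0.005, 0.009, 0.013, 0.012, 0.021]
speedfrac 0.00 err 0.0000 zmin 0.108 lo [-0.16  0.52  1.67  0.51  1.56 -0.98] hi [-0.16  0.52  1.68  0.51  1.56 -0.98]
 end [0.5571 0.1132 0.1079] q [-0.16  0.52  1.68  0.51  1.56 -0.98]
t16.07 p [0.5586 0.1133 0.1088] x [0.797 0.604 0.007] z [-0.419  0.562 -0.713] F [ 1.2 -6.  -5.2] M [-1.73 -0.56 -0.29] w 0.191 q [-0.159  0.521  1.671  0.51   1.564 -0.98 ]
n= 15 row [-0.102, 0.001, -0.002, 0.005, -0.479, -0.487]
speedfrac 0.17 err 0.0000 zmin 0.108 lo [-0.14  0.54  1.46 -0.03  1.59 -1.61] hi [ 0.11  0.65  1.65  0.48  1.8  -1.02]
 end [0.5412 0.0741 0.1085] q [ 0.11  0.65  1.46 -0.03  1.8  -1.61]
```

>>> {"fn": "arm_command", "kwargs": {
  "steps": [-0.11, 0, 0, 0, -0.48, -0.48, 0, -0.11, 0, 0, 0, -0.48, -0.48, 0, -0.1, 0, 0, 0, -0.48, -0.48, 0, -0.1, 0, 0, 0, -0.48, -0.48, 0, -0.1, 0, 0, 0, -0.48, -0.48, 0, -0.1, 0, 0, 0, -0.48, -0.48, 0, -0.1, 0, 0, 0, -0.48, -0.48, 0, -0.1, 0, 0, 0, -0.48, -0.48, 0]
}}

```text
time: 17.08
tool_pos: [0.5443, 0.0947, 0.1088]
tcp_rot: [-2.007, -1.401, 0.565]
wrist_force: [4.8, -3.6, -6.0]
width: 0.193
```

>>> {"fn": "arm_command", "kwargs": {
  "steps": [-0.1, 0, 0, 0, -0.48, -0.48, 0, -0.1, 0, 0, 0, -0.48, -0.48, 0, -0.1, 0, 0, 0, -0.48, -0.48, 0, -0.1, 0, 0, 0, -0.48, -0.48, 0, -0.1, 0, 0, 0, -0.48, -0.48, 0, -0.1, 0, 0, 0, -0.48, -0.48, 0, -0.1, 0, 0, 0, -0.48, -0.48, 0, 0, 0, 0, 0, 0, 0, 0]
}}

```text
time: 18.08
tool_pos: [0.5416, 0.0747, 0.1087]
tcp_rot: [-1.656, -1.912, 0.779]
wrist_force: [5.7, -5.0, -5.4]
width: 0.191
```

```bash
python3 p4.py .110 188 4
python3 - <<'E'
from h import *
for n in ['scene','top','wrist']: shot(n,n[0]+'10.png')
crop(load('s10.png'),220,160,380,290,5,'s10c.png');crop(load('t10.png'),200,160,320,250,6,'t10c.png')
E
```

```text
t18.07 p [0.5416 0.0747 0.1087] x [-0.144  0.99  -0.003] z [-0.689 -0.103 -0.717] F [ 5.7 -5.  -5.4] M [-0.64 -1.92 -0.02] w 0.191 q [ 0.109  0.654  1.455 -0.028  1.803 -1.6  ]
bend [0.5839 0.0812 0.1116] tip [0.5847 0.0808 0.0476] x [ 0.012 -0.007 -1.   ] d [-0.99  -0.142 -0.011] yaw d -171.84125283756546
n= 4 row [-0.018, 0.001, 0.012, 0.026, 0.019, -0.01]
speedfrac 0.01 err 0.0000 zmin 0.108 lo [ 0.1   0.66  1.45 -0.03  1.81 -1.61] hi [ 0.11  0.66  1.45 -0.02  1.81 -1.6 ]
 end [0.5412 0.0722 0.1079] q [ 0.1   0.66  1.45 -0.02  1.81 -1.61]
```

View pics/s10c.png

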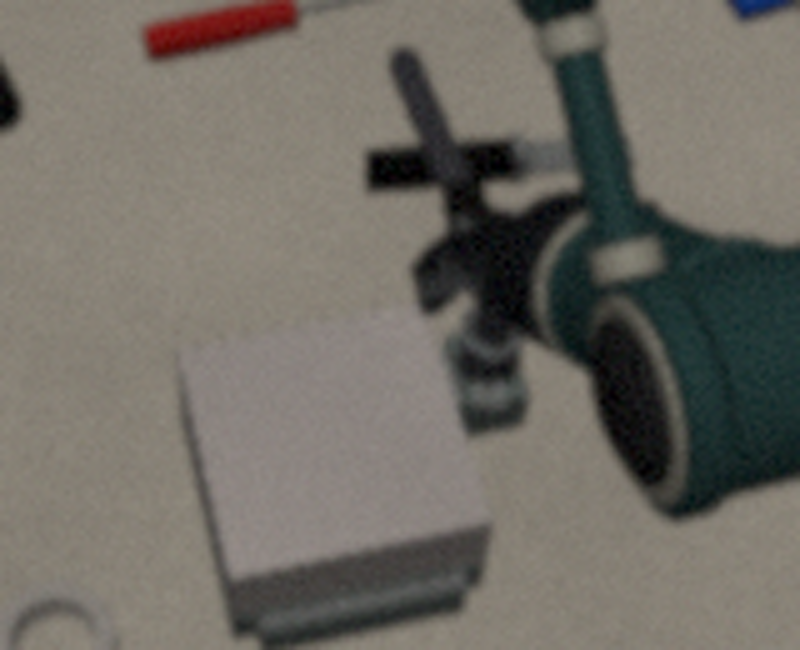

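View pics/w10.png

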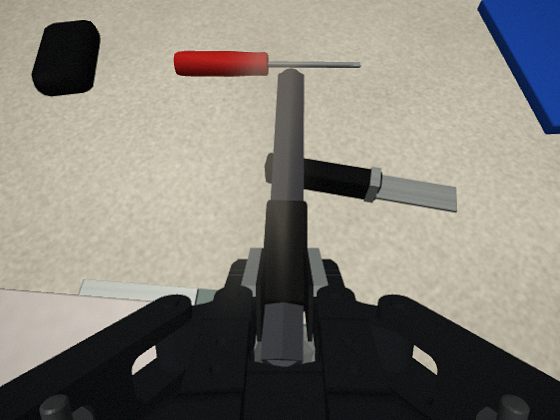

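```bash
python3 p5.py -5 2; python3 p4.py .185 184 6
```

```text
t18.23 p [0.5417 0.0746 0.1087] x [-0.142  0.99  -0.003] z [-0.69  -0.101 -0.717] F [ 5.7 -4.2 -5.5] M [-0.57 -1.93 -0.04] w 0.194 q [ 0.108  0.654  1.455 -0.027  1.803 -1.6  ]
n= 2 row [0.061, 0.003, -0.003, 0.001, 0.29, 0.299]
speedfrac 0.10 err 0.0000 zmin 0.109 lo [ 0.09  0.65  1.46 -0.    1.8  -1.57] hi [ 0.1   0.65  1.46  0.02  1.8  -1.54]
 end [0.5412 0.0782 0.1087] q [ 0.09  0.65  1.46  0.02  1.8  -1.54]
t18.23 p [0.5417 0.0746 0.1087] x [-0.142  0.99  -0.003] z [-0.69  -0.101 -0.717] F [ 5.7 -4.2 -5.5] M [-0.57 -1.93 -0.04] w 0.194 q [ 0.108  0.654  1.455 -0.027  1.803 -1.6  ]
bend [0.5839 0.0811 0.1116] tip [0.5847 0.0807 0.0476] x [ 0.012 -0.006 -1.   ] d [-0.99  -0.14  -0.011] yaw d -171.93026126933708
n= 6 row [0.005, -0.291, -0.29, 0.018, 0.088, 0.072]
speedfrac 0.07 err 0.0000 zmin 0.121 lo [ 0.08  0.59  1.41 -0.02  1.82 -1.59] hi [ 0.1   0.64  1.45  0.01  1.92 -1.56]
 end [0.541  0.0744 0.1826] q [ 0.08  0.59  1.41  0.01  1.92 -1.56]
```

>>> {"fn": "arm_command", "kwargs": {
  "steps": [0.06, 0, 0, 0, 0.29, 0.3, 0, 0.06, 0, 0, 0, 0.29, 0.3, 0, 0, -0.2, -0.2, 0, 0, 0, 0, 0, -0.3, -0.3, 0, 0, 0, 0, 0, -0.3, -0.3, 0, 0, 0, 0, 0, -0.3, -0.3, 0, 0, 0, 0, 0, -0.3, -0.3, 0, 0, 0, 0, 0, -0.3, -0.3, 0, 0, 0, 0, 0, 0, 0, 0, 0, 0, 0],
  "squeeze": 80
}}

```text
time: 19.35
tool_pos: [0.5392, 0.078, 0.1827]
tcp_rot: [-1.729, -1.822, 0.743]
wrist_force: [-0.0, -0.3, -3.4]
width: 0.195
```

```bash
python3 p4.py .185 184 1;python3 - <<'E'
from h import *
for n in ['scene','wrist']: shot(n,n[0]+'11.png')
crop(load('s11.png'),220,160,380,290,5,'s11c.png')
E
```

```text
t19.35 p [0.5392 0.078  0.1827] x [-0.054  0.999 -0.003] z [-0.696 -0.04  -0.717] F [-0.  -0.3 -3.4] M [ 0.08 -0.87  0.05] w 0.195 q [ 0.085  0.582  1.423  0.021  1.908 -1.539]
bend [0.5818 0.0806 0.1856] tip [0.5825 0.0802 0.1216] x [ 0.011 -0.007 -1.   ] d [-0.999 -0.052 -0.01 ] yaw d -177.04757239867112
n= 1 row [-0.089, 0.035, -0.028, 0.099, -0.068, -0.178]
speedfrac 0.08 err 0.0000 zmin 0.183 lo [ 0.08  0.59  1.41  0.01  1.92 -1.56] hi [ 0.08  0.59  1.41  0.01  1.92 -1.56]
 end [0.5408 0.0754 0.1826] q [ 0.08  0.59  1.41  0.01  1.92 -1.56]
```

View pics/s11c.png

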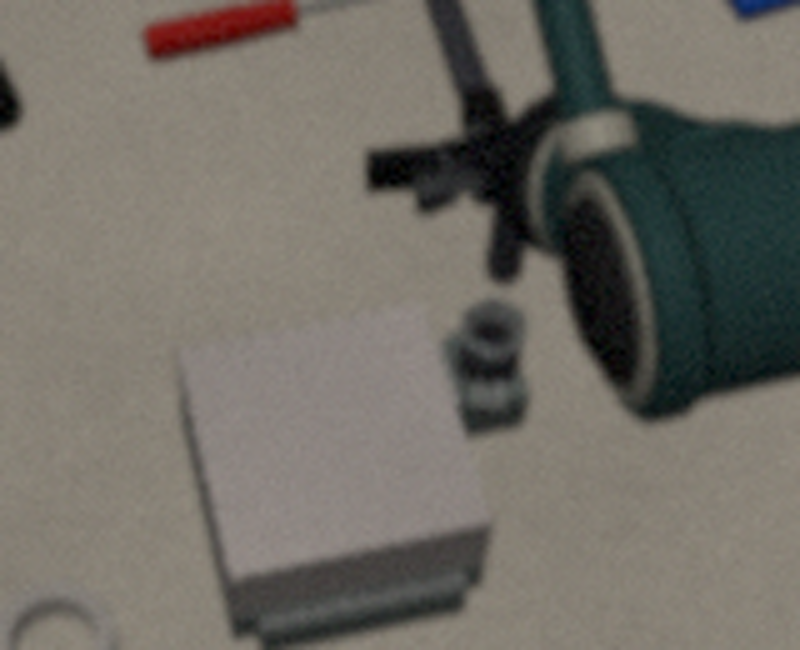

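View pics/w11.png

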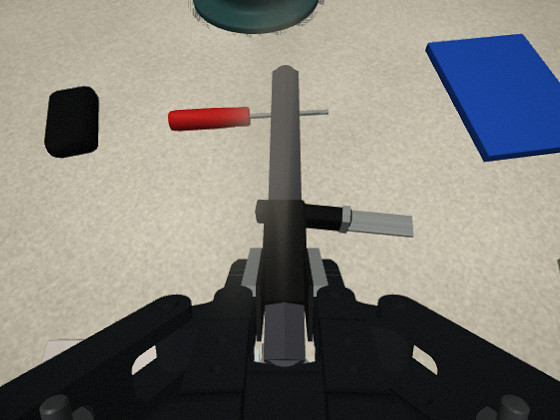

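```bash
cat > p6.py <<'E'
from kin import *
H=np.load('H.npy');Hi=np.linalg.inv(H)
T0,s=curT()
for d in (90,120,150,180,210):
    for z in (.16,.078):
        q,e=ik(keyT([.4884,.3806,z],d)@Hi,s['q']);print(d,z,q.round(2),round(e,4))
for d in (110,120,150,):
    Tt=keyT([.4884,.3806,.165],d)@Hi
    n,row=plan(Tt,T0);T,q=sim([(n,row.round(2))])
E
python3 p6.py
```

```text
90 0.16 [ 0.29  0.13  2.09  1.    0.94 -0.35] 0.0
90 0.078 [ 0.29  0.26  2.13  1.11  0.85 -0.53] 0.0
120 0.16 [ 0.28  0.32  1.86  0.79  1.3  -0.6 ] 0.0
120 0.078 [ 0.28  0.43  1.9   0.83  1.2  -0.71] 0.0
150 0.16 [ 0.35  0.49  1.63  0.57  1.59 -0.86] 0.0
150 0.078 [ 0.35  0.58  1.66  0.58  1.49 -0.92] 0.0
180 0.16 [ 0.47  0.61  1.44  0.33  1.81 -1.15] 0.0
180 0.078 [ 0.47  0.69  1.47  0.33  1.7  -1.19] 0.0
210 0.16 [ 0.6   0.66  1.35  0.06  1.91 -1.51] 0.0
210 0.078 [ 0.6   0.74  1.38  0.05  1.8  -1.51] 0.0
n= 10 row [0.946, -0.532, 0.612, 0.005, 0.858, 0.861]
speedfrac 0.42 err 0.0000 zmin 0.163 lo [ 0.08  0.25  1.5   0.11  1.19 -1.43] hi [ 0.27  0.54  1.94  0.86  1.87 -0.52]
 end [0.4748 0.4212 0.1626] q [ 0.27  0.25  1.94  0.86  1.19 -0.52]
n= 10 row [0.969, -0.48, 0.561, 0.006, 0.741, 0.742]
speedfrac 0.38 err 0.0000 zmin 0.163 lo [ 0.09  0.32  1.49  0.1   1.31 -1.44] hi [ 0.28  0.54  1.86  0.79  1.88 -0.6 ]
 end [0.4665 0.4176 0.163 ] q [ 0.28  0.32  1.86  0.79  1.31 -0.6 ]
n= 11 row [0.918, -0.293, 0.369, 0.006, 0.355, 0.351]
speedfrac 0.24 err 0.0000 zmin 0.162 lo [ 0.1   0.48  1.46  0.07  1.6  -1.47] hi [ 0.35  0.56  1.62  0.58  1.89 -0.85]
 end [0.4523 0.4023 0.1624] q [ 0.35  0.48  1.62  0.58  1.6  -0.85]
```

>>> {"fn": "arm_command", "kwargs": {
  "steps": [0.97, -0.48, 0.56, 0, 0.74, 0.74, 0, 0.97, -0.48, 0.56, 0, 0.74, 0.74, 0, 0.97, -0.48, 0.56, 0, 0.74, 0.74, 0, 0.97, -0.48, 0.56, 0, 0.74, 0.74, 0, 0.97, -0.48, 0.56, 0, 0.74, 0.74, 0, 0.97, -0.48, 0.56, 0, 0.74, 0.74, 0, 0.97, -0.48, 0.56, 0, 0.74, 0.74, 0, 0.97, -0.48, 0.56, 0, 0.74, 0.74, 0, 0.97, -0.48, 0.56, 0, 0.74, 0.74, 0, 0.97, -0.48, 0.56, 0, 0.74, 0.74, 0]
}}

```text
time: 20.7
tool_pos: [0.4656, 0.4178, 0.1611]
tcp_rot: [-2.296, -0.621, 0.248]
wrist_force: [-0.1, -0.2, -3.0]
width: 0.197
```

```bash
sed 's/\[.5833,.0788,float/[.4884,.3806,float/' p4.py > p7.py; python3 p7.py .140 120 4
```

```text
t20.70 p [0.4656 0.4178 0.1611] x [0.865 0.502 0.005] z [-0.349  0.608 -0.713] F [-0.1 -0.2 -3. ] M [-0.78 -0.43 -0.01] w 0.197 q [ 0.285  0.312  1.861  0.787  1.299 -0.595]
bend [0.4873 0.3809 0.1637] tip [0.4874 0.3807 0.0997] x [ 0.002 -0.004 -1.   ] d [-0.5    0.866 -0.005] yaw d 120.01099943825827
n= 4 row [0.006, 0.143, 0.134, 0.012, 0.001, -0.0]
speedfrac 0.04 err 0.0000 zmin 0.138 lo [ 0.28  0.32  1.86  0.79  1.27 -0.63] hi [ 0.28  0.34  1.87  0.8   1.29 -0.6 ]
 end [0.4672 0.4176 0.1382] q [ 0.28  0.34  1.87  0.8   1.27 -0.63]
```

>>> {"fn": "arm_command", "kwargs": {
  "steps": [0.01, 0.15, 0.14, 0, 0, 0, 0, 0.01, 0.15, 0.14, 0, 0, 0, 0, 0.01, 0.15, 0.14, 0, 0, 0, 0, 0.01, 0.15, 0.14, 0, 0, 0, 0, 0, 0.15, 0.15, 0, 0, 0, 0, 0, 0.15, 0.15, 0, 0, 0, 0, 0, 0, 0, 0, 0, 0, 0]
}}

```text
time: 21.58
tool_pos: [0.468, 0.4171, 0.1243]
tcp_rot: [-2.294, -0.624, 0.247]
wrist_force: [-0.8, -0.3, -3.8]
width: 0.194
```

```bash
python3 p7.py .080 120 7;python3 - <<'E'
from h import *
for n in ['scene']: shot(n,n[0]+'12.png')
crop(load('s12.png'),330,120,470,230,5.5,'s12c.png')
E
```

```text
t21.57 p [0.468  0.4171 0.1243] x [0.864 0.504 0.006] z [-0.35   0.608 -0.712] F [-0.8 -0.3 -3.8] M [-0.75 -0.4   0.04] w 0.194 q [ 0.283  0.361  1.875  0.799  1.257 -0.646]
bend [0.4898 0.3804 0.1269] tip [0.4901 0.3802 0.0629] x [ 0.003 -0.003 -1.   ] d [-0.502  0.865 -0.004] yaw d 120.1542514510811
n= 7 row [-0.006, 0.153, 0.161, 0.006, 0.001, 0.004]
speedfrac 0.04 err 0.0000 zmin 0.078 lo [ 0.28  0.37  1.88  0.8   1.2  -0.71] hi [ 0.28  0.42  1.9   0.83  1.25 -0.66]
 end [0.4658 0.4173 0.0782] q [ 0.28  0.42  1.9   0.83  1.2  -0.71]
```

View pics/s12c.png

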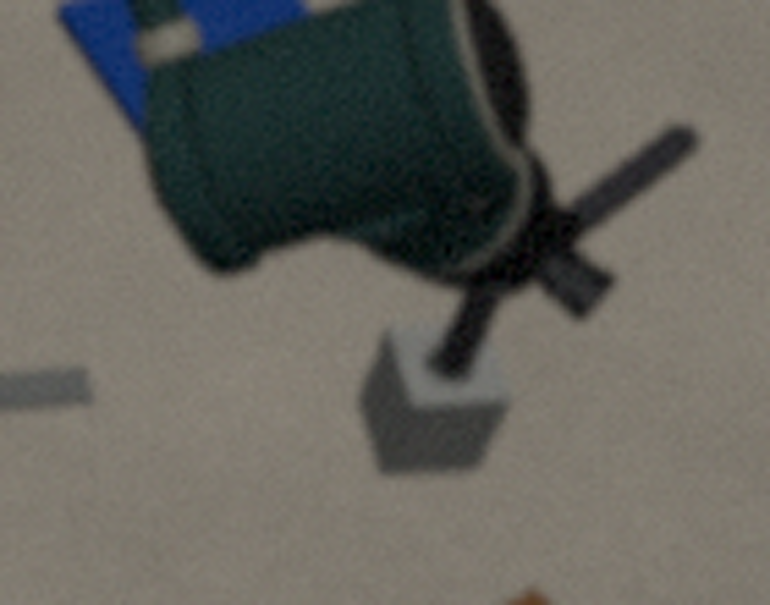

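>>> {"fn": "arm_command", "kwargs": {
  "steps": [-0.01, 0.15, 0.16, 0, 0, 0, 0, -0.01, 0.15, 0.16, 0, 0, 0, 0, -0.01, 0.15, 0.16, 0, 0, 0, 0, -0.01, 0.15, 0.16, 0, 0, 0, 0, 0, 0, 0, 0, 0, 0, 0]
}}

```text
time: 22.25
tool_pos: [0.4667, 0.4172, 0.0979]
tcp_rot: [-2.294, -0.624, 0.247]
wrist_force: [-0.4, 0.6, -3.1]
width: 0.194
```

```bash
python3 p7.py .080 120 3
```

```text
t22.25 p [0.4667 0.4172 0.0979] x [0.864 0.504 0.006] z [-0.35   0.608 -0.712] F [-0.4  0.6 -3.1] M [-0.74 -0.39  0.  ] w 0.194 q [ 0.284  0.394  1.888  0.811  1.224 -0.681]
bend [0.4885 0.3804 0.1004] tip [0.4887 0.3802 0.0364] x [ 0.003 -0.003 -1.   ] d [-0.502  0.865 -0.004] yaw d 120.15685681505155
n= 3 row [-0.0, 0.156, 0.162, 0.014, 0.003, 0.009]
speedfrac 0.04 err 0.0000 zmin 0.077 lo [ 0.28  0.4   1.89  0.81  1.2  -0.71] hi [ 0.28  0.42  1.89  0.82  1.22 -0.69]
 end [0.4669 0.4171 0.0775] q [ 0.28  0.42  1.89  0.82  1.2  -0.71]
```

Freely inside the hole. Last 21 mm, then release.

>>> {"fn": "arm_command", "kwargs": {
  "steps": [0, 0.16, 0.16, 0, 0, 0, 0, 0, 0.16, 0.16, 0, 0, 0, 0, 0, 0.15, 0.15, 0, 0, 0, 0, 0, 0, 0, 0, 0, 0, 0]
}}

```text
time: 22.75
tool_pos: [0.4669, 0.4171, 0.0779]
tcp_rot: [-2.294, -0.624, 0.247]
wrist_force: [-0.1, -0.2, -3.7]
width: 0.19
```

```bash
python3 p7.py .077 120 2
```

```text
t22.75 p [0.4669 0.4171 0.0779] x [0.864 0.504 0.006] z [-0.35   0.608 -0.712] F [-0.1 -0.2 -3.7] M [-0.72 -0.38  0.03] w 0.19 q [ 0.283  0.422  1.895  0.82   1.201 -0.708]
bend [0.4888 0.3804 0.0805] tip [0.489  0.3802 0.0165] x [ 0.003 -0.003 -1.   ] d [-0.502  0.865 -0.004] yaw d 120.15715853394296
n= 2 row [-0.002, 0.034, 0.044, 0.021, 0.005, 0.014]
speedfrac 0.01 err 0.0000 zmin 0.075 lo [ 0.28  0.42  1.9   0.82  1.2  -0.71] hi [ 0.28  0.43  1.9   0.83  1.2  -0.71]
 end [0.4667 0.4175 0.075 ] q [ 0.28  0.43  1.9   0.83  1.2  -0.71]
```

>>> {"fn": "arm_command", "kwargs": {
  "steps": [0, 0.03, 0.04, 0, 0, 0, 0, 0, 0.03, 0.04, 0, 0, 0, 0, 0, 0, 0, 0, 0, 0, 0.3, 0, 0, 0, 0, 0, 0, 0.5, 0, 0, 0, 0, 0, 0, 0.8, 0, 0, 0, 0, 0, 0, 0.8, 0, 0, -0.7, 0, 0, 0, 0.8, 0, 0, -0.9, 0, 0, 0, 0.8, 0, 0, -0.9, 0, 0, 0, 0.8]
}}

```text
time: 23.88
tool_pos: [0.4944, 0.371, 0.1309]
tcp_rot: [-2.294, -0.625, 0.244]
wrist_force: [0.5, 0.8, -0.0]
width: 0.797
```

Run:
```python
from h import *
st()
for n in ['scene','wrist']: shot(n,n[0]+'13.png')
crop(load('s13.png'),330,120,470,230,5.5,'s13c.png')
```

```text
t23.88 p [0.4944 0.371  0.1309] x [0.864 0.504 0.009] z [-0.348  0.609 -0.713] F [ 0.5  0.8 -0. ] M [-0.33 -0.19 -0.06] w 0.797 q [ 0.202  0.372  1.845  0.76   1.314 -0.681]
```

View pics/s13c.png

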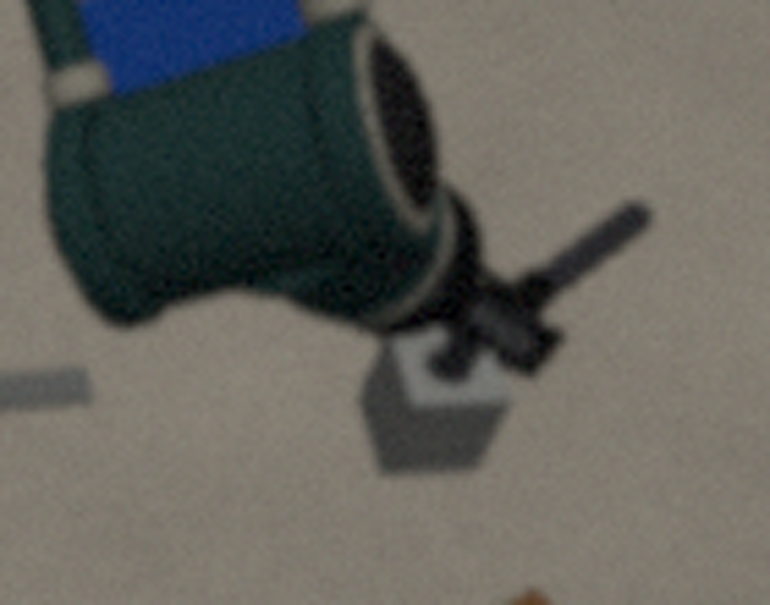

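View pics/w13.png

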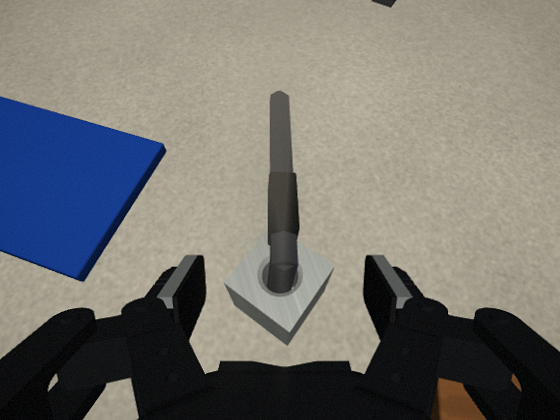

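```bash
cat > p8.py <<'E'
from kin import *
T0,s=curT()
A=apply(apply(T0,[0,0,-1,0,0,0]),[0,0,-1,0,0,0])
Tt=mk([.46,.125,.24],yawv(-3),[0,0,-1])
q,e=ik(Tt,s['q']);print(q,e)
n,row=plan(Tt,A);sim([(2,[0,0,-1,0,0,0]),(n,row.round(2))])
E
python3 p8.py
```

```text
[ 2.13072136e-01 -1.31370119e-01  1.98634403e+00 -5.04148054e-13
  1.28661875e+00  2.65432013e-01] 7.1270480586226415e-12
n= 8 row [-0.494, 0.618, -0.576, -0.904, 0.252, 0.661]
speedfrac 0.50 err 0.0000 zmin 0.154 lo [ 0.11 -0.13  1.79  0.    1.25 -0.67] hi [0.21 0.35 1.98 0.74 1.41 0.26]
 end [0.4614 0.1244 0.2404] q [ 0.21 -0.13  1.98  0.    1.29  0.26]
```

>>> {"fn": "arm_command", "kwargs": {
  "steps": [0, 0, -1, 0, 0, 0, 0.8, 0, 0, -1, 0, 0, 0, 0.8, -0.49, 0.62, -0.58, -0.9, 0.25, 0.66, 0.8, -0.49, 0.62, -0.58, -0.9, 0.25, 0.66, 0.8, -0.49, 0.62, -0.58, -0.9, 0.25, 0.66, 0.8, -0.49, 0.62, -0.58, -0.9, 0.25, 0.66, 0.8, -0.49, 0.62, -0.58, -0.9, 0.25, 0.66, 0.8, -0.49, 0.62, -0.58, -0.9, 0.25, 0.66, 0.8, -0.49, 0.62, -0.58, -0.9, 0.25, 0.66, 0.8, -0.49, 0.62, -0.58, -0.9, 0.25, 0.66, 0.8]
}}

```text
time: 25.22
tool_pos: [0.4581, 0.1247, 0.2378]
tcp_rot: [3.139, -0.08, -0.012]
wrist_force: [-0.5, -0.0, -0.9]
width: 0.799
```

>>> {"fn": "arm_command", "kwargs": {
  "steps": [0, 0, 0, 0, 0, 0, 0.8]
}}

```text
time: 25.35
tool_pos: [0.4588, 0.1264, 0.2389]
tcp_rot: [-3.138, 0.072, 0.009]
wrist_force: [0.3, -0.5, -0.2]
width: 0.799
```

Run:
```python
from h import *
st()
for n in ['scene','wrist']: shot(n,n[0]+'14.png')
crop(load('w14.png'),180,80,400,330,3,'w14c.png')
```

```text
t25.35 p [0.4588 0.1264 0.2389] x [ 0.999 -0.046 -0.006] z [-0.005  0.003 -1.   ] F [ 0.3 -0.5 -0.2] M [-0.    0.01  0.03] w 0.799 q [ 0.213 -0.129  1.986  0.004  1.289  0.258]
```

View pics/w14.png

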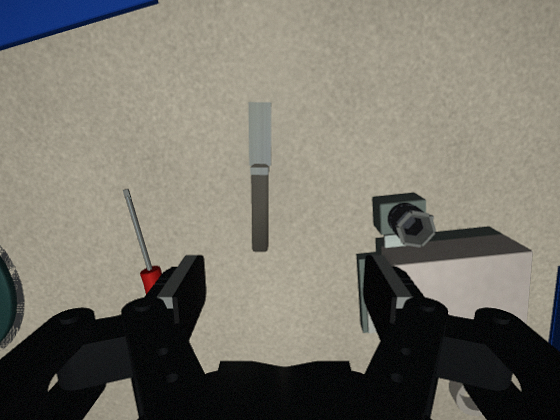

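View pics/s14.png

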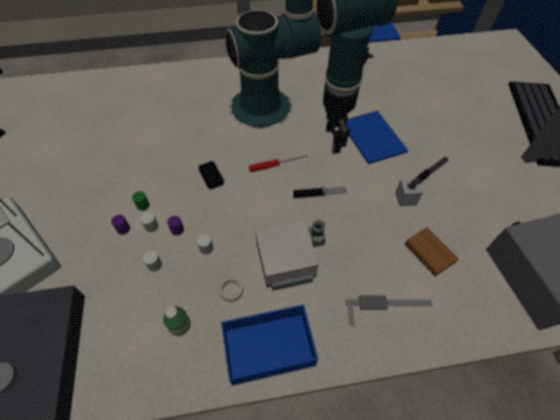

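Run:
```python
from h import *
o=load('w14.png')
for n,p,z in [('tipL',(248.5,102),.0145),('tipR',(271.5,102),.0145),('hfL',(251.5,176),.026),('hfR',(269,176),.026),('hbL',(253,249),.026),('hbR',(268.5,249),.026)]:
    print(n,atz(o,p,z).round(4))
```

```text
tipL [0.423  0.2054 0.0145]
tipR [0.4472 0.2043 0.0145]
hfL [0.4219 0.1286 0.026 ]
hfR [0.4407 0.1278 0.026 ]
hbL [0.4176 0.0444 0.026 ]
hbR [0.4353 0.0436 0.026 ]
```

View pics/w14c.png

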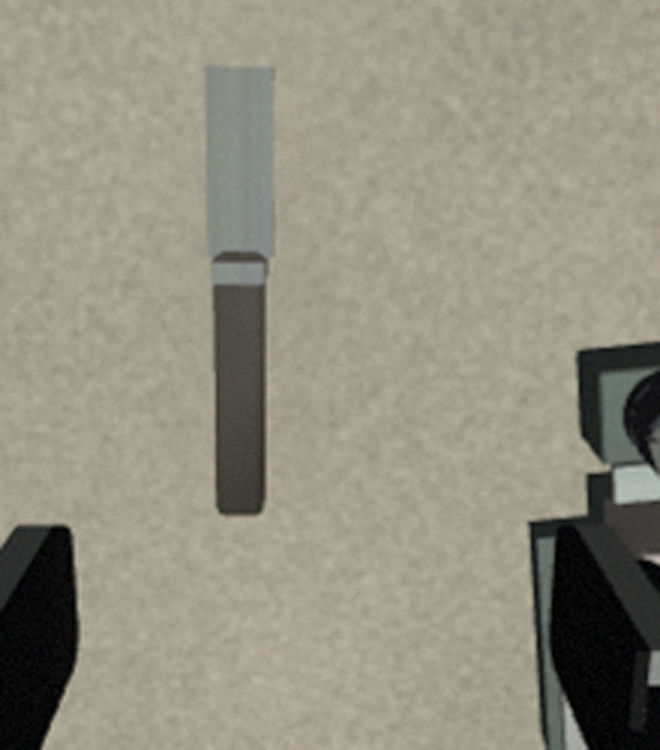

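```bash
cat > p9.py <<'E'
from kin import *
T0,s=curT();st()
g=np.array([.4306,.120,0])
A=mk(g+[0,0,.08],yawv(-3.06),[0,0,-1]);B=mk(g+[0,0,.020],yawv(-3.06),[0,0,-1])
n,row=plan(A,T0,nmin=7);T,q=sim([(n,row.round(2))]);n,row=plan(B,A,nmin=3);sim([(n,row.round(2))],A,q)
E
python3 p9.py
```

```text
t25.45 p [0.4588 0.1262 0.2372] x [ 0.999 -0.046 -0.009] z [-0.008  0.004 -1.   ] F [-0.4 -0.2  0.8] M [ 0.01 -0.01 -0.03] w 0.796 q [ 0.212 -0.126  1.987  0.006  1.288  0.257]
n= 7 row [-0.129, 0.038, 0.749, -0.004, 0.012, 0.009]
speedfrac 0.18 err 0.0000 zmin 0.080 lo [ 0.21 -0.12  2.02  0.    0.96  0.26] hi [ 0.21 -0.04  2.21  0.01  1.24  0.26]
 end [0.4303 0.1198 0.0798] q [ 0.21 -0.04  2.21  0.    0.96  0.26]
n= 3 row [0.0, 0.0, 0.667, 0.0, 0.0, -0.0]
speedfrac 0.17 err 0.0000 zmin 0.020 lo [ 0.22 -0.01  2.23 -0.    0.83  0.27] hi [ 0.22  0.06  2.25 -0.    0.92  0.27]
 end [0.4306 0.12   0.0197] q [ 0.22  0.06  2.25 -0.    0.83  0.27]
```

>>> {"fn": "arm_command", "kwargs": {
  "steps": [-0.13, 0.04, 0.75, 0, 0.01, 0, 0.6, -0.13, 0.04, 0.75, 0, 0.01, 0, 0.6, -0.13, 0.04, 0.75, 0, 0.01, 0, 0.6, -0.13, 0.04, 0.75, 0, 0.01, 0, 0.6, -0.13, 0.04, 0.75, 0, 0.01, 0, 0.6, -0.13, 0.04, 0.75, 0, 0.01, 0, 0.6, -0.13, 0.04, 0.75, 0, 0.01, 0, 0.6, 0, 0, 0, 0, 0, 0, 0.6]
}}

```text
time: 26.45
tool_pos: [0.4278, 0.1181, 0.0771]
tcp_rot: [-3.14, 0.076, 0.012]
wrist_force: [-0.1, 0.4, -0.0]
width: 0.601
```

```bash
python3 p9.py|head -1
python3 - <<'E'
from kin import *
B=mk([.4306,.12,.02],yawv(-3.06),[0,0,-1]);plan(B,nmin=4);shot('wrist','w15.png')
E
```

```text
t26.45 p [0.4278 0.1181 0.0771] x [ 0.999 -0.049 -0.008] z [-0.008  0.001 -1.   ] F [-0.1  0.4 -0. ] M [-0.03  0.03  0.02] w 0.601 q [ 0.211 -0.032  2.216  0.003  0.965  0.258]
n= 4 row [0.025, -0.017, 0.476, -0.001, 0.019, 0.012]
```

View pics/w15.png

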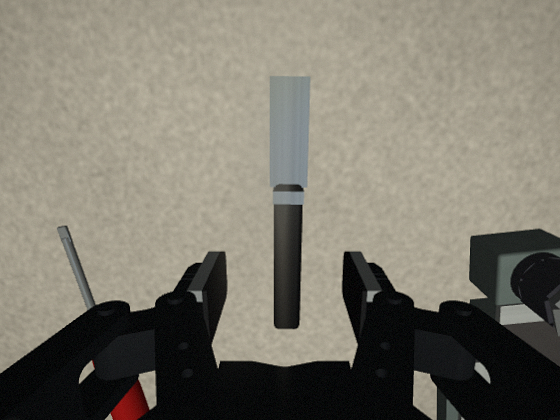

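>>> {"fn": "arm_command", "kwargs": {
  "steps": [0.03, -0.02, 0.47, 0, 0.02, 0, 0.6, 0.03, -0.02, 0.47, 0, 0.02, 0, 0.6, 0.02, -0.02, 0.47, 0, 0.02, 0, 0.6, 0.02, -0.02, 0.47, 0, 0.02, 0, 0.6, 0, 0, 0, 0, 0, 0, 0.6]
}}

```text
time: 27.12
tool_pos: [0.4321, 0.1208, 0.0221]
tcp_rot: [-3.14, 0.075, -0.006]
wrist_force: [-0.6, 0.1, 0.5]
width: 0.6
```

```bash
python3 p9.py|head -1
```

```text
t27.12 p [0.4321 0.1208 0.0221] x [ 0.999 -0.048  0.004] z [ 0.004  0.    -1.   ] F [-0.6  0.1  0.5] M [-0.04  0.01  0.04] w 0.6 q [ 2.180e-01  5.500e-02  2.253e+00 -1.000e-03  8.300e-01  2.660e-01]
```

>>> {"fn": "arm_command", "kwargs": {
  "steps": [-0.04, 0, 0.05, 0, 0, 0, 0.6, 0, 0, 0, 0, 0, 0, 0, 0, 0, 0, 0, 0, 0, 0, 0, 0, 0, 0, 0, 0, 0, 0, 0, 0, 0, 0, 0, 0, 0, 0, 0, 0, 0, 0, 0, 0, 0, -0.7, 0, 0, 0, 0, 0, 0, -1, 0, 0, 0, 0, 0, 0, -1, 0, 0, 0, 0, 0, 0, 0, 0, 0, 0, 0],
  "squeeze": 80
}}

```text
time: 28.38
tool_pos: [0.4344, 0.1216, 0.1059]
tcp_rot: [-3.138, 0.076, -0.021]
wrist_force: [0.1, 0.7, -0.5]
width: 0.001
```

Run:
```python
from h import *
st();shot('wrist','w16.png')
```

```text
t28.38 p [0.4344 0.1216 0.1059] x [ 0.999 -0.048  0.013] z [ 0.013  0.002 -1.   ] F [ 0.1  0.7 -0.5] M [ 0.01 -0.03  0.02] w 0.001 q [ 2.180e-01 -7.100e-02  2.192e+00 -1.000e-03  1.007e+00  2.670e-01]
```

View pics/w16.png

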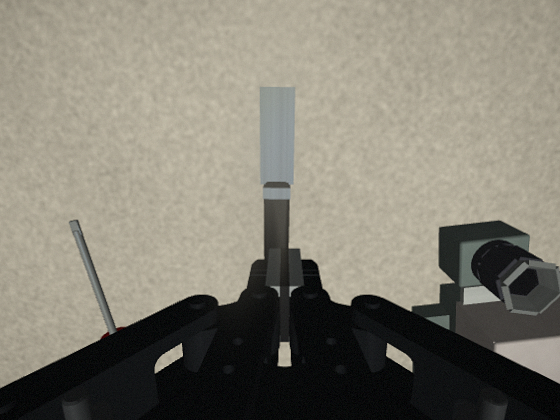

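Run:
```python
from h import *
o=load('w16.png')
for n,p,z in [('tipL',(260,87),.0145),('tipR',(294.5,87),.0145),('hfL',(264.5,196),.026),('hfR',(290.5,196),.026),('hmL',(264.5,245),.026),('hmR',(290,245),.026)]:
    print(n,atz(o,p,z).round(4))
crop(o,220,160,350,380,3,'w16c.png')
o=load('w15.png')
for n,p,z in [('tipL',(270,77),.0145),('tipR',(310.5,77),.0145)]:
    print(n,atz(o,p,z).round(4))
```

```text
tipL [0.4229 0.2052 0.0145]
tipR [0.4463 0.2041 0.0145]
hfL [0.4218 0.1321 0.026 ]
hfR [0.44   0.1311 0.026 ]
hmL [0.4195 0.0955 0.026 ]
hmR [0.438  0.0945 0.026 ]
tipL [0.4229 0.205  0.0145]
tipR [0.4469 0.2038 0.0145]
```

View pics/w16c.png

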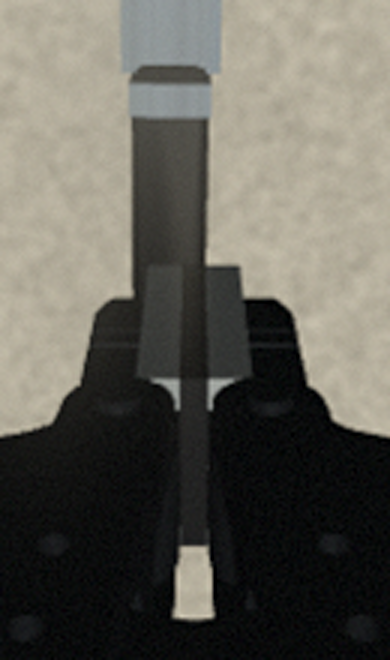

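Run:
```python
from kin import *
B=mk([.4302,.12,.0185],yawv(-3.06),[0,0,-1]);plan(B,nmin=5)
```

```text
n= 5 row [-0.021, 0.01, 0.572, -0.004, -0.019, 0.01]
```

>>> {"fn": "arm_command", "kwargs": {
  "steps": [0, 0, 0, 0, 0, 0, 0.6, 0, 0, 0, 0, 0, 0, 0.6, 0, 0, 0, 0, 0, 0, 0.6, -0.02, 0.01, 0.57, 0, -0.02, 0, 0.6, -0.02, 0.01, 0.57, 0, -0.02, 0, 0.6, -0.02, 0.01, 0.57, 0, -0.02, 0, 0.6, -0.02, 0.01, 0.57, 0, -0.02, 0, 0.6, -0.02, 0.01, 0.57, 0, -0.02, 0, 0.6, 0, 0, 0, 0, 0, 0, 0.6]
}}

```text
time: 29.55
tool_pos: [0.4273, 0.1194, 0.0158]
tcp_rot: [-3.14, 0.076, 0.011]
wrist_force: [0.4, 0.6, 0.4]
width: 0.598
```

Run:
```python
from h import *
st();shot('wrist','w17.png')
B=mk([.4302,.12,.0185],yawv(-3.06),[0,0,-1]);plan(B)
```

```text
t29.55 p [0.4273 0.1194 0.0158] x [ 0.999 -0.048 -0.007] z [-0.007  0.001 -1.   ] F [0.4 0.6 0.4] M [0.07 0.04 0.04] w 0.598 q [0.214 0.064 2.259 0.003 0.826 0.261]
n= 1 row [0.06, -0.015, -0.057, -0.009, 0.049, 0.049]
```

View pics/w17.png

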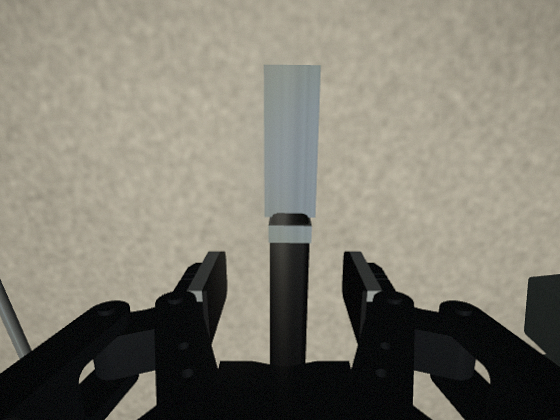

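>>> {"fn": "arm_command", "kwargs": {
  "steps": [0.03, 0, -0.04, 0, 0, 0, 0.6, 0, 0, 0, 0, 0, 0, 0, 0, 0, 0, 0, 0, 0, 0, 0, 0, 0, 0, 0, 0, 0, 0, 0, 0, 0, 0, 0, 0, 0, 0, 0, 0, 0, 0, 0, 0, 0, 0, 0, 0, 0, 0],
  "squeeze": 80
}}

```text
time: 30.48
tool_pos: [0.43, 0.1198, 0.0189]
tcp_rot: [-3.139, 0.076, 0.005]
wrist_force: [0.1, 0.0, 0.8]
width: -0.004
```

Run:
```python
from h import *
st();shot('wrist','w18.png')
```

```text
t30.48 p [0.43   0.1198 0.0189] x [ 0.999 -0.048 -0.003] z [-0.003  0.002 -1.   ] F [0.1 0.  0.8] M [-0.04  0.    0.01] w -0.004 q [0.214 0.061 2.254 0.003 0.829 0.26 ]
```

View pics/w18.png

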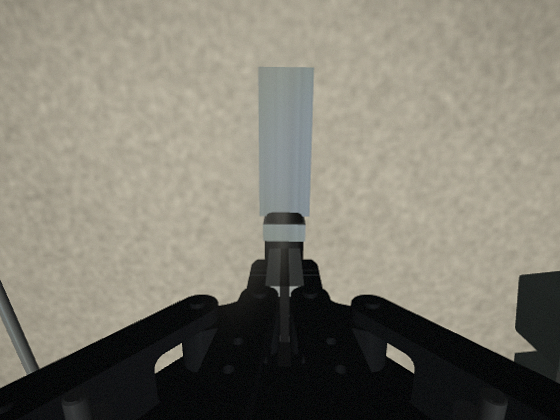

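Run:
```python
from h import *
crop(load('w18.png'),220,180,350,390,3.8,'w18c.png')
for n in ['scene','top']: shot(n,n[0]+'18.png')
crop(load('s18.png'),260,130,400,240,5.5,'s18c.png')
```

```text
(no output)
```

View pics/w18c.png

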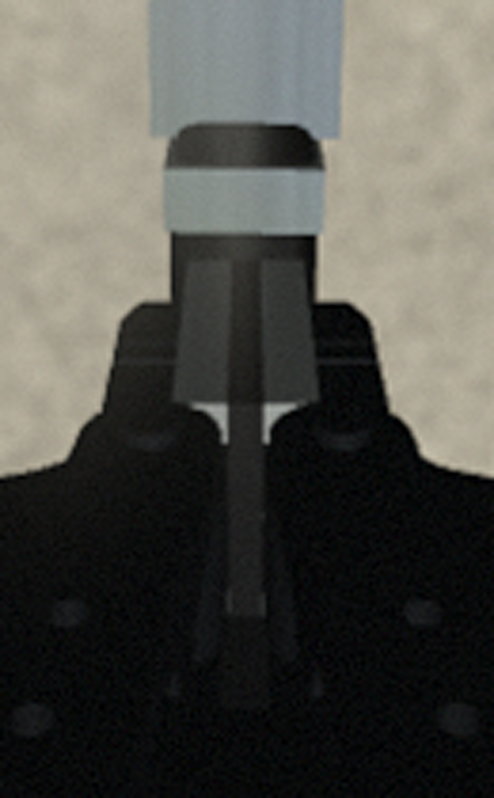

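View pics/s18c.png

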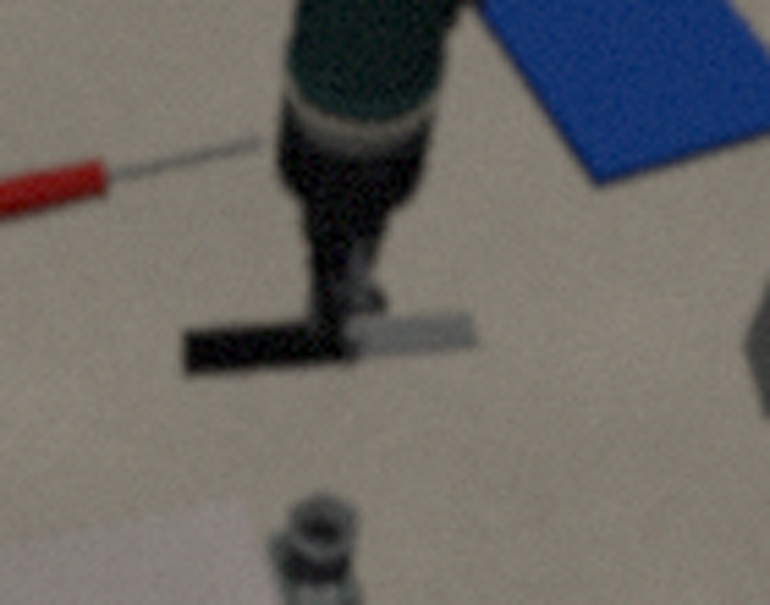

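>>> {"fn": "arm_command", "kwargs": {
  "steps": [0, 0, -0.5, 0, 0, 0, 0.5, 0, 0, 0, 0, 0, 0, 0.5, 0, 0, 0, 0, 0, 0, 0.5, 0, 0, 0.5, 0, 0, 0, 0.5, 0, 0, 0.3, 0, 0, 0, 0.5, 0, 0, 0.3, 0, 0, 0, 0.5, 0, 0, 0, 0, 0, 0, 0.5]
}}

```text
time: 31.5
tool_pos: [0.4287, 0.1195, -0.0005]
tcp_rot: [-3.14, 0.076, 0.009]
wrist_force: [-0.1, -0.1, 0.1]
width: 0.5
```

Run:
```python
from h import *
st();shot('wrist','w19.png')
B=mk([.4302,.12,.0],yawv(-3.06),[0,0,-1]);plan(B)
```

```text
t31.50 p [ 0.4287  0.1195 -0.0005] x [ 0.999 -0.048 -0.006] z [-0.006  0.001 -1.   ] F [-0.1 -0.1  0.1] M [-0.05 -0.04  0.01] w 0.5 q [0.214 0.094 2.265 0.003 0.788 0.26 ]
n= 1 row [0.029, -0.013, 0.004, -0.01, 0.046, 0.049]
```

View pics/w19.png

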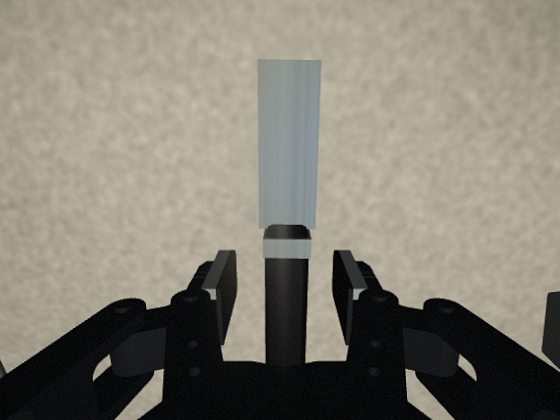

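>>> {"fn": "arm_command", "kwargs": {
  "steps": [0.02, 0, 0.17, 0, 0.04, 0.04, 0.5, 0, 0, 0.17, 0, 0, 0, 0.5, 0, 0, 0, 0, 0, 0, 0.5, 0, 0, 0, 0, 0, 0, 0, 0, 0, 0, 0, 0, 0, 0, 0, 0, 0, 0, 0, 0, 0, 0, 0, 0, 0, 0, 0, 0, 0, 0, 0, 0, 0, 0, 0, 0]
}}

```text
schema error: expected a multiple of 7 numbers
```

Run:
```python
from h import *
st();shot('wrist','w20.png')
```

```text
t31.55 p [4.293e-01 1.197e-01 1.000e-04] x [ 0.999 -0.048 -0.005] z [-0.005  0.001 -1.   ] F [-0.4  0.5  0.2] M [0.04 0.02 0.02] w 0.506 q [0.214 0.094 2.264 0.003 0.788 0.26 ]
```

View pics/w20.png

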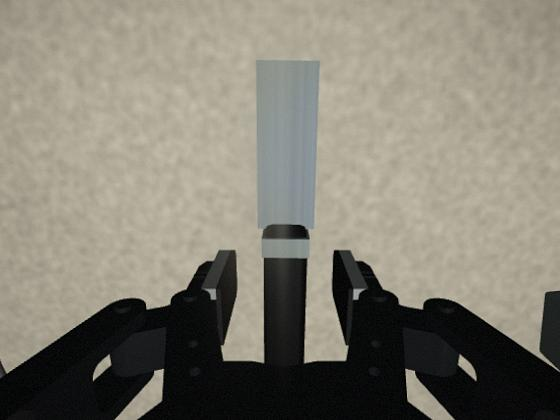

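>>> {"fn": "arm_command", "kwargs": {
  "steps": [0.02, 0, 0.17, 0, 0.04, 0.04, 0.5, 0, 0, 0.17, 0, 0, 0, 0.5, 0, 0, 0, 0, 0, 0, 0.5, 0, 0, 0, 0, 0, 0, 0, 0, 0, 0, 0, 0, 0, 0, 0, 0, 0, 0, 0, 0, 0, 0, 0, 0, 0, 0, 0, 0]
}}

```text
time: 32.48
tool_pos: [0.4311, 0.1199, -0.0089]
tcp_rot: [-3.139, 0.082, -0.003]
wrist_force: [-0.3, 0.0, 2.7]
width: 0.194
```

Run:
```python
from h import *
st();shot('wrist','w20.png')
```

```text
t32.48 p [ 0.4311  0.1199 -0.0089] x [ 0.999 -0.052  0.002] z [ 0.002  0.002 -1.   ] F [-0.3  0.   2.7] M [-0.01 -0.01  0.03] w 0.194 q [2.15e-01 1.09e-01 2.27e+00 2.00e-03 7.60e-01 2.66e-01]
```

View pics/w20.png

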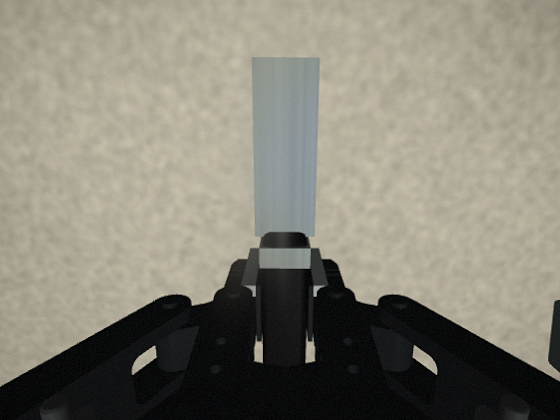

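```bash
cat > blade.py <<'E'
from kin import *
import sys
C=np.eye(4);C[:3,:3]=R.from_euler('z',3.85,degrees=True).as_matrix();C[:3,3]=[.6349,-.0200,0]
def bladepose(tip,head):  # tip frame, level
    T=np.eye(4);T[:3,:3]=R.from_euler('z',head,degrees=True).as_matrix();T[:3,3]=tip;return T
if not __import__('os').path.exists('B.npy'):
    np.save('B.npy',np.linalg.inv(curT()[0])@bladepose([.4350,.2048,.013],86.94))
B=np.load('B.npy');Bi=np.linalg.inv(B)
def incase(x,y,z,pitch=0):
    "blade tip at case coords, pitched up by pitch deg -> tool pose"
    P=np.eye(4);P[:3,3]=[x,y,z];P[:3,:3]=R.from_euler('y',-pitch,degrees=True).as_matrix()
    return C@P@Bi
def tipnow():
    P=np.linalg.inv(C)@curT()[0]@B
    print('tip in case',P[:3,3].round(4),'xdir',P[:3,0].round(3),'ydir',P[:3,1].round(3))
E
python3 - <<'E'
from blade import *
print(B.round(4));tipnow()
T0,s=curT()
A=apply(T0,[0,0,-1,0,0,0]);A=apply(A,[0,0,-1,0,0,0])
Tt=incase(-.130,0,.060)
n,row=plan(Tt,A);T,q=sim([(2,[0,0,-1,0,0,0]),(n,row.round(2))])
for x,z,p in [(-.13,.0225,0),(-.073,.0225,0),(-.06,.10,30),(-.02,.15,50),(.04,.185,70),(.1,.185,70),(.14,.185,60)]:
    q,e=ik(incase(x,0,z,p),q);print(x,z,p,q.round(2),e)
E
```

```text
[[ 1.00e-03 -1.00e+00  1.90e-03 -5.00e-04]
 [-1.00e+00 -1.00e-03 -1.70e-03 -8.50e-02]
 [ 1.70e-03 -1.90e-03 -1.00e+00 -2.18e-02]
 [ 0.00e+00  0.00e+00  0.00e+00  1.00e+00]]
tip in case [-0.1844  0.2377  0.013 ] xdir [ 0.12   0.993 -0.   ] ydir [-0.993  0.12   0.   ]
n= 14 row [0.247, 0.32, 0.031, -0.002, 0.002, 0.989]
speedfrac 0.29 err 0.0000 zmin 0.021 lo [-0.15 -0.02  2.22  0.    0.83  0.27] hi [0.21 0.06 2.29 0.   0.9  1.36]
 end [ 0.4211 -0.0359  0.0382] q [-0.15 -0.02  2.29  0.    0.87  1.36]
-0.13 0.0225 0 [-0.14  0.05  2.32 -0.    0.78  1.36] 3.8973083080676505e-10
-0.073 0.0225 0 [-0.12  0.15  2.2  -0.    0.79  1.39] 2.7755575615628914e-15
-0.06 0.1 30 [-0.19 -0.11  2.49  0.48  0.28  0.88] 1.646238549836397e-11
-0.02 0.15 50 [-0.22 -0.05  2.57  2.38  0.32 -1.03] 2.1024297202889929e-10
0.04 0.185 70 [-0.2   0.25  2.52  2.82  0.87 -1.45] 8.291978215169138e-15
0.1 0.185 70 [-0.16  0.32  2.4   2.85  0.82 -1.45] 3.700567925192809e-15
0.14 0.185 60 [-0.13  0.24  2.3   2.76  0.47 -1.33] 3.3306690738754696e-15
```

Run:
```python
from blade import *
t=load('top0.png')
for p in [(291,297),(260,299),(230,303)]: print(atz(t,p,.012).round(3))
X=incase(-.130,0,.0225)@B
print('tip',X[:3,3],'back',(X@[-.165,0,0,1])[:3])
```

```text
[ 0.303 -0.078  0.012]
[0.296 0.019 0.012]
[0.282 0.114 0.012]
tip [ 0.50519338 -0.0287288   0.0225    ] back [ 0.34056574 -0.03980766  0.0225    ]
```

>>> {"fn": "arm_command", "kwargs": {
  "steps": [0, 0, -1, 0, 0, 0, 0, 0, 0, -1, 0, 0, 0, 0, 0.25, 0.32, 0.03, 0, 0, 0.99, 0, 0.25, 0.32, 0.03, 0, 0, 0.99, 0, 0.25, 0.32, 0.03, 0, 0, 0.99, 0, 0.25, 0.32, 0.03, 0, 0, 0.99, 0, 0.25, 0.32, 0.03, 0, 0, 0.99, 0, 0.25, 0.32, 0.03, 0, 0, 0.99, 0]
}}

```text
time: 33.52
tool_pos: [0.4547, 0.0517, 0.0446]
tcp_rot: [-2.962, 1.044, 0.001]
wrist_force: [1.1, 1.4, -1.5]
width: 0.191
```

>>> {"fn": "arm_command", "kwargs": {
  "steps": [0.25, 0.32, 0.03, 0, 0, 0.99, 0, 0.25, 0.32, 0.03, 0, 0, 0.99, 0, 0.25, 0.32, 0.03, 0, 0, 0.99, 0, 0.25, 0.32, 0.03, 0, 0, 0.99, 0, 0.25, 0.32, 0.03, 0, 0, 0.99, 0, 0.25, 0.32, 0.03, 0, 0, 0.99, 0, 0.25, 0.32, 0.03, 0, 0, 0.99, 0, 0.25, 0.32, 0.03, 0, 0, 0.99, 0, 0, 0, 0, 0, 0, 0, 0]
}}

```text
time: 34.65
tool_pos: [0.4193, -0.0362, 0.0371]
tcp_rot: [-2.294, 2.145, 0.003]
wrist_force: [-0.6, 0.3, -1.0]
width: 0.198
```

Run:
```python
from blade import *
st();tipnow();plan(incase(-.130,0,.0225),nmin=3)
for n in ['scene','wrist']: shot(n,n[0]+'21.png')
```

```text
t34.65 p [ 0.4193 -0.0362  0.0371] x [ 0.067 -0.998 -0.002] z [-0.001  0.002 -1.   ] F [-0.6  0.3 -1. ] M [ 0.04 -0.    0.02] w 0.198 q [-1.470e-01 -2.000e-02  2.295e+00  2.000e-03  8.680e-01  1.356e+00]
tip in case [-0.1311 -0.0013  0.0589] xdir [ 1.    -0.001 -0.002] ydir [0.001 1.    0.004]
n= 3 row [-0.012, -0.013, 0.406, 0.007, 0.011, -0.004]
```

View pics/w21.png

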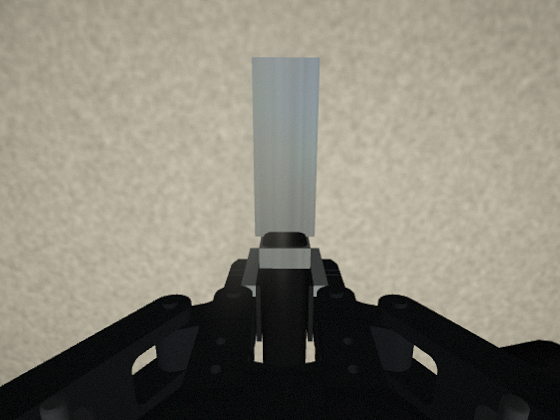

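>>> {"fn": "arm_command", "kwargs": {
  "steps": [-0.01, -0.01, 0.41, 0, 0.01, 0, 0, -0.01, -0.01, 0.41, 0, 0.01, 0, 0, -0.01, -0.01, 0.4, 0, 0.01, 0, 0, 0, 0, 0, 0, 0, 0, 0, 0, 0, 0, 0, 0, 0, 0]
}}

```text
time: 35.38
tool_pos: [0.4216, -0.035, 0.0011]
tcp_rot: [2.294, -2.145, 0.003]
wrist_force: [0.4, 0.5, -1.6]
width: 0.196
```

Run:
```python
from blade import *
st();tipnow();plan(incase(-.096,0,.0225),nmin=3)
shot('wrist','w22.png');s,d=shot('scene','s22.png');crop(load('s22.png'),240,160,360,290,5,'s22c.png')
```

```text
t35.38 p [ 0.4216 -0.035   0.0011] x [ 0.067 -0.998  0.002] z [ 0.001 -0.002 -1.   ] F [ 0.4  0.5 -1.6] M [0.05 0.01 0.03] w 0.196 q [-1.400e-01  4.700e-02  2.313e+00 -2.000e-03  7.810e-01  1.365e+00]
tip in case [-1.288e-01 -1.000e-04  2.300e-02] xdir [ 1.    -0.001 -0.001] ydir [0.001 1.    0.   ]
n= 3 row [-0.0, -0.365, 0.007, 0.003, 0.0, -0.003]
```

View pics/w22.png

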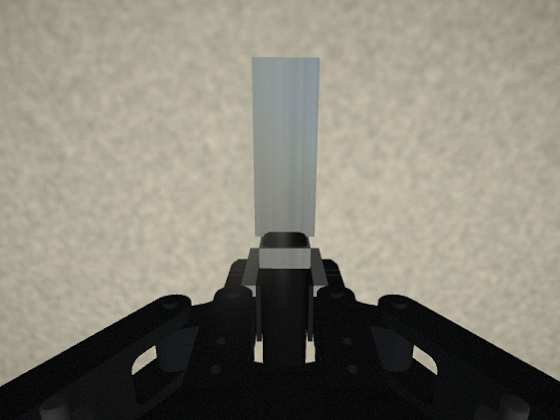

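View pics/s22c.png

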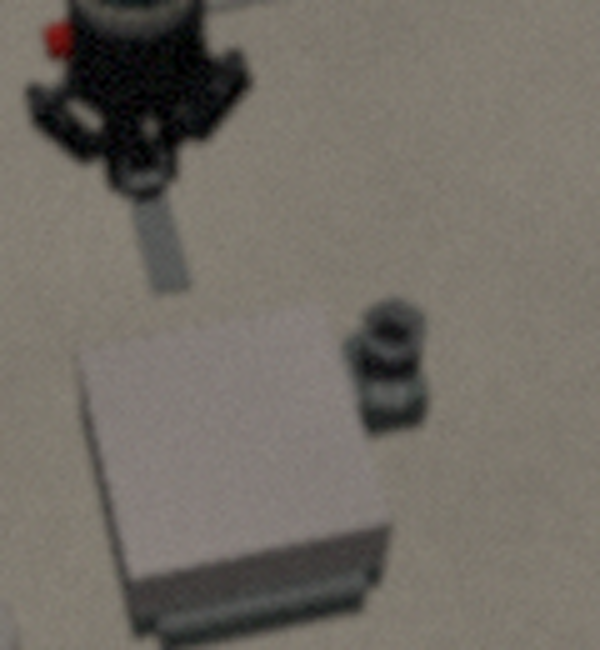

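>>> {"fn": "arm_command", "kwargs": {
  "steps": [0, -0.37, 0, 0, 0, 0, 0, 0, -0.37, 0, 0, 0, 0, 0, 0, -0.37, 0, 0, 0, 0, 0, 0, 0, 0, 0, 0, 0, 0]
}}

```text
time: 35.98
tool_pos: [0.4565, -0.0328, 0.0017]
tcp_rot: [-2.295, 2.145, -0.005]
wrist_force: [-0.1, -0.1, -0.6]
width: 0.189
```

Run:
```python
from blade import *
st();tipnow();plan(incase(-.074,0,.0225),nmin=4)
shot('wrist','w23.png')
```

```text
t35.98 p [ 0.4565 -0.0328  0.0017] x [ 0.067 -0.998  0.002] z [ 0.003 -0.002 -1.   ] F [-0.1 -0.1 -0.6] M [0.03 0.01 0.04] w 0.189 q [-1.250e-01  1.080e-01  2.245e+00 -2.000e-03  7.860e-01  1.380e+00]
tip in case [-0.0939 -0.0003  0.0237] xdir [ 1.    -0.001  0.001] ydir [ 0.001  1.    -0.   ]
n= 4 row [-0.002, -0.166, 0.01, -0.002, -0.0, -0.002]
```

View pics/w23.png

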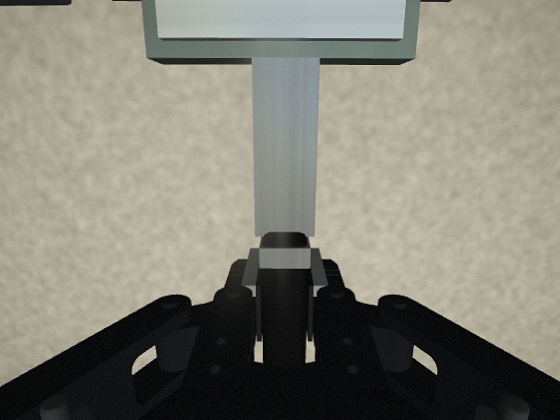

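>>> {"fn": "arm_command", "kwargs": {
  "steps": [0, -0.17, 0.02, 0, 0, 0, 0, 0, -0.17, 0.01, 0, 0, 0, 0, 0, -0.17, 0.01, 0, 0, 0, 0, 0, -0.17, 0, 0, 0, 0, 0, 0, 0, 0, 0, 0, 0, 0]
}}

```text
time: 36.65
tool_pos: [0.4758, -0.0315, 0.0003]
tcp_rot: [2.295, -2.146, 0.004]
wrist_force: [0.5, 0.9, 0.2]
width: 0.194
```

Run:
```python
from blade import *
st();tipnow();plan(incase(-.074,0,.0225),nmin=4)
shot('wrist','w24.png')
```

```text
t36.65 p [ 4.758e-01 -3.150e-02  3.000e-04] x [ 0.067 -0.998  0.002] z [ 0.002 -0.002 -1.   ] F [0.5 0.9 0.2] M [-0.02  0.01 -0.  ] w 0.194 q [-1.170e-01  1.440e-01  2.206e+00 -2.000e-03  7.900e-01  1.388e+00]
tip in case [-0.0745 -0.0003  0.0222] xdir [ 1.    -0.001  0.   ] ydir [ 0.001  1.    -0.   ]
n= 4 row [-0.001, -0.004, -0.002, -0.0, -0.0, -0.003]
```

View pics/w24.png

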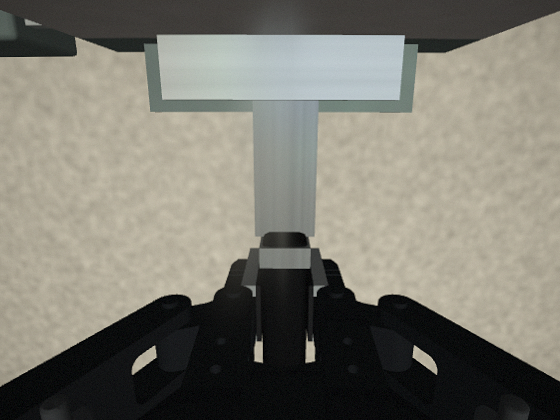

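Run:
```python
from blade import *
r=.1485;o=.0045
f=lambda t:np.array([-r*np.cos(t)-o*np.sin(t),r*np.sin(t)-o*np.cos(t)])
p=np.array([-.1485,-.0058]);segs=[]
for i in range(1,21):
    n=f(np.radians(6*i));d=(n-p)/.03;d=np.round(d,2);p=p+d*.03;segs.append((1,[0,-d[0],-d[1],0,0,0]));print([0,-d[0].item(),-d[1].item(),0,0,0,0],end=', ')
    if i%7==0:print()
sim(segs)
```

```text
[0, -0.01, -0.56, 0, 0, 0, 0], [0, -0.07, -0.52, 0, 0, 0, 0], [0, -0.12, -0.5, 0, 0, 0, 0], [0, -0.17, -0.49, 0, 0, 0, 0], [0, -0.22, -0.47, 0, 0, 0, 0], [0, -0.27, -0.44, 0, 0, 0, 0], [0, -0.31, -0.41, 0, 0, 0, 0], 
[0, -0.36, -0.38, 0, 0, 0, 0], [0, -0.39, -0.34, 0, 0, 0, 0], [0, -0.43, -0.3, 0, 0, 0, 0], [0, -0.45, -0.24, 0, 0, 0, 0], [0, -0.48, -0.2, 0, 0, 0, 0], [0, -0.49, -0.15, 0, 0, 0, 0], [0, -0.51, -0.1, 0, 0, 0, 0], 
[0, -0.52, -0.04, 0, 0, 0, 0], [0, -0.52, 0.01, 0, 0, 0, 0], [0, -0.51, 0.06, 0, 0, 0, 0], [0, -0.51, 0.12, 0, 0, 0, 0], [0, -0.49, 0.17, 0, 0, 0, 0], [0, -0.47, 0.22, 0, 0, 0, 0], speedfrac 0.14 err 0.0000 zmin 0.017 lo [-0.12  0.06  1.64 -0.    0.83  1.39] hi [-0.06  0.35  2.2  -0.    1.15  1.45]
 end [ 0.6937 -0.0165  0.1373] q [-0.06  0.35  1.64 -0.    1.14  1.45]
```

>>> {"fn": "arm_command", "kwargs": {
  "steps": [0, -0.01, -0.28, 0, 0, 0, 0, 0, 0, -0.28, 0, 0, 0, 0, 0, -0.04, -0.26, 0, 0, 0, 0, 0, -0.03, -0.26, 0, 0, 0, 0, 0, -0.12, -0.5, 0, 0, 0, 0, 0, 0, 0, 0, 0, 0, 0]
}}

```text
time: 37.45
tool_pos: [0.4835, -0.0312, 0.0497]
tcp_rot: [-2.293, 2.144, -0.009]
wrist_force: [0.8, -0.0, -1.1]
width: 0.189
```

Run:
```python
from blade import *
st();tipnow()
shot('wrist','w25.png')
```

```text
t37.45 p [ 0.4835 -0.0312  0.0497] x [ 0.067 -0.998  0.003] z [ 0.006 -0.002 -1.   ] F [ 0.8 -0.  -1.1] M [-0.04  0.02  0.03] w 0.189 q [-1.150e-01  7.700e-02  2.166e+00 -2.000e-03  8.930e-01  1.390e+00]
tip in case [-0.0669 -0.0005  0.072 ] xdir [ 1.    -0.001  0.004] ydir [ 0.001  1.    -0.001]
```

View pics/w25.png

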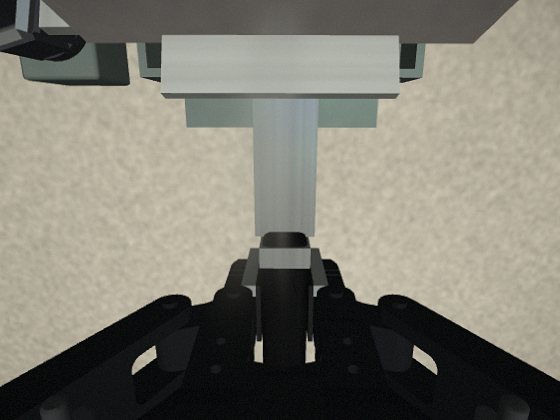

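Hood is rising (lip off the ledge, row ~97 stays on the blade). Continue the arc.

>>> {"fn": "arm_command", "kwargs": {
  "steps": [0, -0.17, -0.49, 0, 0, 0, 0, 0, -0.22, -0.47, 0, 0, 0, 0, 0, -0.27, -0.44, 0, 0, 0, 0, 0, -0.31, -0.41, 0, 0, 0, 0, 0, -0.36, -0.38, 0, 0, 0, 0, 0, -0.39, -0.34, 0, 0, 0, 0, 0, 0, 0, 0, 0, 0, 0]
}}

```text
time: 38.38
tool_pos: [0.5351, -0.0274, 0.1252]
tcp_rot: [-2.293, 2.144, -0.008]
wrist_force: [0.5, 0.3, -1.6]
width: 0.193
```

Run:
```python
from blade import *
st();tipnow()
shot('wrist','w26.png');shot('scene','s26.png')
```

```text
t38.38 p [ 0.5351 -0.0274  0.1252] x [ 0.067 -0.998  0.002] z [ 0.005 -0.002 -1.   ] F [ 0.5  0.3 -1.6] M [ 0.02 -0.07 -0.02] w 0.193 q [-9.700e-02  7.800e-02  2.003e+00 -2.000e-03  1.055e+00  1.408e+00]
tip in case [-0.0152 -0.0002  0.1474] xdir [ 1.    -0.001  0.004] ydir [ 0.001  1.    -0.   ]
```

View pics/w26.png

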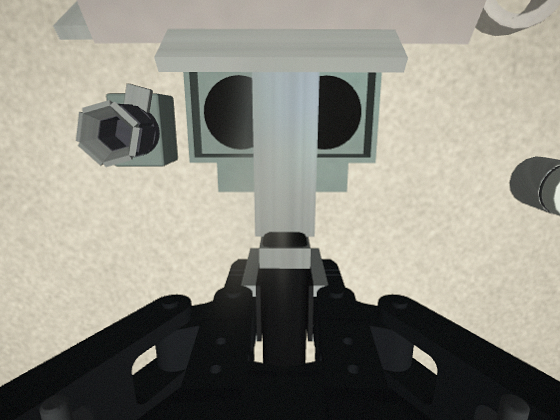

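View pics/s26.png

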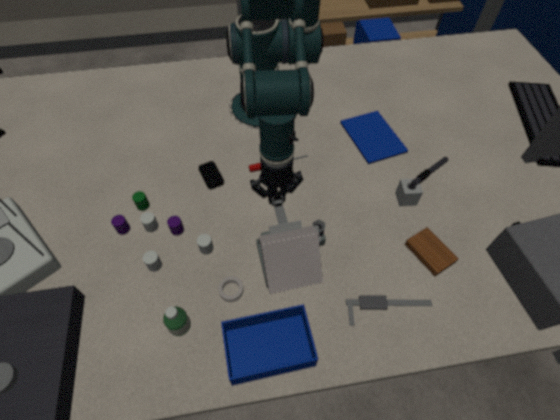

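>>> {"fn": "arm_command", "kwargs": {
  "steps": [0, -0.43, -0.3, 0, 0, 0, 0, 0, -0.45, -0.24, 0, 0, 0, 0, 0, -0.48, -0.2, 0, 0, 0, 0, 0, -0.49, -0.15, 0, 0, 0, 0, 0, -0.51, -0.1, 0, 0, 0, 0, 0, -0.52, -0.04, 0, 0, 0, 0, 0, 0, 0, 0, 0, 0, 0]
}}

```text
time: 39.35
tool_pos: [0.6204, -0.0215, 0.1548]
tcp_rot: [-2.294, 2.145, -0.005]
wrist_force: [-0.3, -0.3, -0.5]
width: 0.196
```

Run:
```python
from blade import *
st();tipnow()
shot('wrist','w27.png');shot('scene','s27.png');crop(load('s27.png'),220,120,380,310,4,'s27c.png')
```

```text
t39.35 p [ 0.6204 -0.0215  0.1548] x [ 0.067 -0.998  0.002] z [ 0.003 -0.002 -1.   ] F [-0.3 -0.3 -0.5] M [0.01 0.01 0.04] w 0.196 q [-0.074  0.208  1.795 -0.002  1.135  1.43 ]
tip in case [0.0704 0.     0.1768] xdir [ 1.    -0.001  0.001] ydir [ 0.001  1.    -0.   ]
```

View pics/w27.png

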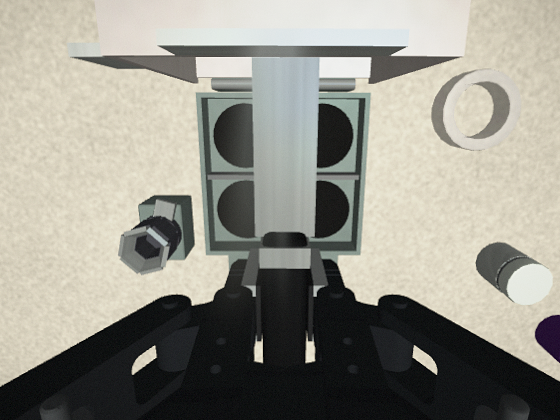

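View pics/s27c.png

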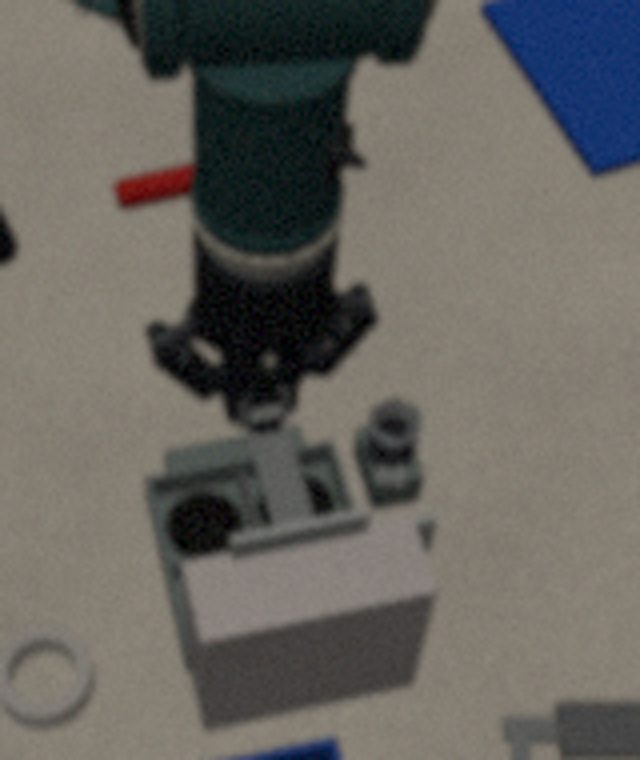

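>>> {"fn": "arm_command", "kwargs": {
  "steps": [0, -0.52, 0.01, 0, 0, 0, 0, 0, -0.51, 0.06, 0, 0, 0, 0, 0, -0.51, 0.12, 0, 0, 0, 0, 0, -0.49, 0.17, 0, 0, 0, 0, 0, -0.47, 0.22, 0, 0, 0, 0, 0, 0, 0, 0, 0, 0, 0]
}}

```text
time: 40.2
tool_pos: [0.694, -0.0164, 0.1359]
tcp_rot: [2.294, -2.145, 0.002]
wrist_force: [-0.3, -0.3, -1.4]
width: 0.194
```

Run:
```python
from blade import *
st();tipnow()
shot('wrist','w28.png');shot('scene','s28.png');crop(load('s28.png'),220,120,380,310,4,'s28c.png')
```

```text
t40.20 p [ 0.694  -0.0164  0.1359] x [ 0.067 -0.998  0.002] z [ 0.    -0.002 -1.   ] F [-0.3 -0.3 -1.4] M [-0.   -0.05 -0.04] w 0.194 q [-0.059  0.358  1.641 -0.002  1.143  1.446]
tip in case [1.443e-01 1.000e-04 1.576e-01] xdir [ 1.    -0.001 -0.002] ydir [0.001 1.    0.   ]
```

View pics/w28.png

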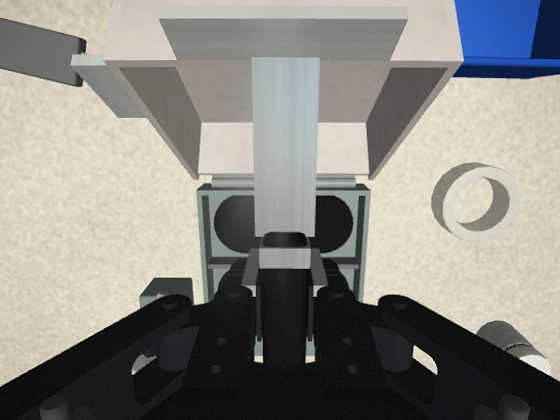

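View pics/s28c.png

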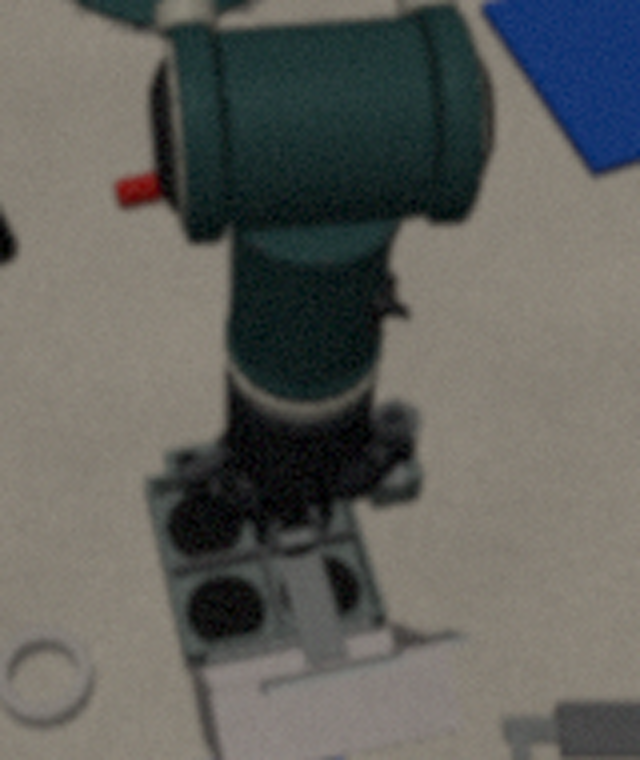

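Run:
```python
from blade import *
T0,s=curT();A=T0
for i in range(4):A=apply(A,[0,1,0,0,0,0])
P=mk([.4306,.12,.05],yawv(-3.06),[0,0,-1])
n,row=plan(P,A);sim([(4,[0,1,0,0,0,0]),(n,row.round(2))])
T=A
for i in range(n):
    T=apply(T,row);print((T@B)[:3,3].round(3),(T@B@[-.165,0,0,1])[:3].round(3))
```

```text
n= 14 row [-0.529, 0.021, 0.206, 0.001, -0.001, -0.989]
speedfrac 0.34 err 0.0000 zmin 0.048 lo [-0.09  0.01  1.71 -0.    0.89  0.27] hi [ 0.22  0.3   2.24 -0.    1.13  1.44]
 end [0.4304 0.1204 0.0482] q [ 0.22  0.01  2.24 -0.    0.89  0.27]
[0.656 0.006 0.152] [ 0.493 -0.022  0.153]
[0.65  0.03  0.146] [ 0.491 -0.014  0.146]
[0.643 0.054 0.14 ] [ 0.489 -0.007  0.14 ]
[0.632 0.076 0.134] [ 0.486 -0.     0.134]
[0.62  0.097 0.127] [0.482 0.007 0.128]
[0.605 0.117 0.121] [0.478 0.013 0.122]
[0.589 0.136 0.115] [0.473 0.018 0.115]
[0.571 0.152 0.109] [0.467 0.024 0.109]
[0.551 0.167 0.103] [0.461 0.028 0.103]
[0.529 0.179 0.096] [0.455 0.032 0.097]
[0.507 0.189 0.09 ] [0.448 0.035 0.091]
[0.483 0.197 0.084] [0.441 0.038 0.084]
[0.459 0.202 0.078] [0.433 0.039 0.078]
[0.435 0.205 0.072] [0.426 0.04  0.072]
```

>>> {"fn": "arm_command", "kwargs": {
  "steps": [0, 1, 0, 0, 0, 0, 0, 0, 1, 0, 0, 0, 0, 0, 0, 1, 0, 0, 0, 0, 0, 0, 1, 0, 0, 0, 0, 0, -0.53, 0.02, 0.2, 0, 0, -0.99, 0, -0.53, 0.02, 0.2, 0, 0, -0.99, 0, -0.53, 0.02, 0.2, 0, 0, -0.99, 0, -0.53, 0.02, 0.2, 0, 0, -0.99, 0, -0.53, 0.02, 0.2, 0, 0, -0.99, 0, -0.53, 0.02, 0.2, 0, 0, -0.99, 0]
}}

```text
time: 41.55
tool_pos: [0.5399, 0.0636, 0.1013]
tcp_rot: [2.843, -1.336, 0.004]
wrist_force: [0.0, 0.7, -0.8]
width: 0.19
```

>>> {"fn": "arm_command", "kwargs": {
  "steps": [-0.53, 0.02, 0.2, 0, 0, -0.99, 0, -0.53, 0.02, 0.2, 0, 0, -0.99, 0, -0.53, 0.02, 0.2, 0, 0, -0.99, 0, -0.53, 0.02, 0.2, 0, 0, -0.99, 0, -0.53, 0.02, 0.2, 0, 0, -0.99, 0, -0.53, 0.02, 0.2, 0, 0, -0.99, 0, -0.53, 0.02, 0.2, 0, 0, -0.99, 0, -0.53, 0.02, 0.2, 0, 0, -0.99, 0, 0, 0, 0, 0, 0, 0, 0]
}}

```text
time: 42.68
tool_pos: [0.429, 0.1202, 0.0523]
tcp_rot: [3.138, -0.083, 0.0]
wrist_force: [-0.3, -0.3, -1.6]
width: 0.191
```

Run:
```python
from blade import *
st();print((curT()[0]@B)[:3,:].round(3));plan(mk([.4306,.12,-.006],yawv(-3.06),[0,0,-1]),nmin=4)
shot('wrist','w29.png');shot('scene','s29.png');crop(load('s29.png'),220,120,440,310,3.6,'s29c.png')
```

```text
t42.67 p [0.429  0.1202 0.0523] x [ 0.999 -0.053  0.   ] z [ 0.    -0.002 -1.   ] F [-0.3 -0.3 -1.6] M [ 0.03 -0.01 -0.04] w 0.191 q [ 0.219  0.003  2.236 -0.003  0.902  0.273]
[[ 0.054 -0.999  0.002  0.433]
 [ 0.999  0.054  0.004  0.205]
 [-0.004  0.002  1.     0.074]]
n= 4 row [0.013, 0.0, 0.486, 0.005, -0.001, 0.001]
```

View pics/s29c.png

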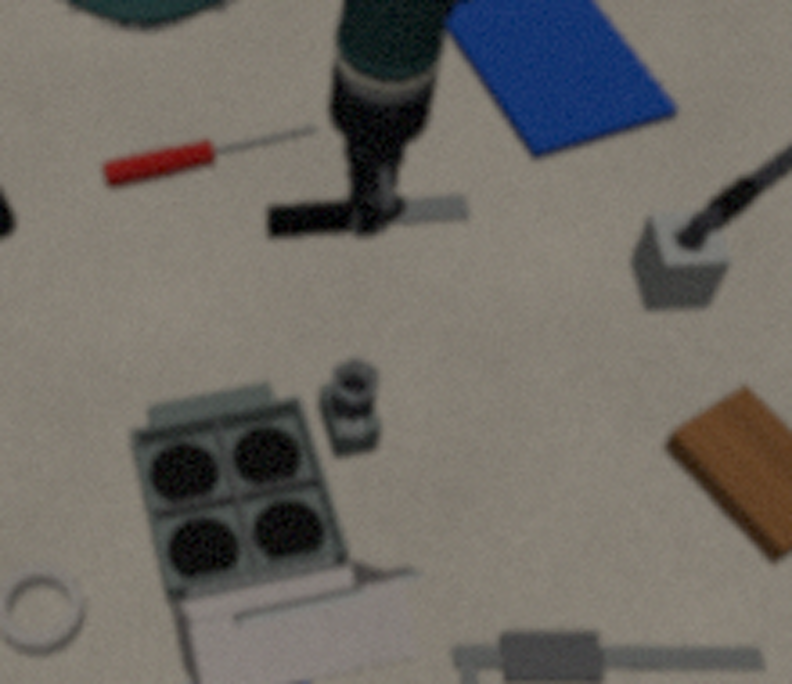

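Hood stays open. Lower the blade tool to the bench and release.

>>> {"fn": "arm_command", "kwargs": {
  "steps": [0.01, 0, 0.49, 0, 0, 0, 0, 0.01, 0, 0.49, 0, 0, 0, 0, 0.01, 0, 0.49, 0, 0, 0, 0, 0.01, 0, 0.49, 0, 0, 0, 0, 0, 0, 0, 0, 0, 0, 0]
}}

```text
time: 43.4
tool_pos: [0.4313, 0.12, -0.0076]
tcp_rot: [3.138, -0.082, -0.001]
wrist_force: [-0.2, -0.5, -1.5]
width: 0.189
```

Run:
```python
from blade import *
st();print((curT()[0]@B)[:3,:].round(3))
```

```text
t43.40 p [ 0.4313  0.12   -0.0076] x [ 0.999 -0.053 -0.001] z [-0.001 -0.002 -1.   ] F [-0.2 -0.5 -1.5] M [0.04 0.05 0.01] w 0.189 q [ 0.217  0.11   2.266 -0.003  0.767  0.272]
[[ 0.054 -0.999  0.003  0.435]
 [ 0.999  0.054  0.004  0.205]
 [-0.004  0.003  1.     0.014]]
```

Run:
```python
from blade import *
T0,s=curT();A=T0
for i in range(5):A=apply(A,[0,0,-1,0,0,0])
ty=-yawv(94-0)
# view pose: camera centre over (.54,-.31) ; tool x yaw -30
y=np.cross([0,0,-1],yawv(-30))
P=mk(np.array([.54,-.315,.30])-.05*y,yawv(-30),[0,0,-1])
n,row=plan(P,A);sim([(5,[0,0,-1,0,0,0]),(n,row.round(2))])
```

```text
n= 12 row [0.652, 0.961, -0.437, 0.002, 0.0, 0.375]
speedfrac 0.32 err 0.0000 zmin 0.022 lo [-0.49 -0.11  1.61 -0.    0.84  0.04] hi [ 0.22  0.13  2.25 -0.    1.4   0.27]
 end [ 0.5631 -0.2713  0.3015] q [-0.49  0.13  1.61 -0.    1.4   0.04]
```

>>> {"fn": "arm_command", "kwargs": {
  "steps": [0, 0, 0.03, 0, 0, 0, 0, 0, 0, 0, 0, 0, 0, 0.45, 0, 0, 0, 0, 0, 0, 0.45, 0, 0, 0, 0, 0, 0, 0.45, 0, 0, -0.3, 0, 0, 0, 0.5, 0, 0, -0.7, 0, 0, 0, 0.5, 0, 0, -1, 0, 0, 0, 0.5, 0, 0, -1, 0, 0, 0, 0.5, 0, 0, -1, 0, 0, 0, 0.5, 0, 0, -1, 0, 0, 0, 0.7]
}}

```text
time: 44.65
tool_pos: [0.4318, 0.1205, 0.1447]
tcp_rot: [3.139, -0.082, 0.004]
wrist_force: [-0.8, -0.1, -0.1]
width: 0.69
```

Run:
```python
from blade import *
st();shot('wrist','w30.png')
y=np.cross([0,0,-1],yawv(-30))
P=mk(np.array([.54,-.315,.30])-.05*y,yawv(-30),[0,0,-1])
n,row=plan(P);sim([(n,row.round(2))])
```

```text
t44.65 p [0.4318 0.1205 0.1447] x [ 0.999 -0.052  0.002] z [ 0.002 -0.002 -1.   ] F [-0.8 -0.1 -0.1] M [-0.02  0.02  0.02] w 0.69 q [ 2.180e-01 -1.130e-01  2.152e+00 -2.000e-03  1.101e+00  2.710e-01]
n= 12 row [0.646, 0.965, -0.417, -0.002, -0.007, 0.375]
speedfrac 0.32 err 0.0000 zmin 0.162 lo [-0.49 -0.11  1.61 -0.    1.13  0.04] hi [0.15 0.14 2.11 0.   1.4  0.24]
 end [ 0.5658 -0.271   0.3004] q [-0.49  0.14  1.61  0.    1.4   0.04]
```

View pics/w30.png

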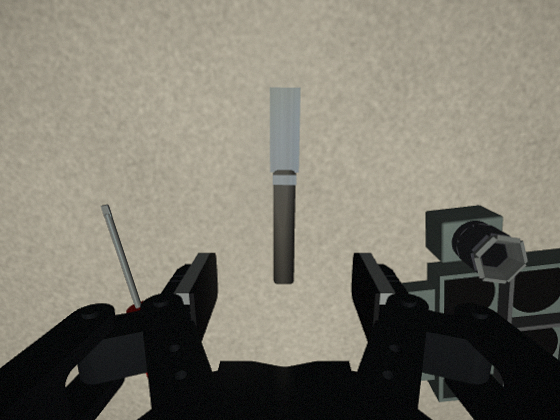

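Blade tool lies flat on the bench, released. Move to view the tins.

>>> {"fn": "arm_command", "kwargs": {
  "steps": [0.65, 0.97, -0.42, 0, 0, 0.38, 0.7, 0.65, 0.97, -0.42, 0, 0, 0.38, 0.7, 0.65, 0.97, -0.42, 0, 0, 0.38, 0.7, 0.65, 0.97, -0.42, 0, 0, 0.38, 0.7, 0.65, 0.97, -0.42, 0, 0, 0.38, 0.7, 0.65, 0.97, -0.42, 0, 0, 0.38, 0.7, 0.65, 0.97, -0.42, 0, 0, 0.38, 0.7, 0.65, 0.97, -0.42, 0, 0, 0.38, 0.7, 0.65, 0.97, -0.42, 0, 0, 0.38, 0.7, 0.65, 0.97, -0.42, 0, 0, 0.38, 0.7]
}}

```text
time: 45.95
tool_pos: [0.554, -0.2062, 0.2706]
tcp_rot: [3.06, -0.703, 0.003]
wrist_force: [0.4, 0.6, 0.2]
width: 0.701
```

>>> {"fn": "arm_command", "kwargs": {
  "steps": [0.65, 0.97, -0.42, 0, 0, 0.38, 0.7, 0.65, 0.97, -0.42, 0, 0, 0.38, 0.7, 0, 0, 0, 0, 0, 0, 0.7, 0, 0, 0, 0, 0, 0, 0.7]
}}

```text
time: 46.45
tool_pos: [0.5619, -0.2742, 0.2949]
tcp_rot: [3.031, -0.823, 0.002]
wrist_force: [0.4, 0.4, -0.1]
width: 0.698
```

Run:
```python
from blade import *
st();shot('wrist','w31.png');shot('top','t31.png')
```

```text
t46.45 p [ 0.5619 -0.2742  0.2949] x [ 0.863 -0.506  0.001] z [ 0.001 -0.001 -1.   ] F [ 0.4  0.4 -0.1] M [-0.01  0.01 -0.05] w 0.698 q [-0.494  0.133  1.622 -0.     1.385  0.036]
```

View pics/w31.png

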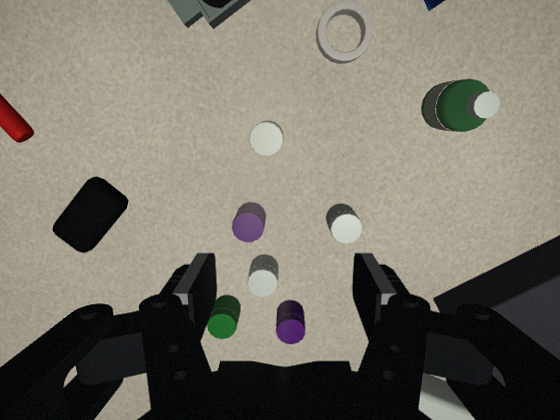

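View pics/t31.png

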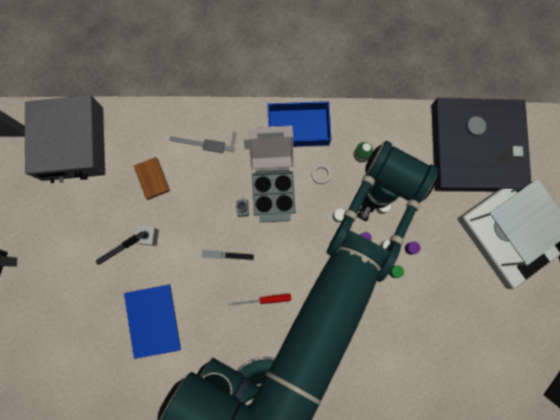

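```bash
cat > tins.py <<'E'
from blade import *
import sys
o=load(sys.argv[1]);g=o['d']['img'].astype(int)
m=((g.min(2)>185)&(g.max(2)-g.min(2)<25)).astype(np.uint8)
m[330:]=0
n,l,stt,c=cv2.connectedComponentsWithStats(cv2.morphologyEx(m,cv2.MORPH_OPEN,np.ones((3,3),np.uint8)))
for i in range(1,n):
    if 150<stt[i,4]<6000: print(stt[i].tolist(),c[i].round(1),atz(o,c[i],.05).round(4), 'diam',(stt[i,2]+stt[i,3])/2)
E
python3 tins.py w31.png; python3 -c "
from h import *
o=load('w31.png')
for p in [(267,139),(345,229),(263,283)]: print(atz(o,p,.05).round(4), o['d']['img'][p[1],p[0]])"
```

```text
[261, 123, 21, 32, 506] [270.7 138.2] [ 0.5679 -0.2346  0.05  ] diam 26.5
[332, 215, 29, 28, 650] [346.2 228.4] [ 0.5917 -0.3744  0.05  ] diam 28.5
[ 0.5637 -0.2332  0.05  ] [199 203 189]
[ 0.59   -0.3743  0.05  ] [202 207 195]
[ 0.4654 -0.3859  0.05  ] [190 194 181]
```

```bash
cat > go.py <<'E'
from blade import *
# usage: go.py x y z yaw nmin
x,y,z,yw=map(float,sys.argv[1:5]);nm=int(sys.argv[5]) if len(sys.argv)>5 else 1
st();n,row=plan(mk([x,y,z],yawv(yw),[0,0,-1]),nmin=nm);sim([(n,row.round(2))])
E
cat > cell.py <<'E'
from blade import *
for c in [(.033,-.033),(.033,.033),(-.033,-.033),(-.033,.033)]: print(c,(C@[c[0],c[1],0,1])[:2].round(4))
E
python3 cell.py; python3 go.py .5637 -.2332 .09 -86
```

```text
(0.033, -0.033) [ 0.67   -0.0507]
(0.033, 0.033) [0.6656 0.0151]
(-0.033, -0.033) [ 0.6042 -0.0551]
(-0.033, 0.033) [0.5998 0.0107]
t46.55 p [ 0.5619 -0.2735  0.2945] x [ 0.863 -0.505  0.001] z [ 0.    -0.001 -1.   ] F [0.2 0.  0.4] M [ 0.06 -0.05  0.01] w 0.699 q [-4.930e-01  1.330e-01  1.623e+00 -1.000e-03  1.385e+00  3.600e-02]
n= 10 row [-0.112, -0.085, 0.682, 0.0, -0.001, 0.928]
speedfrac 0.38 err 0.0000 zmin 0.090 lo [-0.49  0.14  1.66 -0.    1.02  0.14] hi [-0.44  0.25  1.87 -0.    1.35  1.07]
 end [ 0.5629 -0.2344  0.0904] q [-0.44  0.25  1.87 -0.    1.02  1.07]
```

>>> {"fn": "arm_command", "kwargs": {
  "steps": [-0.11, -0.09, 0.68, 0, 0, 0.93, 0.7, -0.11, -0.09, 0.68, 0, 0, 0.93, 0.7, -0.11, -0.09, 0.68, 0, 0, 0.93, 0.7, -0.11, -0.09, 0.68, 0, 0, 0.93, 0.7, -0.11, -0.09, 0.68, 0, 0, 0.93, 0.7, -0.11, -0.09, 0.68, 0, 0, 0.93, 0.7, -0.11, -0.09, 0.68, 0, 0, 0.93, 0.7, -0.11, -0.09, 0.68, 0, 0, 0.93, 0.7, -0.11, -0.09, 0.68, 0, 0, 0.93, 0.7, -0.11, -0.09, 0.68, 0, 0, 0.93, 0.7]
}}

```text
time: 47.8
tool_pos: [0.5656, -0.2326, 0.09]
tcp_rot: [2.293, -2.147, 0.002]
wrist_force: [0.0, -0.2, -0.5]
width: 0.704
```

```bash
python3 - <<'E'
from blade import *
shot('wrist','w32.png')
E
python3 go.py .5637 -.2332 .005 -86 4
```

```text
t47.85 p [ 0.5638 -0.2313  0.0868] x [ 0.063 -0.998 -0.001] z [-0.004  0.001 -1.   ] F [ 0.2  1.4 -1.5] M [0.02 0.04 0.04] w 0.701 q [-4.300e-01  2.580e-01  1.871e+00 -1.000e-03  1.017e+00  1.079e+00]
n= 4 row [0.016, 0.0, 0.682, 0.008, 0.003, -0.017]
speedfrac 0.14 err 0.0000 zmin 0.005 lo [-0.43  0.28  1.88 -0.    0.87  1.06] hi [-0.43  0.36  1.92  0.    0.98  1.07]
 end [ 0.5638 -0.2336  0.0052] q [-0.43  0.36  1.92  0.    0.87  1.06]
```

View pics/w32.png

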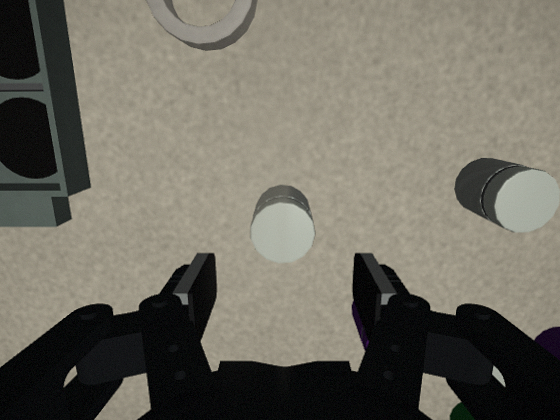

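```bash
python3 -c "
from h import *
o=load('w32.png'); print(atz(o,(283,230),.05), o['s']['tool_pos'])
a=load('w31.png')
print(tri([(o,(283,230)),(a,(267,139))]))"
```

```text
[ 0.56449873 -0.23291026  0.05      ] [ 0.56559314 -0.23261215  0.0900412 ]
(array([ 0.56351781, -0.23312215,  0.04723514]), array([0.2, 0.2]))
```

Tin centred under the jaws. Descend and grip.

>>> {"fn": "arm_command", "kwargs": {
  "steps": [0.01, 0, 0.68, 0, 0, 0, 0.7, 0.01, 0, 0.68, 0, 0, 0, 0.7, 0.01, 0, 0.68, 0, 0, 0, 0.7, 0.01, 0, 0.68, 0, 0, 0, 0.7, 0, 0, 0, 0, 0, 0, 0.7, 0, 0, 0, 0, 0, 0, 0, 0, 0, 0, 0, 0, 0, 0, 0, 0, 0, 0, 0, 0, 0, 0, 0, 0, 0, 0, 0, 0],
  "squeeze": 45
}}

```text
time: 48.98
tool_pos: [0.5666, -0.2358, 0.01]
tcp_rot: [2.295, -2.146, 0.005]
wrist_force: [-1.0, -0.2, 0.9]
width: 0.455
```

Run:
```python
from blade import *
st();shot('wrist','w33.png')
```

```text
t48.98 p [ 0.5666 -0.2358  0.01  ] x [ 0.067 -0.998  0.002] z [ 0.002 -0.002 -1.   ] F [-1.  -0.2  0.9] M [-0.02 -0.05  0.  ] w 0.455 q [-4.34e-01  3.54e-01  1.91e+00 -1.00e-03  8.75e-01  1.07e+00]
```

View pics/w33.png

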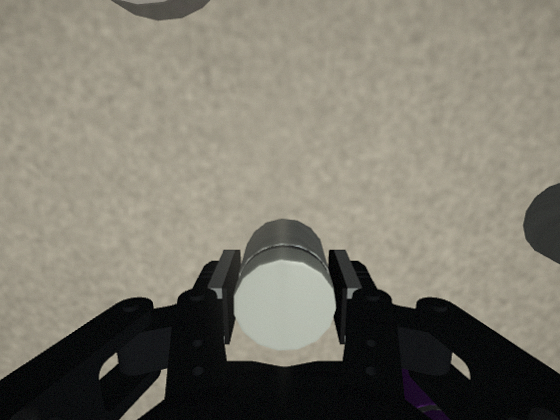

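Run:
```python
from blade import *
A=apply(apply(apply(curT()[0],[0,0,-1,0,0,0]),[0,0,-1,0,0,0]),[0,0,-1,0,0,0])
n,row=plan(mk([.670,-.0507,.10],yawv(-86.15),[0,0,-1]),A,nmin=7);sim([(3,[0,0,-1,0,0,0]),(n,row.round(2))])
```

```text
n= 7 row [-0.845, -0.551, -0.001, -0.003, -0.003, -0.0]
speedfrac 0.22 err 0.0000 zmin 0.040 lo [-0.43  0.25  1.72 -0.    0.93  1.07] hi [-0.11  0.35  1.9  -0.    1.07  1.39]
 end [ 0.6698 -0.0518  0.0998] q [-0.11  0.35  1.72 -0.    1.07  1.39]
```

>>> {"fn": "arm_command", "kwargs": {
  "steps": [0, 0, -1, 0, 0, 0, 0, 0, 0, -1, 0, 0, 0, 0, 0, 0, -1, 0, 0, 0, 0, -0.85, -0.55, 0, 0, 0, 0, 0, -0.85, -0.55, 0, 0, 0, 0, 0, -0.85, -0.55, 0, 0, 0, 0, 0, -0.85, -0.55, 0, 0, 0, 0, 0, -0.85, -0.55, 0, 0, 0, 0, 0, -0.85, -0.55, 0, 0, 0, 0, 0, -0.84, -0.55, 0, 0, 0, 0, 0]
}}

```text
time: 50.28
tool_pos: [0.6694, -0.0489, 0.0988]
tcp_rot: [2.294, -2.145, 0.003]
wrist_force: [-0.6, -0.6, -0.9]
width: 0.457
```

>>> {"fn": "arm_command", "kwargs": {
  "steps": [0, 0, 0, 0, 0, 0, 0]
}}

```text
time: 50.4
tool_pos: [0.67, -0.0478, 0.0989]
tcp_rot: [-2.297, 2.143, -0.003]
wrist_force: [0.4, 0.5, -1.1]
width: 0.455
```

```bash
python3 go.py .670 -.0507 .017 -86.15 5
python3 - <<'E'
from blade import *
shot('wrist','w34.png')
E
```

```text
t50.40 p [ 0.67   -0.0478  0.0989] x [ 0.07  -0.998  0.001] z [ 0.001 -0.001 -1.   ] F [ 0.4  0.5 -1.1] M [-0.05 -0.03  0.01] w 0.455 q [-1.080e-01  3.500e-01  1.725e+00 -1.000e-03  1.065e+00  1.394e+00]
n= 5 row [0.019, 0.001, 0.546, -0.003, -0.003, 0.005]
speedfrac 0.10 err 0.0000 zmin 0.016 lo [-0.11  0.37  1.74 -0.    0.93  1.39] hi [-0.11  0.44  1.77 -0.    1.04  1.39]
 end [ 0.6703 -0.0509  0.0164] q [-0.11  0.44  1.77 -0.    0.93  1.39]
```

View pics/w34.png

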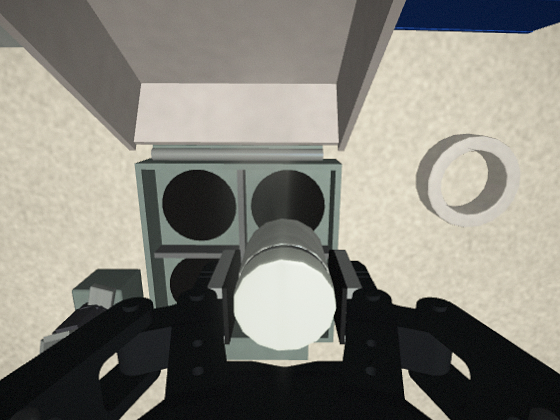

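>>> {"fn": "arm_command", "kwargs": {
  "steps": [0.02, 0, 0.55, 0, 0, 0, 0, 0.02, 0, 0.55, 0, 0, 0, 0, 0.02, 0, 0.55, 0, 0, 0, 0, 0.02, 0, 0.55, 0, 0, 0, 0, 0.02, 0, 0.5, 0, 0, 0, 0, 0, 0, 0, 0, 0, 0, 0]
}}

```text
time: 51.2
tool_pos: [0.6679, -0.0529, 0.0158]
tcp_rot: [2.293, -2.144, -0.001]
wrist_force: [0.0, 1.4, -1.3]
width: 0.452
```

```bash
python3 go.py .670 -.0507 .016 -86.15 1
python3 - <<'E'
from blade import *
shot('wrist','w35.png')
E
```

```text
t51.20 p [ 0.6679 -0.0529  0.0158] x [ 0.067 -0.998  0.001] z [-0.002 -0.001 -1.   ] F [ 0.   1.4 -1.3] M [-0.02  0.   -0.01] w 0.452 q [-0.115  0.439  1.773 -0.002  0.931  1.39 ]
n= 1 row [-0.068, -0.074, -0.006, 0.025, -0.011, -0.003]
speedfrac 0.01 err 0.0000 zmin 0.016 lo [-0.11  0.44  1.77 -0.    0.93  1.39] hi [-0.11  0.44  1.77 -0.    0.93  1.39]
 end [ 0.6699 -0.0506  0.0161] q [-0.11  0.44  1.77 -0.    0.93  1.39]
```

View pics/w35.png

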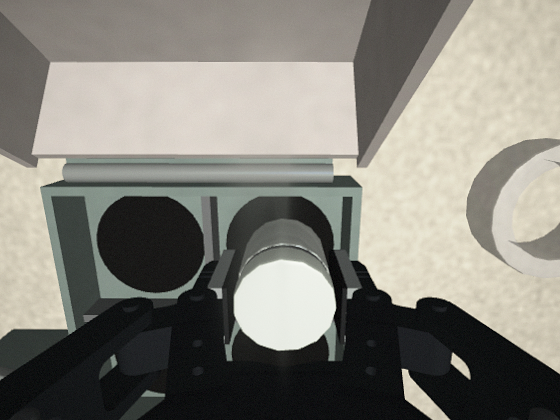

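>>> {"fn": "arm_command", "kwargs": {
  "steps": [0, 0, 0.02, 0, 0, 0, 0, 0, 0, 0, 0, 0, 0, 0.62, 0, 0, 0, 0, 0, 0, 0.62, 0, 0, 0, 0, 0, 0, 0.62, 0, 0, -0.5, 0, 0, 0, 0.62, 0, 0, -1, 0, 0, 0, 0.62, 0, 0, -1, 0, 0, 0, 0.62, 0, 0, -1, 0, 0, 0, 0.62]
}}

```text
time: 52.25
tool_pos: [0.6698, -0.0528, 0.1248]
tcp_rot: [-2.294, 2.146, -0.005]
wrist_force: [1.3, 0.2, 0.1]
width: 0.62
```

```bash
python3 - <<'E'
from blade import *
st();shot('wrist','w36.png')
E
python3 go.py .590 -.374 .12 3.85 1
```

```text
t52.25 p [ 0.6698 -0.0528  0.1248] x [ 0.067 -0.998  0.002] z [ 0.003 -0.002 -1.   ] F [1.3 0.2 0.1] M [-0.01  0.05 -0.  ] w 0.62 q [-0.115  0.326  1.705 -0.002  1.108  1.39 ]
t52.30 p [ 0.6728 -0.0531  0.1301] x [ 0.067 -0.998  0.003] z [ 0.01  -0.003 -1.   ] F [ 0.9 -0.9  3. ] M [ 0.02 -0.05  0.02] w 0.617 q [-0.115  0.322  1.7   -0.002  1.109  1.39 ]
n= 15 row [0.405, 0.71, 0.02, -0.003, -0.007, -1.0]
speedfrac 0.53 err 0.0000 zmin 0.119 lo [-0.6   0.19  1.65 -0.    1.07 -0.67] hi [-0.14  0.38  1.88  0.01  1.12  1.26]
 end [ 0.5887 -0.3725  0.119 ] q [-0.6   0.38  1.65  0.01  1.12 -0.67]
```

View pics/w36.png

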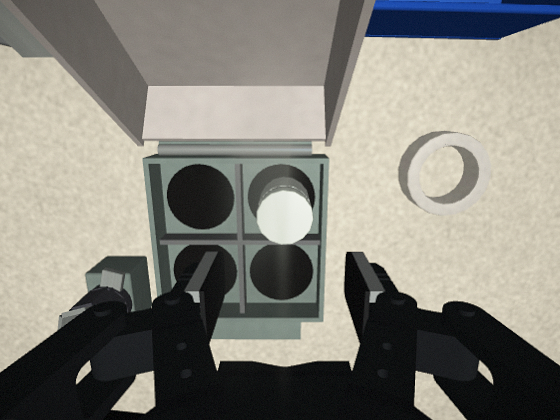

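>>> {"fn": "arm_command", "kwargs": {
  "steps": [0.41, 0.71, 0.02, 0, 0, -1, 0.7, 0.41, 0.71, 0.02, 0, 0, -1, 0.7, 0.41, 0.71, 0.02, 0, 0, -1, 0.7, 0.41, 0.71, 0.02, 0, 0, -1, 0.7, 0.41, 0.71, 0.02, 0, 0, -1, 0.7, 0.41, 0.71, 0.02, 0, 0, -1, 0.7, 0.41, 0.71, 0.02, 0, 0, -1, 0.7, 0.41, 0.71, 0.02, 0, 0, -1, 0.7, 0.41, 0.71, 0.02, 0, 0, -1, 0.7, 0.41, 0.71, 0.02, 0, 0, -1, 0.7]
}}

```text
time: 53.55
tool_pos: [0.555, -0.2589, 0.1178]
tcp_rot: [3.06, -0.706, 0.005]
wrist_force: [0.5, -0.3, -0.2]
width: 0.702
```

>>> {"fn": "arm_command", "kwargs": {
  "steps": [0.41, 0.71, 0.02, 0, 0, -1, 0.7, 0.41, 0.71, 0.02, 0, 0, -1, 0.7, 0.41, 0.71, 0.02, 0, 0, -1, 0.7, 0.41, 0.71, 0.02, 0, 0, -1, 0.7, 0.41, 0.71, 0.02, 0, 0, -1, 0.7, 0, 0, 0, 0, 0, 0, 0.7, 0, 0, 0, 0, 0, 0, 0.7]
}}

```text
time: 54.42
tool_pos: [0.5879, -0.3745, 0.1143]
tcp_rot: [3.139, 0.103, 0.002]
wrist_force: [-0.1, 0.3, -0.6]
width: 0.701
```

Run:
```python
from blade import *
st();shot('wrist','w37.png')
```

```text
t54.42 p [ 0.5879 -0.3745  0.1143] x [0.998 0.066 0.001] z [ 0.001 -0.001 -1.   ] F [-0.1  0.3 -0.6] M [-0.08  0.03 -0.01] w 0.701 q [-0.603  0.38   1.653 -0.     1.107 -0.668]
```

View pics/w37.png

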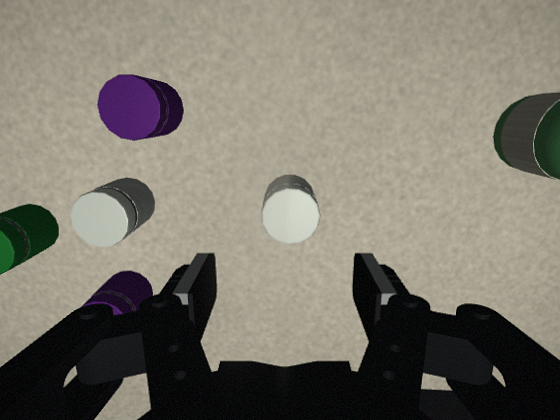

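```bash
python3 -c "
from h import *
o=load('w37.png'); print(atz(o,(291,215),.05),atz(o,(102,219),.05))"; python3 go.py .5905 -.3743 .006 3.85 5
```

```text
[ 0.59207046 -0.37387195  0.05      ] [ 0.46629292 -0.38483853  0.05      ]
t54.48 p [ 0.5878 -0.3742  0.1142] x [0.998 0.066 0.001] z [ 0.001 -0.001 -1.   ] F [ 0.   0.2 -0.1] M [-0.01 -0.05  0.04] w 0.7 q [-6.020e-01  3.800e-01  1.654e+00 -1.000e-03  1.107e+00 -6.680e-01]
n= 5 row [0.017, 0.001, 0.721, 0.002, -0.002, -0.002]
speedfrac 0.13 err 0.0000 zmin 0.006 lo [-0.6   0.4   1.67 -0.    0.93 -0.67] hi [-0.6   0.5   1.71 -0.    1.07 -0.67]
 end [ 0.5909 -0.3742  0.0062] q [-0.6   0.5   1.71 -0.    0.93 -0.67]
```

>>> {"fn": "arm_command", "kwargs": {
  "steps": [0.02, 0, 0.72, 0, 0, 0, 0.7, 0.02, 0, 0.72, 0, 0, 0, 0.7, 0.02, 0, 0.72, 0, 0, 0, 0.7, 0.02, 0, 0.72, 0, 0, 0, 0.7, 0.02, 0, 0.72, 0, 0, 0, 0.7, 0, 0, 0, 0, 0, 0, 0, 0, 0, 0, 0, 0, 0, 0, 0, 0, 0, 0, 0, 0, 0, 0, 0, 0, 0, 0, 0, 0]
}}

```text
time: 55.6
tool_pos: [0.592, -0.3754, 0.0071]
tcp_rot: [3.137, 0.105, 0.004]
wrist_force: [0.3, 0.3, -0.6]
width: 0.454
```

Run:
```python
from blade import *
st();shot('wrist','w38.png')
A=curT()[0]
for i in range(3):A=apply(A,[0,0,-1,0,0,0])
# go via y first? straight to front -33 cell
n,row=plan(mk([.6042,-.0551,.10],yawv(3.85),[0,0,-1]),A,nmin=11);sim([(3,[0,0,-1,0,0,0]),(n,row.round(2))])
```

```text
t55.60 p [ 0.592  -0.3754  0.0071] x [0.998 0.067 0.003] z [ 0.003 -0.003 -1.   ] F [ 0.3  0.3 -0.6] M [ 0.07 -0.07 -0.02] w 0.454 q [-6.000e-01  4.950e-01  1.708e+00 -1.000e-03  9.340e-01 -6.670e-01]
n= 11 row [0.103, -0.965, -0.011, 0.002, -0.002, -0.0]
speedfrac 0.21 err 0.0000 zmin 0.037 lo [-0.6   0.23  1.66 -0.    0.98 -0.67] hi [-0.13  0.46  1.87 -0.    1.08 -0.2 ]
 end [ 0.6033 -0.0568  0.0995] q [-0.13  0.23  1.87 -0.    1.03 -0.2 ]
```

View pics/w38.png

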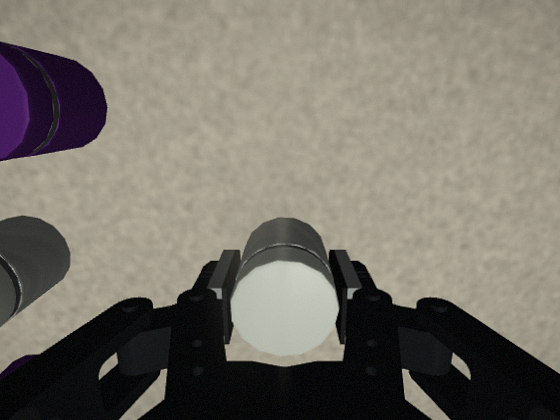

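>>> {"fn": "arm_command", "kwargs": {
  "steps": [0, 0, -1, 0, 0, 0, 0, 0, 0, -1, 0, 0, 0, 0, 0, 0, -1, 0, 0, 0, 0, 0.1, -0.97, 0, 0, 0, 0, 0, 0.1, -0.97, 0, 0, 0, 0, 0, 0.1, -0.97, 0, 0, 0, 0, 0, 0.1, -0.97, 0, 0, 0, 0, 0, 0.1, -0.97, 0, 0, 0, 0, 0, 0.1, -0.97, 0, 0, 0, 0, 0, 0.1, -0.97, 0, 0, 0, 0, 0]
}}

```text
time: 56.9
tool_pos: [0.5971, -0.1675, 0.0943]
tcp_rot: [3.139, 0.106, -0.001]
wrist_force: [-0.2, 0.6, -0.4]
width: 0.451
```

>>> {"fn": "arm_command", "kwargs": {
  "steps": [0.1, -0.97, 0, 0, 0, 0, 0, 0.1, -0.97, 0, 0, 0, 0, 0, 0.1, -0.97, 0, 0, 0, 0, 0, 0.1, -0.97, 0, 0, 0, 0, 0, 0, 0, 0, 0, 0, 0, 0, 0, 0, 0, 0, 0, 0, 0]
}}

```text
time: 57.65
tool_pos: [0.6018, -0.0527, 0.0947]
tcp_rot: [3.138, 0.107, -0.0]
wrist_force: [0.3, -0.8, -1.0]
width: 0.453
```

```bash
python3 go.py .6042 -.0551 .0135 3.85 5
python3 - <<'E'
from blade import *
shot('wrist','w39.png')
E
```

```text
t57.65 p [ 0.6018 -0.0527  0.0947] x [ 0.998  0.068 -0.   ] z [-0.    -0.002 -1.   ] F [ 0.3 -0.8 -1. ] M [ 0.01  0.01 -0.02] w 0.453 q [-0.128  0.238  1.88  -0.002  1.024 -0.194]
n= 5 row [0.015, 0.016, 0.541, 0.004, 0.0, 0.002]
speedfrac 0.11 err 0.0000 zmin 0.014 lo [-0.13  0.26  1.89 -0.    0.88 -0.2 ] hi [-0.13  0.34  1.92 -0.    1.   -0.2 ]
 end [ 0.605  -0.0557  0.0137] q [-0.13  0.34  1.92 -0.    0.88 -0.2 ]
```

View pics/w39.png

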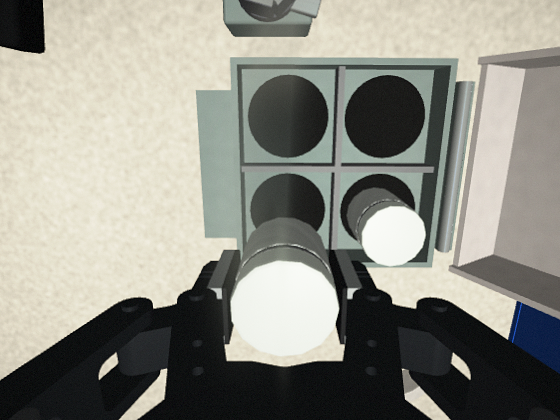

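>>> {"fn": "arm_command", "kwargs": {
  "steps": [0.01, 0.02, 0.54, 0, 0, 0, 0, 0.01, 0.02, 0.54, 0, 0, 0, 0, 0.01, 0.02, 0.54, 0, 0, 0, 0, 0.01, 0.02, 0.54, 0, 0, 0, 0, 0.01, 0.01, 0.53, 0, 0, 0, 0, 0, 0, 0, 0, 0, 0, 0]
}}

```text
time: 58.45
tool_pos: [0.6028, -0.0558, 0.0125]
tcp_rot: [3.139, 0.105, -0.004]
wrist_force: [-0.2, -1.0, -1.0]
width: 0.452
```

```bash
python3 go.py .6042 -.0551 .0135 3.85 1
python3 - <<'E'
from blade import *
shot('wrist','w40.png')
E
```

```text
t58.45 p [ 0.6028 -0.0558  0.0125] x [ 0.998  0.067 -0.003] z [-0.003 -0.001 -1.   ] F [-0.2 -1.  -1. ] M [ 0.03 -0.02 -0.07] w 0.452 q [-0.133  0.34   1.923 -0.002  0.881 -0.198]
n= 1 row [0.049, -0.02, -0.033, 0.01, 0.026, -0.002]
speedfrac 0.01 err 0.0000 zmin 0.013 lo [-0.13  0.34  1.92  0.    0.88 -0.2 ] hi [-0.13  0.34  1.92  0.    0.88 -0.2 ]
 end [ 0.6042 -0.0551  0.0134] q [-0.13  0.34  1.92  0.    0.88 -0.2 ]
```

View pics/w40.png

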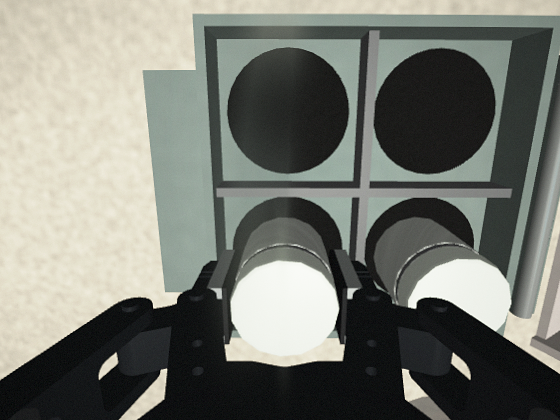

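>>> {"fn": "arm_command", "kwargs": {
  "steps": [-0.15, 0, 0, 0, 0, 0, 0, 0, 0, 0, 0, 0, 0, 0.54, 0, 0, 0, 0, 0, 0, 0.54, 0, 0, 0, 0, 0, 0, 0.54, 0, 0, -0.5, 0, 0, 0, 0.54, 0, 0, -1, 0, 0, 0, 0.54, 0, 0, -1, 0, 0, 0, 0.54, 0, 0, -1, 0, 0, 0, 0.6]
}}

```text
time: 59.5
tool_pos: [0.6002, -0.0561, 0.122]
tcp_rot: [3.138, 0.105, 0.004]
wrist_force: [1.0, 0.2, 0.3]
width: 0.6
```

```bash
python3 - <<'E'
from blade import *
st();shot('wrist','w41.png')
E
python3 go.py .4660 -.3853 .12 3.85 1
```

```text
t59.50 p [ 0.6002 -0.0561  0.122 ] x [0.998 0.067 0.002] z [ 0.003 -0.002 -1.   ] F [1.  0.2 0.3] M [-0.09 -0.01 -0.03] w 0.6 q [-0.134  0.206  1.863 -0.002  1.07  -0.2  ]
t59.55 p [ 0.6033 -0.0565  0.1269] x [0.998 0.067 0.01 ] z [ 0.01  -0.003 -1.   ] F [ 1.2 -0.9  2.7] M [-0.01 -0.05  0.01] w 0.6 q [-0.134  0.202  1.858 -0.002  1.072 -0.2  ]
n= 11 row [-0.482, 0.966, 0.02, 0.003, -0.008, -0.0]
speedfrac 0.25 err 0.0000 zmin 0.121 lo [-0.73  0.16  1.86 -0.    1.06 -0.8 ] hi [-0.19  0.21  1.91 -0.    1.07 -0.25]
 end [ 0.4667 -0.3865  0.1207] q [-0.73  0.21  1.86 -0.    1.07 -0.8 ]
```

View pics/w41.png

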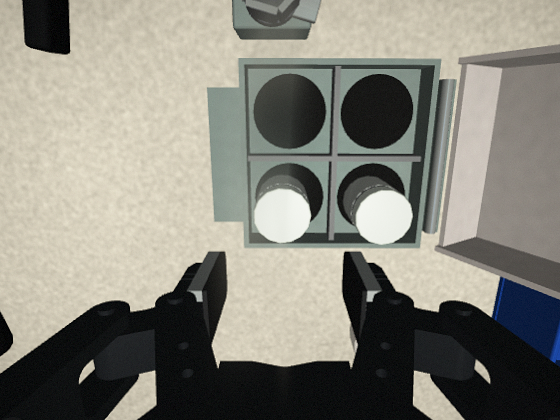

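```bash
python3 -c "
from h import *
o=load('w31.png')
c=np.array([.466,-.3853])
for n,p in [('green',(222,325)),('purple2',(291,330)),('purple1',(249,228))]:
    w=atz(o,p,.05)[:2]; d=w-c; print(n,w,np.linalg.norm(d),np.degrees(np.arctan2(d[1],d[0])))"
```

```text
green [ 0.386089   -0.41116448] 0.08399249287122268 -162.0649942263064
purple2 [ 0.46144092 -0.46425925] 0.07909076088288165 -93.30456615788026
purple1 [ 0.48930282 -0.31371277] 0.0752844783488321 71.96908286929595
```

>>> {"fn": "arm_command", "kwargs": {
  "steps": [-0.48, 0.97, 0.02, 0, 0, 0, 0.7, -0.48, 0.97, 0.02, 0, 0, 0, 0.7, -0.48, 0.97, 0.02, 0, 0, 0, 0.7, -0.48, 0.97, 0.02, 0, 0, 0, 0.7, -0.48, 0.97, 0.02, 0, 0, 0, 0.7, -0.48, 0.97, 0.02, 0, 0, 0, 0.7, -0.48, 0.97, 0.02, 0, 0, 0, 0.7, -0.48, 0.97, 0.02, 0, 0, 0, 0.7, -0.48, 0.97, 0.02, 0, 0, 0, 0.7, -0.48, 0.97, 0.02, 0, 0, 0, 0.7]
}}

```text
time: 60.8
tool_pos: [0.4755, -0.3573, 0.1151]
tcp_rot: [3.137, 0.105, 0.004]
wrist_force: [0.8, -0.4, -0.3]
width: 0.702
```

>>> {"fn": "arm_command", "kwargs": {
  "steps": [-0.48, 0.97, 0.02, 0, 0, 0, 0.7, 0, 0, 0, 0, 0, 0, 0.7, 0, 0, 0, 0, 0, 0, 0.7]
}}

```text
time: 61.18
tool_pos: [0.4634, -0.3858, 0.114]
tcp_rot: [3.138, 0.104, 0.003]
wrist_force: [0.1, -0.2, -0.4]
width: 0.699
```

```bash
python3 - <<'E'
from blade import *
shot('wrist','w42.png')
E
python3 go.py .4660 -.3853 .006 3.85 5
```

```text
t61.23 p [ 0.4635 -0.3854  0.1138] x [0.998 0.067 0.002] z [ 0.002 -0.001 -1.   ] F [-0.1  0.2  0.1] M [0.01 0.05 0.05] w 0.699 q [-0.735  0.214  1.869  0.     1.056 -0.802]
n= 5 row [0.016, -0.001, 0.719, 0.003, -0.003, 0.0]
speedfrac 0.14 err 0.0000 zmin 0.006 lo [-0.73  0.24  1.88  0.    0.86 -0.8 ] hi [-0.73  0.35  1.93  0.    1.02 -0.8 ]
 end [ 0.4667 -0.3854  0.0058] q [-0.73  0.35  1.93  0.    0.86 -0.8 ]
```

View pics/w42.png

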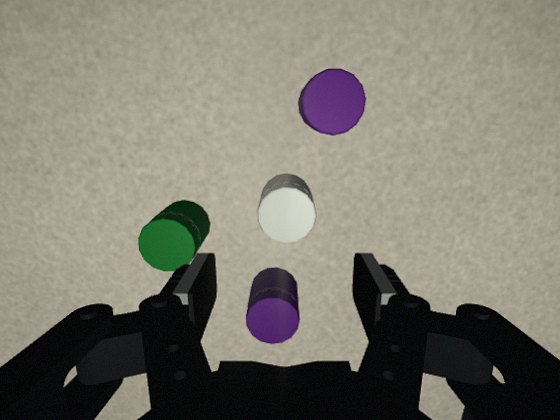

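>>> {"fn": "arm_command", "kwargs": {
  "steps": [0.02, 0, 0.5, 0, 0, 0, 0.61, 0.02, 0, 0.72, 0, 0, 0, 0.61, 0.02, 0, 0.72, 0, 0, 0, 0.61, 0.02, 0, 0.72, 0, 0, 0, 0.61, 0.01, 0, 0.72, 0, 0, 0, 0.61, 0, 0, 0.22, 0, 0, 0, 0.61, 0, 0, 0, 0, 0, 0, 0, 0, 0, 0, 0, 0, 0, 0, 0, 0, 0, 0, 0, 0, 0]
}}

```text
time: 62.35
tool_pos: [0.4666, -0.3865, 0.0064]
tcp_rot: [3.137, 0.105, 0.004]
wrist_force: [-0.1, -0.1, -0.7]
width: 0.455
```

Run:
```python
from blade import *
st();shot('wrist','w43.png')
A=curT()[0]
for i in range(3):A=apply(A,[0,0,-1,0,0,0])
n,row=plan(mk([.5998,.0107,.10],yawv(3.85),[0,0,-1]),A,nmin=14);sim([(3,[0,0,-1,0,0,0]),(n,row.round(2))])
```

```text
t62.35 p [ 0.4666 -0.3865  0.0064] x [0.998 0.067 0.002] z [ 0.002 -0.003 -1.   ] F [-0.1 -0.1 -0.7] M [ 0.01 -0.02 -0.  ] w 0.455 q [-7.330e-01  3.460e-01  1.929e+00 -1.000e-03  8.630e-01 -7.990e-01]
n= 14 row [0.38, -0.922, -0.01, 0.002, -0.002, -0.0]
speedfrac 0.24 err 0.0000 zmin 0.036 lo [-0.73  0.16  1.88 -0.    0.92 -0.8 ] hi [-0.02  0.31  1.96 -0.    1.03 -0.09]
 end [0.5997 0.0099 0.0998] q [-0.02  0.22  1.89 -0.    1.03 -0.09]
```

View pics/w43.png

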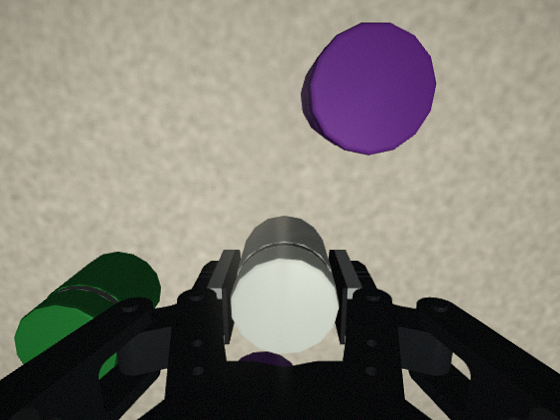

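>>> {"fn": "arm_command", "kwargs": {
  "steps": [0, 0, -0.7, 0, 0, 0, 0, 0, 0, -1, 0, 0, 0, 0, 0, 0, -1, 0, 0, 0, 0, 0, 0, -0.4, 0, 0, 0, 0, 0.38, -0.92, 0, 0, 0, 0, 0, 0.38, -0.92, 0, 0, 0, 0, 0, 0.38, -0.92, 0, 0, 0, 0, 0, 0.38, -0.92, 0, 0, 0, 0, 0, 0.38, -0.92, 0, 0, 0, 0, 0, 0.38, -0.92, 0, 0, 0, 0, 0]
}}

```text
time: 63.65
tool_pos: [0.5231, -0.2151, 0.0984]
tcp_rot: [3.138, 0.105, 0.002]
wrist_force: [0.0, -0.6, -1.4]
width: 0.457
```

>>> {"fn": "arm_command", "kwargs": {
  "steps": [0.38, -0.92, 0, 0, 0, 0, 0, 0.38, -0.92, 0, 0, 0, 0, 0, 0.38, -0.92, 0, 0, 0, 0, 0, 0.38, -0.92, 0, 0, 0, 0, 0, 0.38, -0.92, 0, 0, 0, 0, 0, 0.38, -0.92, 0, 0, 0, 0, 0, 0.38, -0.92, 0, 0, 0, 0, 0, 0.38, -0.92, 0, 0, 0, 0, 0, 0, 0, 0, 0, 0, 0, 0, 0, 0, 0, 0, 0, 0, 0]
}}

```text
time: 64.9
tool_pos: [0.5989, 0.0099, 0.0979]
tcp_rot: [3.138, 0.106, 0.001]
wrist_force: [-0.4, -0.0, -1.5]
width: 0.453
```

```bash
python3 - <<'E'
from blade import *
shot('wrist','w44.png')
E
python3 go.py .5985 .0107 .0125 3.85 5
```

```text
t64.95 p [0.5989 0.0096 0.0979] x [0.998 0.067 0.001] z [ 0.001 -0.002 -1.   ] F [-0.   1.4 -1.6] M [-0.01  0.01  0.01] w 0.461 q [-0.024  0.225  1.889 -0.002  1.027 -0.09 ]
n= 5 row [-0.002, -0.008, 0.569, 0.004, -0.001, -0.001]
speedfrac 0.11 err 0.0000 zmin 0.012 lo [-0.02  0.24  1.9  -0.    0.87 -0.09] hi [-0.02  0.33  1.94 -0.    1.   -0.09]
 end [0.5988 0.011  0.0124] q [-0.02  0.33  1.94 -0.    0.87 -0.09]
```

View pics/w44.png

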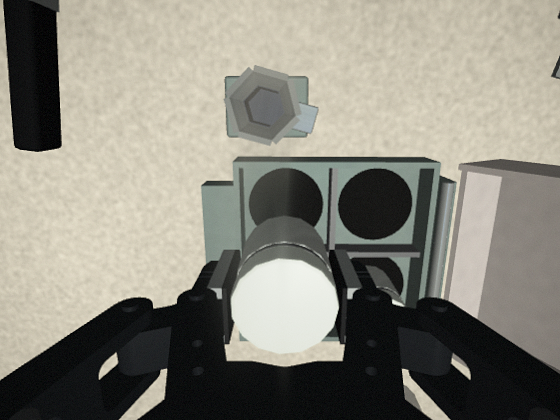

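>>> {"fn": "arm_command", "kwargs": {
  "steps": [0, 0, 0.57, 0, 0, 0, 0, 0, -0.01, 0.57, 0, 0, 0, 0, 0, -0.01, 0.57, 0, 0, 0, 0, 0, -0.01, 0.57, 0, 0, 0, 0, 0, -0.01, 0.56, 0, 0, 0, 0, 0, 0, 0, 0, 0, 0, 0]
}}

```text
time: 65.7
tool_pos: [0.5975, 0.0114, 0.0105]
tcp_rot: [3.138, 0.105, -0.005]
wrist_force: [-0.4, 0.1, -2.2]
width: 0.453
```

```bash
python3 go.py .5985 .0107 .0125 3.85 1
python3 - <<'E'
from blade import *
shot('wrist','w45.png')
E
```

```text
t65.70 p [0.5975 0.0114 0.0105] x [ 0.998  0.067 -0.003] z [-0.003 -0.002 -1.   ] F [-0.4  0.1 -2.2] M [-0.05 -0.01 -0.05] w 0.453 q [-0.022  0.331  1.941 -0.002  0.873 -0.087]
n= 1 row [0.032, 0.026, -0.068, 0.014, 0.029, -0.0]
speedfrac 0.01 err 0.0000 zmin 0.013 lo [-0.02  0.33  1.94 -0.    0.87 -0.09] hi [-0.02  0.33  1.94 -0.    0.87 -0.09]
 end [0.5985 0.0106 0.0126] q [-0.02  0.33  1.94 -0.    0.87 -0.09]
```

View pics/w45.png

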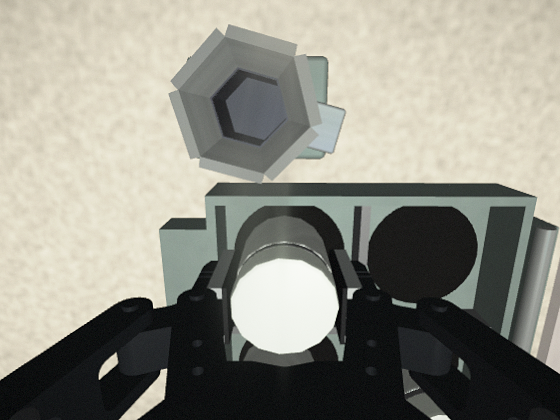

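Release and rise, then do the final overview.

>>> {"fn": "arm_command", "kwargs": {
  "steps": [0, 0, 0, 0, 0, 0, 0.54, 0, 0, 0, 0, 0, 0, 0.54, 0, 0, 0, 0, 0, 0, 0.54, 0, 0, -0.5, 0, 0, 0, 0.54, 0, 0, -1, 0, 0, 0, 0.54, 0, 0, -1, 0, 0, 0, 0.54, 0, 0, -1, 0, 0, 0, 0.6, 0, 0.5, -1, 0, 0, 0, 0.6, 0, 0.8, -1, 0, 0, 0, 0.6, 0, 0.8, -1, 0, 0, 0, 0.6]
}}

```text
time: 67.0
tool_pos: [0.6035, -0.0517, 0.2105]
tcp_rot: [3.138, 0.106, 0.005]
wrist_force: [0.1, -0.5, 0.1]
width: 0.603
```

>>> {"fn": "arm_command", "kwargs": {
  "steps": [0, 0, 0, 0, 0, 0, 0.6, 0, 0, 0, 0, 0, 0, 0.6]
}}

```text
time: 67.25
tool_pos: [0.603, -0.0509, 0.2081]
tcp_rot: [3.139, 0.105, 0.002]
wrist_force: [0.3, 0.5, -0.5]
width: 0.602
```

Run:
```python
from blade import *
st()
for n in ['wrist','scene','top']: shot(n,n[0]+'46.png')
```

```text
t67.25 p [ 0.603  -0.0509  0.2081] x [0.998 0.067 0.001] z [ 0.001 -0.001 -1.   ] F [ 0.3  0.5 -0.5] M [-0.03  0.04  0.04] w 0.602 q [-1.250e-01  1.400e-01  1.774e+00 -1.000e-03  1.227e+00 -1.910e-01]
```

View pics/w46.png

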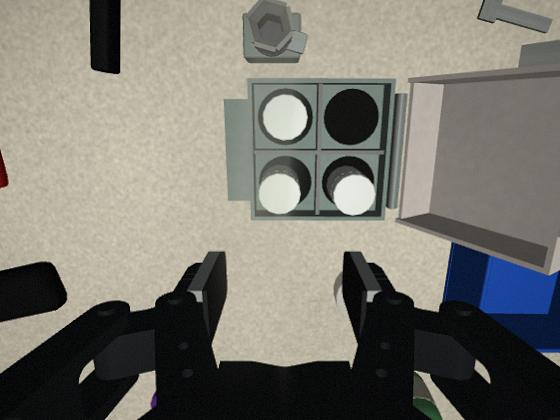

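View pics/s46.png

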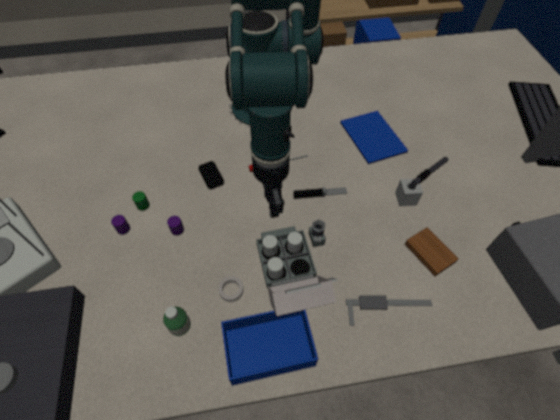

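View pics/t46.png

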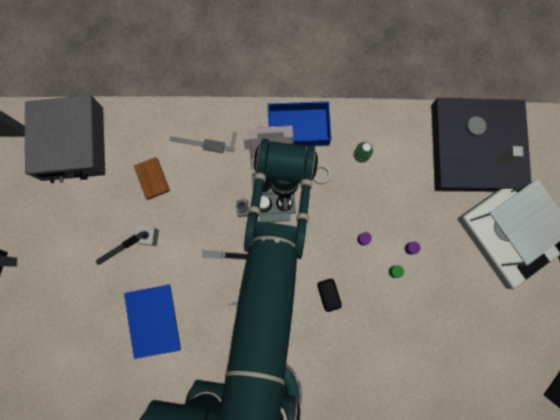

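Run:
```python
from blade import *
w=load('w46.png');s=load('s46.png');t=load('t31.png')
for th in (105,110,115,118,121,126):
    a=np.radians(th);L=[]
    for y in (-.067,.067):
        L.append(C@[.074-.142*np.cos(a),y,.028+.142*np.sin(a),1])
    tip=[C@[.074-.162*np.cos(a),y,.028+.162*np.sin(a),1] for y in (-.04,.04)]
    print(th,[proj(w,p[:3]).round(0).tolist() for p in L],'lip scene',[proj(s,p[:3]).round(0).tolist() for p in tip],'lip top',[proj(t,p[:3]).round(0).tolist() for p in tip])
crop(t,230,90,320,230,5,'t31c.png');crop(s,240,210,360,330,6,'s46c.png')
# screw angle
o=load('w44.png');crop(o,210,50,330,160,6,'w44c.png')
```

```text
105 [[511.0, 282.0], [555.0, 56.0]] lip scene [[281.0, 272.0], [317.0, 264.0]] lip top [[285.0, 144.0], [258.0, 145.0]]
110 [[526.0, 279.0], [571.0, 57.0]] lip scene [[283.0, 278.0], [318.0, 271.0]] lip top [[284.0, 140.0], [257.0, 141.0]]
115 [[538.0, 276.0], [584.0, 58.0]] lip scene [[284.0, 285.0], [320.0, 277.0]] lip top [[284.0, 136.0], [257.0, 137.0]]
118 [[544.0, 274.0], [591.0, 59.0]] lip scene [[285.0, 289.0], [321.0, 281.0]] lip top [[284.0, 134.0], [257.0, 135.0]]
121 [[550.0, 271.0], [596.0, 60.0]] lip scene [[286.0, 293.0], [321.0, 285.0]] lip top [[284.0, 132.0], [257.0, 133.0]]
126 [[557.0, 267.0], [603.0, 62.0]] lip scene [[287.0, 299.0], [323.0, 291.0]] lip top [[284.0, 129.0], [257.0, 130.0]]
```

View pics/t31c.png

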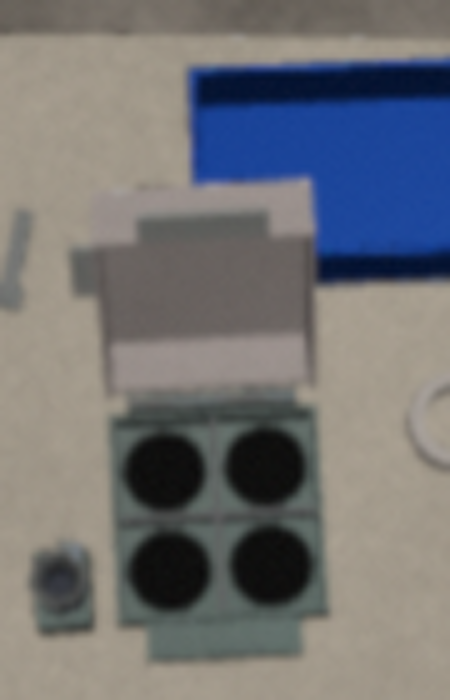

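View pics/s46c.png

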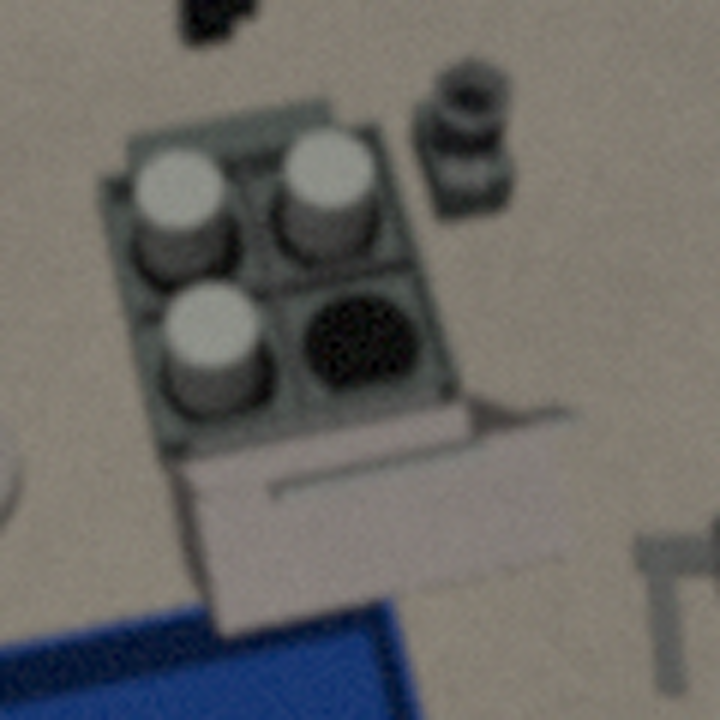

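View pics/w44c.png

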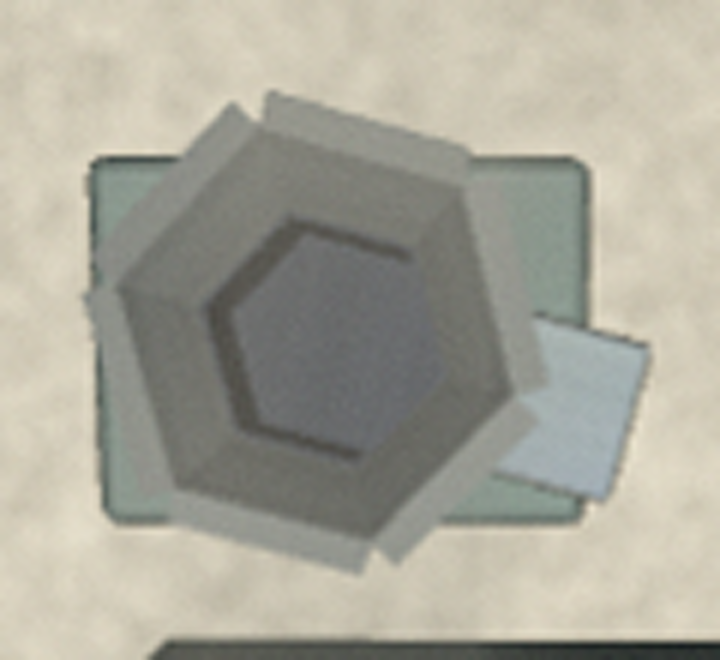

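Run:
```python
from blade import *
o=load('w44.png')
c=lambda x,y:(210+x/6-.4,50+y/6-.4)
V=[(252,125),(465,183),(512,388),(370,543),(178,488),(118,290)]
# inner rim line vertices (top of countersink) z~.076
P=np.array([atz(o,c(*v),.076) for v in V]);m=P.mean(0)
print(m,np.degrees(np.arctan2(*(P-m)[:,[1,0]].T)).round(1),np.linalg.norm(P-m,axis=1).round(4))
def line(o,a,b,z):
    A,B=atz(o,a,z),atz(o,b,z);d=B-A;return np.degrees(np.arctan2(d[1],d[0])).round(1)
for z in (.035,.045): print('dog',[line(o,c(*a),c(*b),z) for a,b in [((540,315),(650,345)),((490,475),(605,500)),((605,500),(650,345))]])
i=load('w1.png');crop(i,262,180,312,235,14,'w1z.png')
print(atz(o,c(628,422),.04))
```

```text
[0.5830507  0.07829225 0.076     ] [ 110.2   48.5   -9.8  -71.6 -130.6  170.4] [0.0172 0.0172 0.0166 0.0171 0.0168 0.0165]
dog [np.float64(-10.8), np.float64(-8.1), np.float64(78.4)]
dog [np.float64(-10.8), np.float64(-8.1), np.float64(78.4)]
[0.61232897 0.07271388 0.04      ]
```

View pics/w1z.png

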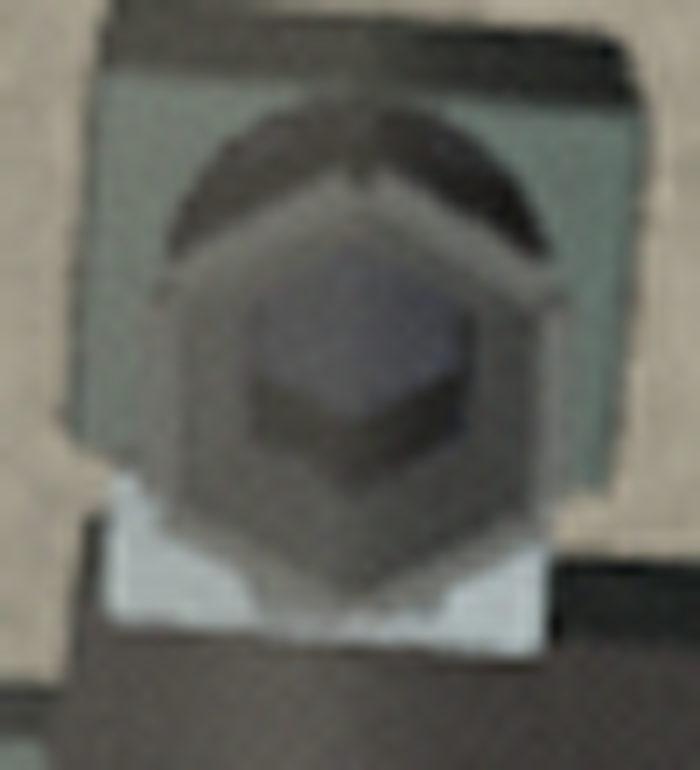

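Run:
```python
from blade import *
i=load('w1.png');o=load('w44.png')
ax=np.array([.5831,.0785])
for name,img,f,x0,y0,angs in [('final',o,6,210,50,(-8,-10,-12)),('init',i,14,262,180,(-90+3.85,-82))]:
  for a in angs:
    u=yawv(a)[:2];n=np.array([-u[1],u[0]])
    for z in (.038,.042):
      L=[]
      for s in (-1,1):
        p=np.r_[ax+.03*u+s*.008*n,z];q=proj(img,p);L.append(((q-[x0,y0]+.4)*f).round(0).tolist())
      print(name,round(a,1),z,L)
crop(load('w14.png'),360,180,450,290,6,'w14z.png')
```

```text
final -8 0.038 [[615.0, 485.0], [651.0, 324.0]]
final -8 0.042 [[618.0, 487.0], [655.0, 323.0]]
final -10 0.038 [[609.0, 495.0], [651.0, 336.0]]
final -10 0.042 [[612.0, 497.0], [655.0, 335.0]]
final -12 0.038 [[604.0, 504.0], [651.0, 347.0]]
final -12 0.042 [[607.0, 507.0], [655.0, 346.0]]
init -86.2 0.038 [[237.0, 598.0], [414.0, 612.0]]
init -86.2 0.042 [[236.0, 612.0], [415.0, 626.0]]
init -82 0.038 [[261.0, 605.0], [438.0, 607.0]]
init -82 0.042 [[260.0, 619.0], [439.0, 621.0]]
```

View pics/w14z.png

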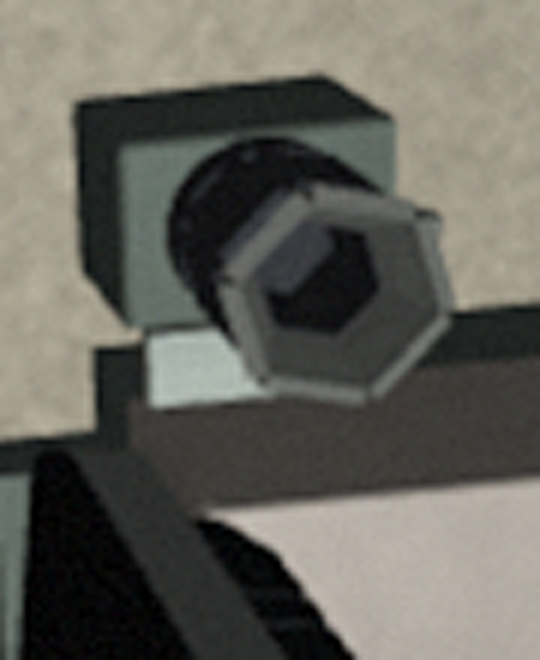

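```bash
python3 -c "
from workcell import bot
print(bot.finish_job(), bot.read_state()['time'])"
```

```text
the job is handed in; nothing more can be done
the job is handed in; nothing more can be done
```

The job is done and handed in at about 67 s of the 210 s allowed. I was given no verdict.

**What I did**
- **Screw:** I took the hex key from its stand, flipped it and put its short arm in the clamp screw. I swung it about 90° anticlockwise, then put the key back in the stand with its short arm down.
- **Hood and blade tool:** I levered the hood up by its lip with the blade tip and swung it back. The blade tool went back to its old spot on the bench, clear of the case.
- **Tins:** Three white tins were present. I put one each in the back-right, front-right and front-left cells (seen from the robot).

**Last checks in the pictures**
- **Hood:** It stands open at about 120°, read from three cameras, against the 110° asked for.
- **Tins and key:** All three tins stand upright, one to a cell, and the key is in the stand.
- **Other things:** The green and purple decoys and the rest of the bench look untouched.

**Checks that disagreed**
- **Dog angle:** Compared with its starting direction, the dog turned about 71° (1.23–1.25 rad). Measured against the case axis it stands at about 75° (1.31 rad). Both pass the 1.2 rad limit, but the first only narrowly. The key seems to have slipped a little in the grip, and I did not turn it again.
- **Gripper tips:** In the camera images the closed fingertips sit about 18 mm behind the tool point, not 14 mm ahead of it. Because of this the key was held only by the edge of its sleeve. My first two tries at gripping the blade closed above the handle, without moving it. I corrected for the offset from then on.

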